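Press the glued concertina booklets

ROBOT

A 7-joint arm with a two-finger parallel gripper is mounted at the origin on the work surface. World frame = base frame: x ahead of the robot, y to its left, z up, the work surface at z = 0. Lengths are in m, angles in rad, forces in N, time in s.
With the tool pointing down it reaches from about 0.35 to 0.9 m from the base axis. Payload 7.2 kg.
Tool frame: the origin (TCP) lies between the finger pads; the fingertips stand 19 mm ahead of it and the grasp point (between the pads) is the TCP; z points along the fingers, y is the direction in which the jaws open and shut (so a half turn about z gives the same grasp; the last joint's range is limited). The gripper opens to 88 mm and grips with 3 to 60 N. Pads are 20 mm wide; open, the fingers measure 115 mm over their backs; the gripper's body (75 mm by 178 mm) begins 61 mm behind the grasp point.
Start: joints at [-1.337, 0.411, -0.013, 1.596, 0.006, 1.134, -0.082], TCP at [0.186, 0.597, 0.218] pointing down, gripper open.
Joint ranges: [-2.95, 2.95], [-0.29, 1.99], [-1.47, 1.44], [0.14, 2.54], [-1.03, 4.17], [0.13, 1.85], [-2.86, 2.86]. Speed limits (rad/s): [2.39, 2.39, 3.01, 3.01, 3.14, 3.14, 3.14].

INTERFACE

Orientations are given as a rotation vector (axis times angle).
In Python, from cell import sense, camera, camera_model, finish_job gives the robot as it stands.
- The arm moves only by the tool send_rows, never from a script. Its argument "steps" is a list of rows, each an object with "fingers": the opening, from 0 (shut) to 1 (fully open); "slide": the shift along the tool's x, y, z in m, a list of three; "rotation": the turn, a rotation vector about the tool's x, y, z in rad, a list of three. A call has 1 to 10 rows; each row shifts and turns the commanded pose from where the row before left it, along the tool's axes as they then stand; what a row does not reach is not made up. A row lasts 1/10 s, in which the tool goes at most 50 mm and 8.59 degrees, less where a joint would pass 70% of its speed; a pose out of reach is approached as far as the arm can. A call is refused whole if a number of a shift passes 0.05 or a number of a turn 0.15, either way. A call with a gripper value outside its range is refused whole. The fingers move at their own pace and stop on an object; the grip force is fixed at half the most. Time passes only in rows, so rows that do not move let the fingers close. It gives the time, the measured TCP pose, the force and the opening at its end, in the units of the state.
- sense(): the state, without advancing time (a new reading comes with each control period).
- camera(name): name is "side" or "top"; returns the picture (384x512x3 uint8, blue, green, red); there is no depth.
- camera_model(name): a dict with "fx", "fy", "cx", "cy" (pixels), "distortion" ([k1, k2, p1, p2, k3] as OpenCV has them; the pictures are not rectified), "eye" and "orientation" of the camera in the world. Camera axes: x right, y down, z forward; pixel columns grow to the right and rows downward; lengths in m; the calibration is good to about 2 mm. A picture is of the moment at which its call begins. camera_model takes no time and is no camera call.
- finish_job(): hands the job in, once; it reports no verdict.
The state is a dict: "time_s": time; "joint_positions": joint angles; "dq": joint speeds; "joint_torque": joint torques, N m; "tcp_pos": TCP position; "orientation": TCP orientation; "wrist_force": force on the tool from outside, world axes, zero at the start; "torque": the same for the moment, N m; "width": finger opening in m.
Only numpy, scipy, OpenCV 4.12 (cv2) and the standard library are available. Lean on these libraries where they do the work, as an engineer would, in place of code of your own. Each camera call takes 0.05 s, during which the arm holds its last target.

TASK

Put the freshly glued booklets in the press: lift the press's T-handle notch by notch until the platen hangs at its top notch, draw the bed out, lay every booklet flat in one square pile between the bed's squaring corners, and push the bed fully home. Then push down the black thumb pad that lifts the pawl so that the platen sinks and rests on the pile, and after that wind the timer's key clockwise until it stops. Leave the glue stick, its cap and the ink jar where they stand.

Things in the scene. Friction and masses are not known exactly. Their poses are not given: they have to be found in the camera images.
- press_base (a point): The booklet press (fixed to the table, but stands elsewhere each time): grey frame, base plate 150 x 360 mm and 12 mm thick. This point is on the table under the middle of the platen; its z is up, its -y is the way the bed slides out and its +y the way to the column (y 85 to 135 mm, top 184 mm high). The head that guides the toothed rail lies between x -28 and +28 mm, y -22 to +85 mm, z 122 to 168 mm. All its axes turn with the press's yaw.
- ram (a joint): Height of the ram (toothed steel rail, wooden T-handle on top, platen at the foot; 0.85 kg, damped), m. 0: platen down on the empty bed; mechanical top 0.080. The sprung pawl catches it at 0.012, 0.024, 0.036, 0.048, 0.060 and 0.072 (top notch). It must be lifted a little past a notch (3 mm or more) to click in, then it sinks back onto the notch when let go. Lifting takes 10 to 18 N. Starts at one of the low notches or at the bottom.
- t_handle (a point): Middle of the wooden T-handle on top of the rail: a bar of 16 mm diameter, 70 mm long along its own x, 206 mm above the table with the ram at 0; rises with the ram. Under it is a free gap of 30 mm down to the press head when the ram is down. Pinch it across its y from above.
- platen_mid (a point): Platen at the foot of the ram: plywood 68 x 92 mm under a steel plate, 18 mm thick in all; this point is the middle of its underside (22 mm above the table with the ram at 0, level with the top of the bed).
- pawl (a joint): Pawl angle, rad: 0 engaged in the rack (spring-closed), about 0.2 and more clear of the teeth, 0.42 fully lifted.
- pawl_pad (a point): Middle of the top of the black thumb pad (30 x 30 mm) of the pawl lever, on the side of the press facing its own -x, 112 mm from the rail, 137 mm above the table when engaged. Pushing it straight down (3 to 6 N; 18 mm clears the teeth, 36 mm is its end) lifts the pawl out of the rack; the platen then sinks by its own weight at about 0.1 m/s as long as the pad is kept down (about 1 s in all). Its spring lifts it again when released.
- bed (a joint): Travel of the sliding bed, m: 0 fully home under the platen, 0.130 fully drawn out (towards the press's own -y). Stays where it is left; friction about 1.5 N.
- bed_mid (a point): Middle of the top face of the bed, a plywood board 112 (x) x 120 (y) mm, top 22 mm above the table. Aluminium squaring corners (tops 80 mm above the table): a wall 92 mm wide at each y end, and at each corner a side wall returning 20 mm inwards. Inside they leave 76 (x) x 104 (y) mm for the pile; each x side is open over 64 mm between the returns, for fingers. Axes as the press's.
- bed_handle (a point): Centre of the grip of the bed's black upright handle: a tab 16 mm thick (x), 30 mm long (y), from 28 to 58 mm above the table, this point 42 mm above the table and 105 mm from the bed's middle towards -y. Pinch it across x from above and slide.
- timer_key (a joint): Wound angle of the timer's wing key, rad, growing clockwise seen from above, hard stop at 4.7 (fully wound). Starts between 0 and 0.6. Sprung: turning takes 0.07 to 0.13 N m; when let go it stays, running down by less than 0.01 rad/s.
- key_grip (a point): Centre of the steel wing of the timer's key: 42 mm long along its own x, 9 mm thick along its y, 26 mm high, 71 mm above the table. Turns about the vertical. The timer is a round white case of 88 mm diameter and 44 mm height, fixed to the table but elsewhere each time.
- bk1_mid (a point): Centre of closed concertina booklet 1 (may be absent): kraft-board covers, 60 mm (its x) x 84 mm (its y) x 12 mm thick, about 50 g, lying flat on the table at first. All booklets are alike. On the bare bed its centre is 28 mm above the table, on the next ones 12 mm more each.
- bk2_mid (a point): Centre of closed concertina booklet 2 (may be absent): kraft-board covers, 60 mm (its x) x 84 mm (its y) x 12 mm thick, about 50 g, lying flat on the table at first. All booklets are alike. On the bare bed its centre is 28 mm above the table, on the next ones 12 mm more each.
- bk3_mid (a point): Centre of closed concertina booklet 3 (may be absent): kraft-board covers, 60 mm (its x) x 84 mm (its y) x 12 mm thick, about 50 g, lying flat on the table at first. All booklets are alike. On the bare bed its centre is 28 mm above the table, on the next ones 12 mm more each.
- bk4_mid (a point): Centre of closed concertina booklet 4 (may be absent): kraft-board covers, 60 mm (its x) x 84 mm (its y) x 12 mm thick, about 50 g, lying flat on the table at first. All booklets are alike. On the bare bed its centre is 28 mm above the table, on the next ones 12 mm more each.
- glue_stick: Bystander: glue stick standing upright, 29 mm diameter, 90 mm tall, origin under its foot.
- glue_cap: Bystander: red cap of the glue stick, 30 mm diameter, 22 mm tall, origin under it.
- ink_jar: Bystander: small closed ink jar, 48 mm diameter, 55 mm tall, origin under it.
Mind the look-alikes: they are no part of the job. Leave any turquoise look-alike of the part that bears bk4_mid alone.

How it is judged:
On the way, in this order (a step that is already met when the one before it is completed fails the run):
1. platen raised and hanging at its top notch (value of joint ram between 0.069 and 0.0755 m), for 0.3 s.
2. bed drawn out and every booklet on it in one square pile, platen still up (value of joint bed above 0.1 m and value of joint ram above 0.069 m and horizontal distance between each of bk1_mid, bk2_mid, bk3_mid, bk4_mid and bed_mid below 0.015 m and angle between the y axis of each of bk1_mid, bk2_mid, bk3_mid, bk4_mid and the y axis of bed_mid, either way round below 0.25 rad and angle between each of bk1_mid, bk2_mid, bk3_mid, bk4_mid's own z axis and vertical below 0.08 rad and linear speed of each of bk1, bk2, bk3, bk4 below 0.02 m/s), for 0.2 s.
3. bed with the pile pushed fully home, platen still up (value of joint bed below 0.004 m and value of joint ram above 0.069 m and horizontal distance between each of bk1_mid, bk2_mid, bk3_mid, bk4_mid and bed_mid below 0.015 m and angle between the y axis of each of bk1_mid, bk2_mid, bk3_mid, bk4_mid and the y axis of bed_mid, either way round below 0.25 rad and angle between each of bk1_mid, bk2_mid, bk3_mid, bk4_mid's own z axis and vertical below 0.08 rad), for 0.2 s.
4. pawl lifted and the platen lowered onto the pile (value of joint bed below 0.004 m and contact force between platen and anything else above 3 N and value of joint ram below 0.056 m and horizontal distance between each of bk1_mid, bk2_mid, bk3_mid, bk4_mid and bed_mid below 0.015 m and angle between the y axis of each of bk1_mid, bk2_mid, bk3_mid, bk4_mid and the y axis of bed_mid, either way round below 0.25 rad and angle between each of bk1_mid, bk2_mid, bk3_mid, bk4_mid's own z axis and vertical below 0.08 rad), for 0.3 s.
5. timer's key wound to its stop (value of joint timer_key above 4.4 rad), for 0.1 s.
At the end, for the whole second after the job is handed in: Bed home (within 4 mm); each booklet flat (0.08 rad), within 15 mm of the bed's middle, square within 0.25 rad; the lowered platen rests on the pile (over 3 N); key wound to its stop at 4.7 rad (4.4 reached, at least 4.2 at the end); all at rest, bystanders within 30 mm (all of step 4 and value of joint timer_key above 4.2 rad and linear speed of each of bk1, bk2, bk3, bk4 below 0.02 m/s); the robot touches nothing.
It fails at once if the glue stick is pushed more than 30 mm aside or knocked over (distance of glue_stick from where it was at the start of the episode above 0.03 m or angle between glue_stick's own z axis and vertical above 0.6 rad).
It fails at once if the glue cap is pushed more than 30 mm aside or knocked over (distance of glue_cap from where it was at the start of the episode above 0.03 m or angle between glue_cap's own z axis and vertical above 0.6 rad).
It fails at once if the ink jar is pushed more than 30 mm aside or knocked over (distance of ink_jar from where it was at the start of the episode above 0.03 m or angle between ink_jar's own z axis and vertical above 0.6 rad).
Of bk1, bk2, bk3, bk4 only 2 to 4 are there at a start; the rules pass over those that are not, and their reading is None.
At some moment in a run one of bk1, bk2, bk3, bk4 may be knocked a few centimetres aside while the robot is not near it.
Once in a run the grip may slacken for a moment while it holds something.
It also fails if it takes over 210 s, if anything falls off the work surface, if the arm or the gripper's body presses on something with over 40 N, if the wrist force passes 120 N, or if a joint passes its speed limit or range.

## Working session

There is one attempt and no reset: what is moved stays moved. The work goes in short steps, Python scripts to look and compute and a tool call to move; the robot and the scene stay as the last step left them, time stands still between calls to the robot, and variables do not carry over. Pictures are saved under pics/ and viewed, and the job is handed in when it is done.

Besides the shell and the picture viewer there is one more tool, called after "Emit:" by a JSON object that holds its "fn" and its "kwargs", one argument or row to a line. send_rows: Moves the arm, as the interface text tells. Its arguments: {"type":"object","properties":{"steps":{"type":"array"}},"required":["steps"]}

```bash
ls; mkdir -p pics; python3 - <<'E'
from cell import *
import cv2
for n in("side","top"):
    cv2.imwrite(f"pics/{n}0.png",camera(n)); print(camera_model(n))
print(sense())
E
```

```text
pics
{'fx': 399.3948483193733, 'fy': 399.3948483193733, 'cx': 255.870029209879, 'cy': 195.8289011615333, 'distortion': array([-0.08578911,  0.        ,  0.        ,  0.        ,  0.        ]), 'eye': array([0.49693591, 0.55846528, 0.82454077]), 'orientation': array([-0.14738796,  2.92138559, -1.07699557])}
{'fx': 424.07045858907213, 'fy': 424.07045858907213, 'cx': 253.05756732678904, 'cy': 187.15239679691248, 'distortion': array([-0.14467209,  0.        ,  0.        ,  0.        ,  0.        ]), 'eye': array([ 0.34305125, -0.02143185,  1.34951088]), 'orientation': array([-2.1569134 ,  2.12385004, -0.20216485])}
{'time_s': 0.1, 'joint_positions': array([-1.33720827,  0.41180632, -0.0126878 ,  1.59695167,  0.00555817,
        1.13429348, -0.08222722]), 'dq': array([ 0.00088632, -0.00315724, -0.00023394, -0.00309513,  0.00037931,
       -0.0020476 ,  0.00057264]), 'joint_torque': array([ 2.07018078e-03, -5.89103365e+01,  6.43216576e-01, -2.91701192e+01,
       -5.39067329e-02,  1.45379588e-02,  6.37738549e-05]), 'tcp_pos': array([0.18566908, 0.59630544, 0.21760531]), 'orientation': array([-4.72295891e-01, -3.10574339e+00,  2.22545111e-03]), 'wrist_force': array([-0.3482083 ,  0.06130459,  0.25735931]), 'torque': array([ 0.03525327,  0.0476763 , -0.02413672]), 'width': 0.0876426166195701}
```

View pics/side0.png

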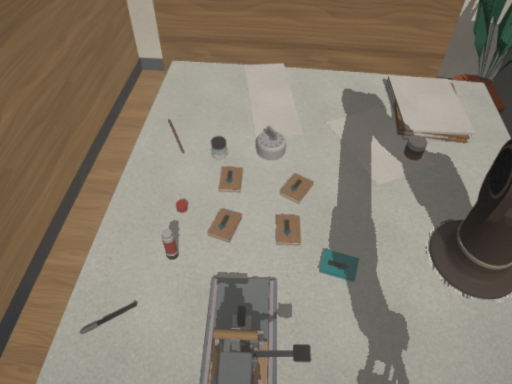

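View pics/top0.png

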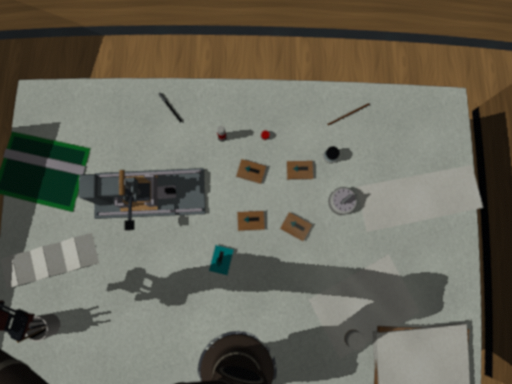

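```bash
cat > h.py <<'E'
import numpy as np,cv2
from cell import *
from scipy.spatial.transform import Rotation as R
def cm(n):
    m=camera_model(n); K=np.array([[m['fx'],0,m['cx']],[0,m['fy'],m['cy']],[0,0,1]]);return K,np.array(m['distortion']),np.array(m['eye']),R.from_rotvec(m['orientation']).as_matrix()
def plane(n,px,z):
    K,d,e,Ro=cm(n); p=cv2.undistortPoints(np.array(px,float).reshape(-1,1,2),K,d).reshape(-1,2)
    r=np.c_[p,np.ones(len(p))]@Ro.T
    return e+r*((z-e[2])/r[:,2])[:,None]
def proj(n,P):
    K,d,e,Ro=cm(n); P=(np.array(P,float).reshape(-1,3)-e)@Ro
    return cv2.projectPoints(P,np.zeros(3),np.zeros(3),K,d)[0].reshape(-1,2)
def crop(n,x0,y0,x1,y1,s,name,im=None):
    if im is None: im=camera(n)
    cv2.imwrite(name,cv2.resize(im[y0:y1,x0:x1],None,fx=s,fy=s,interpolation=cv2.INTER_CUBIC));return im
def tri(pa,pb):
    # side pixel, top pixel
    A=[];b=[]
    for n,p in(("side",pa),("top",pb)):
        K,d,e,Ro=cm(n);q=cv2.undistortPoints(np.array(p,float).reshape(1,1,2),K,d).ravel()
        r=Ro@np.r_[q,1];r/=np.linalg.norm(r);M=np.eye(3)-np.outer(r,r);A.append(M);b.append(M@e)
    return np.linalg.lstsq(np.vstack(A),np.hstack(b),rcond=None)[0]
E
python3 - <<'E'
from h import *
s=cv2.imread("pics/side0.png");t=cv2.imread("pics/top0.png")
crop("side",180,260,330,384,5,"pics/c1.png",s)
crop("top",80,150,225,245,5,"pics/c2.png",t)
crop("top",200,120,370,280,4,"pics/c3.png",t)
crop("side",150,110,330,280,4,"pics/c4.png",s)
E
```

```text
(no output)
```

View pics/c1.png

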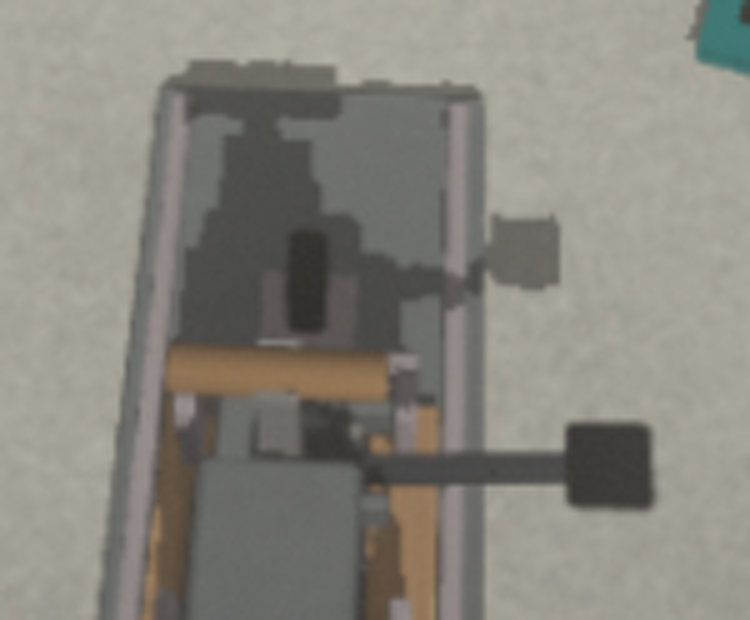

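View pics/c2.png

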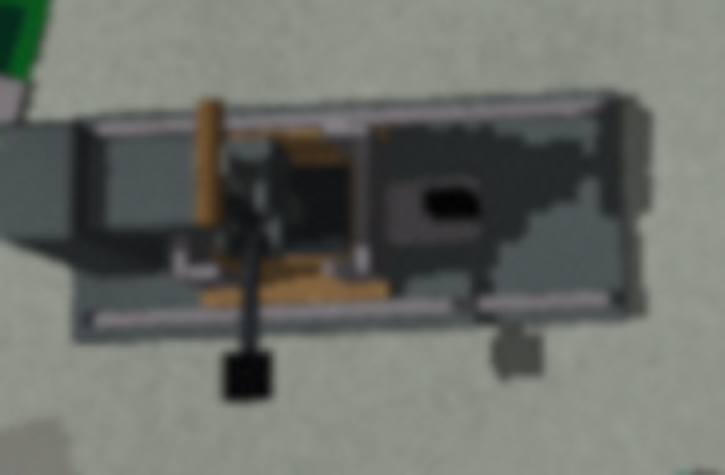

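View pics/c3.png

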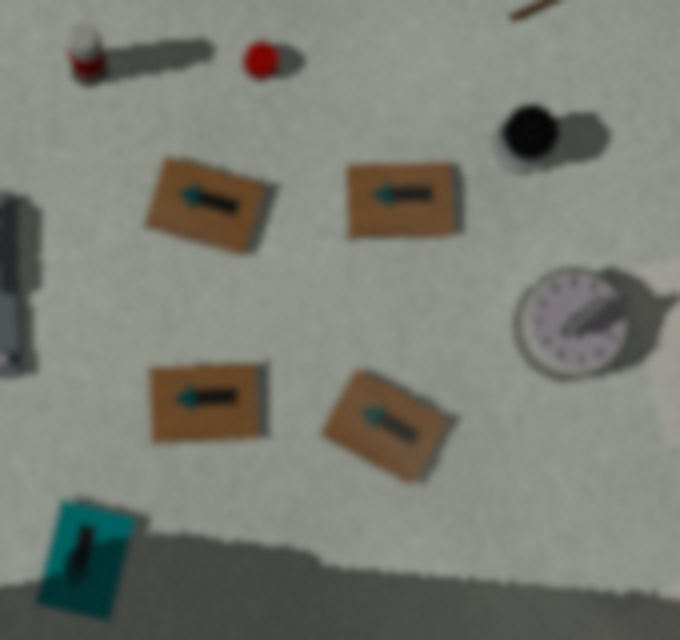

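View pics/c4.png

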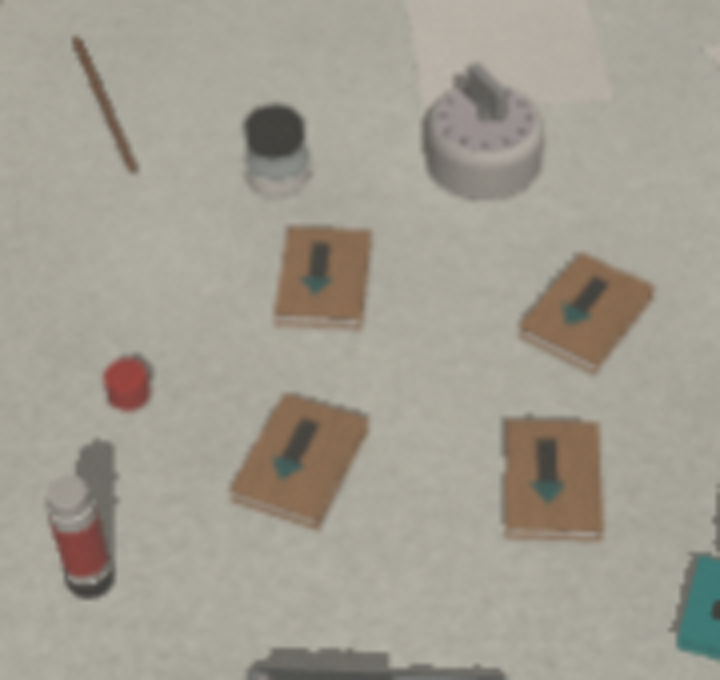

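```bash
python3 - <<'E'
from h import *
np.set_printoptions(precision=4,suppress=True)
t=cv2.imread("pics/top0.png");s=cv2.imread("pics/side0.png")
for n,im in(("top",t),("side",s)):
    h=cv2.cvtColor(im,cv2.COLOR_BGR2HSV)
    m=cv2.inRange(h,(5,70,60),(22,255,230)); 
    c,_=cv2.findContours(cv2.morphologyEx(m,cv2.MORPH_CLOSE,np.ones((5,5))),cv2.RETR_EXTERNAL,cv2.CHAIN_APPROX_NONE)
    for k in c:
        a=cv2.contourArea(k)
        if not 200<a<1200: continue
        P=plane(n,k.reshape(-1,2),.012)[:,:2]
        r=cv2.minAreaRect((P*1000).astype(np.float32)); 
        if max(r[1])<110 and P[:,0].min()>.25: print(n,a,r, np.round(k.reshape(-1,2).mean(0)))
# press edges
f=lambda x,y:(x/5+80,y/5+150)
print("base corners", plane("top",[f(614,92),f(632,316),f(75,343)],.012))
print("handle top", plane("top",[f(452,203)],.058))
print("pad", plane("top",[f(247,376)],.137))
print("T", plane("top",[f(208,98),f(207,228)],.206), )
g=lambda x,y:(x/5+180,y/5+260)
print("side base corners",plane("side",[g(160,95),g(483,95)],.012))
print("handle",plane("side",[g(307,250)],.058)) 
print("pad",plane("side",[g(609,465)],.137))
for p,q in (("T left",(165,370)),("T right",(390,372))): print(p,plane("side",[g(*q)],.206),plane("side",[g(*q)],.206+.024))
print("tri T", tri(g(277,370),f(208,163)))
print("tri pad", tri(g(609,465),f(247,376)))
print("key", plane("top",[(200+597/4,120+315/4)],.084),plane("side",[(150+485/4,110+92/4)],.084))
print("timer", plane("top",[(343,200)],.044))
E
```

```text
top 459.5 ((450.87689208984375, -180.85423278808594), (83.23963928222656, 60.75367736816406), 61.61811447143555) [296. 226.]
top 456.0 ((467.43194580078125, -38.03335189819336), (59.324398040771484, 84.54801940917969), 3.8846185207366943) [251. 220.]
top 426.0 ((634.267333984375, -194.6138916015625), (56.3664436340332, 84.6766357421875), 1.0535719394683838) [300. 170.]
top 439.0 ((627.30419921875, -36.45622253417969), (84.7347183227539, 60.605613708496094), 74.68195343017578) [251. 171.]
side 266.0 ((505.4483642578125, 316.6014404296875), (25.730348587036133, 51.11467742919922), 4.732704162597656) [260. 370.]
side 595.0 ((466.5928955078125, -34.279727935791016), (58.87876510620117, 84.29952239990234), 3.7005083560943604) [288. 229.]
side 602.5 ((625.7808837890625, -30.494354248046875), (88.63347625732422, 60.90070724487305), 75.13822174072266) [225. 224.]
side 475.5 ((448.2507019042969, -177.1317901611328), (83.43177032470703, 61.69879150390625), 61.64394760131836) [297. 187.]
side 417.5 ((632.7381591796875, -190.5538787841797), (58.02322769165039, 83.26678466796875), 2.481947183609009) [230. 178.]
base corners [[0.6321 0.1191 0.012 ]
 [0.4873 0.1028 0.012 ]
 [0.4626 0.4616 0.012 ]]
handle top [[0.5504 0.2123 0.058 ]]
pad [[0.4347 0.3129 0.137 ]]
T [[0.5834 0.3256 0.206 ]
 [0.5103 0.3212 0.206 ]]
side base corners [[0.6315 0.1265 0.012 ]
 [0.4852 0.1112 0.012 ]]
handle [[0.5526 0.2149 0.058 ]]
pad [[0.4345 0.3187 0.137 ]]
T left [[0.5818 0.3265 0.206 ]] [[0.5785 0.3355 0.23  ]]
T right [[0.5108 0.3197 0.206 ]] [[0.5103 0.329  0.23  ]]
tri T [0.5465 0.3229 0.2065]
tri pad [0.4345 0.3155 0.1285]
key [[ 0.5303 -0.3367  0.084 ]] [[ 0.5305 -0.3071  0.084 ]]
timer [[ 0.5319 -0.3265  0.044 ]]
```

```bash
python3 - <<'E'
from h import *
f=lambda x,y:(x/5+80,y/5+150)
g=lambda x,y:(x/5+180,y/5+260)
def ang(P): d=P[1]-P[0]; d=d if d[1]>0 else -d; return np.degrees(np.arctan2(-d[0],d[1])),P[0],P[1]
print(ang(plane("top",[f(95,126),f(600,103)],.02)))
print(ang(plane("top",[f(95,320),f(610,299)],.02)))
print(ang(plane("top",[f(75,343),f(632,320)],.012)))
print(ang(plane("side",[g(120,615),g(178,100)],.02)))
print(ang(plane("side",[g(448,615),g(458,100)],.02)))
E
```

```text
(np.float64(3.5052166054751868), array([0.60290783, 0.45587167, 0.02      ]), array([0.623054  , 0.12697618, 0.02      ]))
(np.float64(3.4805790979486066), array([0.47686367, 0.44650557, 0.02      ]), array([0.49694964, 0.11626585, 0.02      ]))
(np.float64(3.538517703183473), array([0.46255191, 0.46158715, 0.012     ]), array([0.4847443 , 0.10270437, 0.012     ]))
(np.float64(3.29359034327636), array([0.60891657, 0.35511064, 0.02      ]), array([0.62173542, 0.13235765, 0.02      ]))
(np.float64(3.2387507971272855), array([0.48373671, 0.34206999, 0.02      ]), array([0.49634272, 0.1192985 , 0.02      ]))
```

```bash
cat >> h.py <<'E'
np.set_printoptions(precision=4,suppress=True)
def go(p,ydir):
    """ydir: world angle (deg) of jaw axis"""
    s=sense();M=R.from_rotvec(s['orientation']).as_matrix()
    d=M.T@(np.array(p)-s['tcp_pos'])
    c=np.degrees(np.arctan2(M[1,1],M[0,1])); dy=(ydir-c+90)%180-90   # world ccw
    # full target: z down, yaw = c+dy
    a=np.radians(c+dy); Y=np.array([np.cos(a),np.sin(a),0]);Z=np.array([0,0,-1.]);X=np.cross(Y,Z)
    T=np.c_[X,Y,Z]; rv=R.from_matrix(M.T@T).as_rotvec()
    print("t",s['time_s'],"tcp",s['tcp_pos'],"jaw yaw",round(c,2),"q7",s['joint_positions'][6],"w",round(s['width'],4))
    print(" tool-frame slide (before turn)",d," turn",rv, " slide after turn", T.T@(np.array(p)-s['tcp_pos']))
E
python3 - <<'E'
from h import *
go([.547,.322,.29],93.4)
E
```

```text
t 0.1 tcp [0.1857 0.5963 0.2176] jaw yaw 72.71 q7 -0.08222721560412861 w 0.0876
 tool-frame slide (before turn) [-0.4265 -0.1546 -0.0721]  turn [-0.0014 -0.0002 -0.3612]  slide after turn [-0.3444 -0.2953 -0.0724]
```

Emit:
{"fn": "send_rows", "kwargs": {
  "steps": [
    {"fingers": 1, "slide": [0, 0, -0.035], "rotation": [0, 0, -0.12]},
    {"fingers": 1, "slide": [0, 0, -0.037], "rotation": [0, 0, -0.12]},
    {"fingers": 1, "slide": [0, 0, 0], "rotation": [0, 0, -0.121]},
    {"fingers": 1, "slide": [-0.037, -0.032, 0], "rotation": [0, 0, 0]},
    {"fingers": 1, "slide": [-0.037, -0.032, 0], "rotation": [0, 0, 0]},
    {"fingers": 1, "slide": [-0.037, -0.032, 0], "rotation": [0, 0, 0]},
    {"fingers": 1, "slide": [-0.037, -0.032, 0], "rotation": [0, 0, 0]},
    {"fingers": 1, "slide": [-0.037, -0.032, 0], "rotation": [0, 0, 0]},
    {"fingers": 1, "slide": [-0.037, -0.032, 0], "rotation": [0, 0, 0]},
    {"fingers": 1, "slide": [-0.037, -0.032, 0], "rotation": [0, 0, 0]}
  ]
}}

```text
time_s: 1.1
tcp_pos: [0.4588, 0.3869, 0.2901]
orientation: [0.093, -3.14, 0.0]
wrist_force: [0.0, 0.8, 0.1]
width: 0.0882
```

```bash
python3 - <<'E'
from h import *
go([.547,.322,.206],93.4)
E
```

```text
t 1.1 tcp [0.4588 0.3869 0.2901] jaw yaw 93.4 q7 0.8688725768756729 w 0.0882
 tool-frame slide (before turn) [-0.0842 -0.07    0.0841]  turn [-0.0002 -0.0003 -0.0001]  slide after turn [-0.0842 -0.07    0.0841]
```

Emit:
{"fn": "send_rows", "kwargs": {
  "steps": [
    {"fingers": 1, "slide": [-0.042, -0.035, 0], "rotation": [0, 0, 0]},
    {"fingers": 1, "slide": [-0.042, -0.035, 0], "rotation": [0, 0, 0]},
    {"fingers": 1, "slide": [0, 0, 0], "rotation": [0, 0, 0]}
  ]
}}

```text
time_s: 1.4
tcp_pos: [0.5438, 0.3217, 0.2896]
orientation: [-0.076, 3.139, -0.007]
wrist_force: [0.8, -0.6, -0.3]
width: 0.0876
```

```bash
python3 - <<'E'
from h import *
go([.547,.322,.206],93.4)
im=crop("side",180,230,340,384,4,"pics/d1.png")
im=crop("top",70,110,260,260,4,"pics/d2.png")
E
```

```text
t 1.4 tcp [0.5438 0.3217 0.2896] jaw yaw 92.78 q7 1.042560555736751 w 0.0876
 tool-frame slide (before turn) [-0.003   0.0006  0.0836]  turn [-0.0043  0.0019 -0.0109]  slide after turn [-0.0032  0.0002  0.0836]
```

View pics/d1.png

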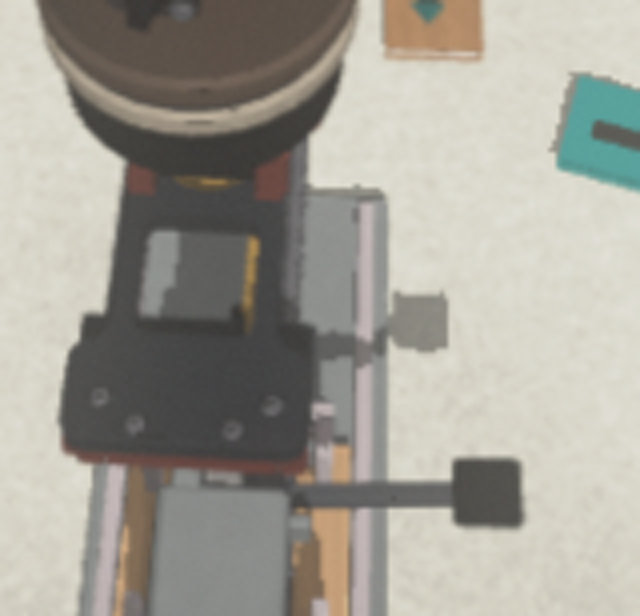

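View pics/d2.png

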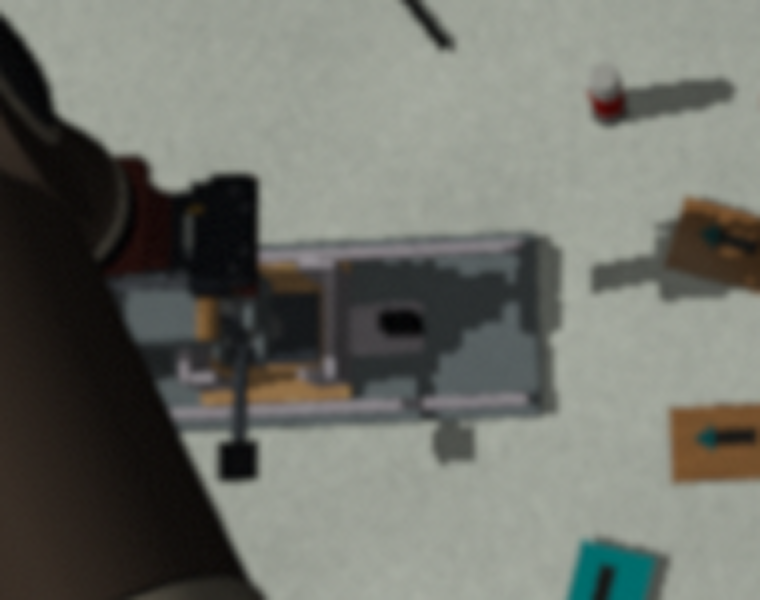

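Emit:
{"fn": "send_rows", "kwargs": {
  "steps": [
    {"fingers": 1, "slide": [-0.003, 0, 0.03], "rotation": [0, 0, -0.01]},
    {"fingers": 1, "slide": [0, 0, 0.03], "rotation": [0, 0, 0]},
    {"fingers": 1, "slide": [0, 0, 0.024], "rotation": [0, 0, 0]},
    {"fingers": 1, "slide": [0, 0, 0], "rotation": [0, 0, 0]},
    {"fingers": 0, "slide": [0, 0, 0], "rotation": [0, 0, 0]},
    {"fingers": 0, "slide": [0, 0, 0], "rotation": [0, 0, 0]},
    {"fingers": 0, "slide": [0, 0, 0], "rotation": [0, 0, 0]},
    {"fingers": 0, "slide": [0, 0, 0], "rotation": [0, 0, 0]},
    {"fingers": 0, "slide": [0, 0, 0], "rotation": [0, 0, 0]}
  ]
}}

```text
time_s: 2.4
tcp_pos: [0.5413, 0.3295, 0.207]
orientation: [-0.109, 3.139, 0.001]
wrist_force: [0.2, -1.6, -0.6]
width: 0.0514
```

```bash
python3 - <<'E'
from h import *
go([.547,.322,.206],93.4)
print(sense()['wrist_force'])
E
```

```text
t 2.4 tcp [0.5413 0.3295 0.207 ] jaw yaw 93.97 q7 1.0569253646261827 w 0.0514
 tool-frame slide (before turn) [-0.0052 -0.0079  0.001 ]  turn [0.0006 0.0009 0.0099]  slide after turn [-0.0053 -0.0078  0.001 ]
[ 0.2221 -1.5759 -0.6062]
```

Emit:
{"fn": "send_rows", "kwargs": {
  "steps": [
    {"fingers": 0, "slide": [0, 0, 0], "rotation": [0, 0, 0]},
    {"fingers": 0, "slide": [0, 0, 0], "rotation": [0, 0, 0]},
    {"fingers": 0, "slide": [0, 0, 0], "rotation": [0, 0, 0]},
    {"fingers": 0, "slide": [0, 0, 0], "rotation": [0, 0, 0]},
    {"fingers": 0, "slide": [0, 0, 0], "rotation": [0, 0, 0]}
  ]
}}

```text
time_s: 2.9
tcp_pos: [0.5416, 0.3237, 0.2061]
orientation: [0.102, -3.138, 0.011]
wrist_force: [-1.6, -13.0, 5.7]
width: 0.0184
```

```bash
python3 - <<'E'
from h import *
go([.547,.322,.206],93.4)
print(sense()['wrist_force'])
E
```

```text
t 2.9 tcp [0.5416 0.3237 0.2061] jaw yaw 93.74 q7 1.0568422729360305 w 0.0184
 tool-frame slide (before turn) [-0.0052 -0.002   0.0001]  turn [-0.0072 -0.002   0.0059]  slide after turn [-0.0053 -0.002   0.0001]
[ -1.5695 -12.9917   5.7148]
```

Emit:
{"fn": "send_rows", "kwargs": {
  "steps": [
    {"fingers": 0, "slide": [0, -0.003, 0], "rotation": [0, 0, 0]},
    {"fingers": 0, "slide": [0, 0, 0], "rotation": [0, 0, 0]}
  ]
}}

```text
time_s: 3.1
tcp_pos: [0.5416, 0.3235, 0.2062]
orientation: [0.105, -3.139, 0.005]
wrist_force: [-1.0, -7.9, 1.4]
width: 0.0181
```

```bash
python3 - <<'E'
from h import *
go([.547,.322,.206],93.4)
print(sense()['wrist_force'])
E
```

```text
t 3.1 tcp [0.5416 0.3235 0.2062] jaw yaw 93.85 q7 1.0612179992455901 w 0.0181
 tool-frame slide (before turn) [-0.0053 -0.0019  0.0002]  turn [-0.0032 -0.0009  0.0078]  slide after turn [-0.0053 -0.0019  0.0002]
[-1.019  -7.9487  1.4136]
```

Emit:
{"fn": "send_rows", "kwargs": {
  "steps": [
    {"fingers": 0, "slide": [0, -0.003, -0.012], "rotation": [0, 0, 0]},
    {"fingers": 0, "slide": [0, 0, -0.012], "rotation": [0, 0, 0]},
    {"fingers": 0, "slide": [0, 0, -0.012], "rotation": [0, 0, 0]},
    {"fingers": 0, "slide": [0, 0, -0.012], "rotation": [0, 0, 0]},
    {"fingers": 0, "slide": [0, 0, 0], "rotation": [0, 0, 0]}
  ]
}}

```text
time_s: 3.6
tcp_pos: [0.5424, 0.3243, 0.2573]
orientation: [-0.109, 3.136, 0.004]
wrist_force: [-0.3, 0.2, 0.4]
width: 0.0005
```

```bash
python3 - <<'E'
from h import *
go([.547,.322,.206],93.4)
print(sense()['wrist_force'])
im=crop("side",180,230,340,384,4,"pics/e1.png")
E
```

```text
t 3.6 tcp [0.5424 0.3243 0.2573] jaw yaw 93.98 q7 1.0623808984167942 w 0.0005
 tool-frame slide (before turn) [-0.0042 -0.0027  0.0513]  turn [0.0027 0.0038 0.0101]  slide after turn [-0.0044 -0.0025  0.0513]
[-0.2629  0.2481  0.4478]
```

View pics/e1.png

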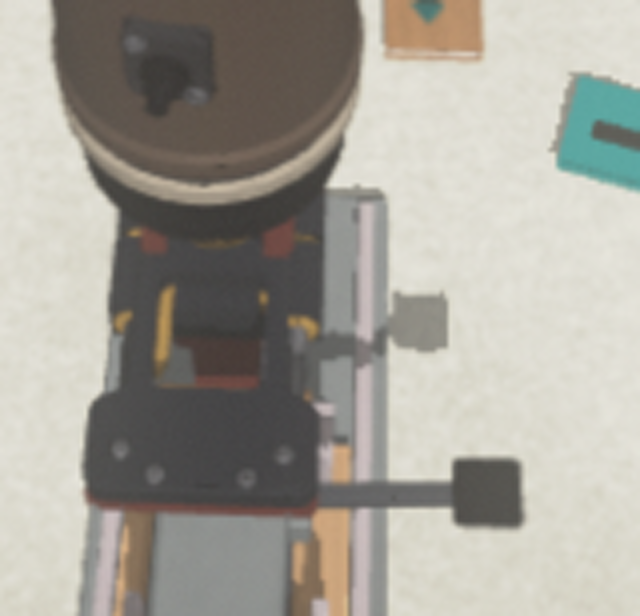

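Emit:
{"fn": "send_rows", "kwargs": {
  "steps": [
    {"fingers": 1, "slide": [-0.003, 0, -0.03], "rotation": [0, 0, -0.01]},
    {"fingers": 1, "slide": [0, 0, -0.05], "rotation": [0, 0, 0]},
    {"fingers": 1, "slide": [0.0, 0, -0.05], "rotation": [0, 0, 0]},
    {"fingers": 1, "slide": [0.05, 0, -0.02], "rotation": [0, 0, 0]},
    {"fingers": 1, "slide": [0.05, 0, 0], "rotation": [0, 0, 0]},
    {"fingers": 1, "slide": [0.05, 0, 0], "rotation": [0, 0, 0]},
    {"fingers": 1, "slide": [0.0, 0, 0], "rotation": [0, 0, 0]}
  ]
}}

```text
time_s: 4.35
tcp_pos: [0.3928, 0.3125, 0.404]
orientation: [0.133, -3.138, -0.003]
wrist_force: [-0.2, -0.4, -0.4]
width: 0.0531
```

```bash
python3 - <<'E'
from h import *
go([.547,.322,.206],93.4)
im=crop("side",180,230,340,384,4,"pics/e2.png")
im=crop("top",70,130,230,260,4,"pics/e3.png")
E
```

```text
t 4.35 tcp [0.3928 0.3125 0.404 ] jaw yaw 94.86 q7 0.8943427690675311 w 0.0531
 tool-frame slide (before turn) [-0.1546 -0.004   0.1979]  turn [ 0.0021 -0.0007  0.0256]  slide after turn [-0.1545  0.0004  0.198 ]
```

View pics/e2.png

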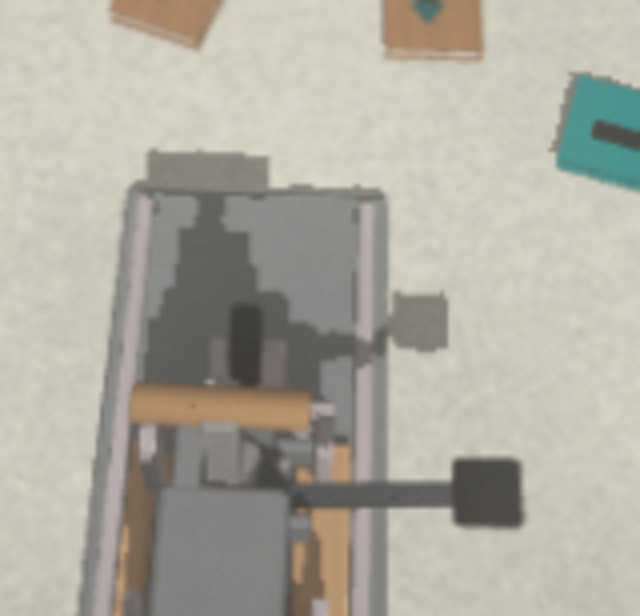

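View pics/e3.png

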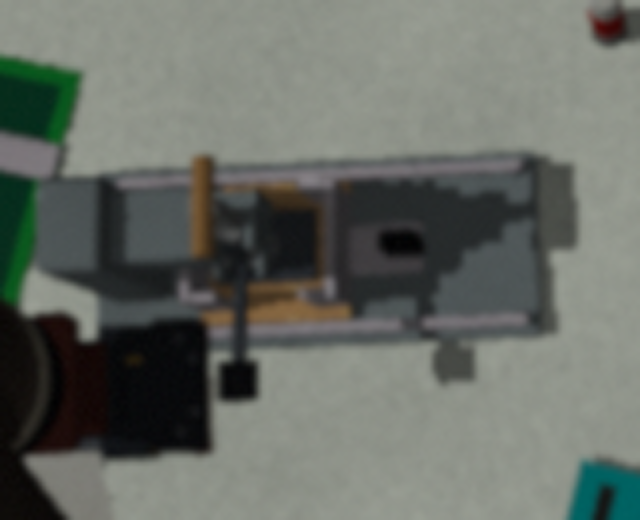

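```bash
python3 - <<'E'
from h import *
a=(180+222/4,230+408/4);b=(70+202/4,130+206/4)
print(tri(a,b))
for z in(.206,.218,.23): print(plane("side",[a],z),plane("top",[b],z))
E
```

```text
[0.5469 0.3233 0.2164]
[[0.5468 0.3194 0.206 ]] [[0.5497 0.3263 0.206 ]]
[[0.5458 0.3241 0.218 ]] [[0.5475 0.3227 0.218 ]]
[[0.5448 0.3287 0.23  ]] [[0.5454 0.319  0.23  ]]
```

Emit:
{"fn": "send_rows", "kwargs": {
  "steps": [
    {"fingers": 1, "slide": [-0.05, 0, 0.0], "rotation": [0, 0, 0.025]},
    {"fingers": 1, "slide": [-0.05, 0, 0.03], "rotation": [0, 0, 0]},
    {"fingers": 1, "slide": [-0.05, 0, 0.05], "rotation": [0, 0, 0]},
    {"fingers": 1, "slide": [0, 0, 0.03], "rotation": [0, 0, 0]},
    {"fingers": 1, "slide": [0, 0, 0], "rotation": [0, 0, 0]},
    {"fingers": 1, "slide": [0, 0, 0], "rotation": [0, 0, 0]}
  ]
}}

```text
time_s: 5.05
tcp_pos: [0.527, 0.3199, 0.3117]
orientation: [0.084, -3.139, 0.001]
wrist_force: [0.7, -0.6, 0.5]
width: 0.0873
```

```bash
python3 - <<'E'
from h import *
go([.547,.323,.214],93.4)
E
```

```text
t 5.05 tcp [0.527  0.3199 0.3117] jaw yaw 93.07 q7 1.0360272283934118 w 0.0873
 tool-frame slide (before turn) [-0.0203  0.0021  0.0977]  turn [-0.0009 -0.001  -0.0058]  slide after turn [-0.0202  0.0019  0.0977]
```

Emit:
{"fn": "send_rows", "kwargs": {
  "steps": [
    {"fingers": 1, "slide": [-0.02, 0.002, 0.028], "rotation": [0, 0, -0.006]},
    {"fingers": 1, "slide": [0, 0, 0.035], "rotation": [0, 0, 0]},
    {"fingers": 1, "slide": [0, 0, 0.035], "rotation": [0, 0, 0]},
    {"fingers": 1, "slide": [0, 0, 0], "rotation": [0, 0, 0]},
    {"fingers": 1, "slide": [0, 0, 0], "rotation": [0, 0, 0]}
  ]
}}

```text
time_s: 5.55
tcp_pos: [0.547, 0.324, 0.2163]
orientation: [-0.095, 3.138, 0.002]
wrist_force: [-0.1, -0.0, 0.3]
width: 0.0877
```

```bash
python3 - <<'E'
from h import *
go([.547,.323,.214],93.4)
E
```

```text
t 5.55 tcp [0.547  0.324  0.2163] jaw yaw 93.48 q7 1.0655826355248184 w 0.0877
 tool-frame slide (before turn) [ 0.     -0.001   0.0023]  turn [0.0013 0.0019 0.0014]  slide after turn [ 0.     -0.001   0.0023]
```

Emit:
{"fn": "send_rows", "kwargs": {
  "steps": [
    {"fingers": 0, "slide": [0, 0, 0.002], "rotation": [0, 0, 0]},
    {"fingers": 0, "slide": [0, 0, 0], "rotation": [0, 0, 0]},
    {"fingers": 0, "slide": [0, 0, 0], "rotation": [0, 0, 0]},
    {"fingers": 0, "slide": [0, 0, 0], "rotation": [0, 0, 0]},
    {"fingers": 0, "slide": [0, 0, 0], "rotation": [0, 0, 0]},
    {"fingers": 0, "slide": [0, 0, 0], "rotation": [0, 0, 0]},
    {"fingers": 0, "slide": [0, 0, 0], "rotation": [0, 0, 0]},
    {"fingers": 0, "slide": [0, 0, 0], "rotation": [0, 0, 0]},
    {"fingers": 0, "slide": [0, 0, 0], "rotation": [0, 0, 0]},
    {"fingers": 0, "slide": [0, 0, 0], "rotation": [0, 0, 0]}
  ]
}}

```text
time_s: 6.55
tcp_pos: [0.5463, 0.3237, 0.2118]
orientation: [-0.095, 3.14, 0.001]
wrist_force: [0.3, 1.6, -1.4]
width: 0.0195
```

```bash
python3 - <<'E'
from h import *
go([.547,.323,.214],93.4)
print(sense()['wrist_force'])
E
```

```text
t 6.55 tcp [0.5463 0.3237 0.2118] jaw yaw 93.47 q7 1.065784697549366 w 0.0195
 tool-frame slide (before turn) [-0.0007 -0.0007 -0.0022]  turn [0.0005 0.0001 0.0013]  slide after turn [-0.0007 -0.0007 -0.0022]
[ 0.2767  1.6021 -1.4061]
```

Emit:
{"fn": "send_rows", "kwargs": {
  "steps": [
    {"fingers": 0, "slide": [0, 0, 0], "rotation": [0, 0, 0]},
    {"fingers": 0, "slide": [0, 0, 0], "rotation": [0, 0, 0]},
    {"fingers": 0, "slide": [0, 0, -0.004], "rotation": [0, 0, 0]},
    {"fingers": 0, "slide": [0, 0, -0.004], "rotation": [0, 0, 0]},
    {"fingers": 0, "slide": [0, 0, -0.004], "rotation": [0, 0, 0]},
    {"fingers": 0, "slide": [0, 0, -0.004], "rotation": [0, 0, 0]}
  ]
}}

```text
time_s: 7.15
tcp_pos: [0.5462, 0.3236, 0.226]
orientation: [0.095, -3.139, 0.001]
wrist_force: [7.9, 5.9, -22.0]
width: 0.0193
```

```bash
python3 - <<'E'
from h import *
go([.547,.323,.214],93.4)
print(sense()['wrist_force'])
E
```

```text
t 7.15 tcp [0.5462 0.3236 0.226 ] jaw yaw 93.47 q7 1.064575164100998 w 0.0193
 tool-frame slide (before turn) [-0.0008 -0.0006  0.012 ]  turn [-0.0004 -0.001   0.0012]  slide after turn [-0.0007 -0.0006  0.012 ]
[  7.8939   5.8841 -22.0015]
```

Emit:
{"fn": "send_rows", "kwargs": {
  "steps": [
    {"fingers": 0, "slide": [0, 0, -0.003], "rotation": [0, 0, 0]},
    {"fingers": 0, "slide": [0, 0, -0.003], "rotation": [0, 0, 0]},
    {"fingers": 0, "slide": [0, 0, -0.003], "rotation": [0, 0, 0]},
    {"fingers": 0, "slide": [0, 0, -0.003], "rotation": [0, 0, 0]},
    {"fingers": 0, "slide": [0, 0, -0.003], "rotation": [0, 0, 0]},
    {"fingers": 0, "slide": [0, 0, -0.003], "rotation": [0, 0, 0]},
    {"fingers": 0, "slide": [0, 0, -0.003], "rotation": [0, 0, 0]},
    {"fingers": 0, "slide": [0, 0, -0.003], "rotation": [0, 0, 0]}
  ]
}}

```text
time_s: 7.95
tcp_pos: [0.5462, 0.3236, 0.25]
orientation: [0.095, -3.139, 0.001]
wrist_force: [4.8, 4.2, -16.2]
width: 0.0195
```

```bash
python3 - <<'E'
from h import *
go([.547,.323,.276],93.4)
print(sense()['wrist_force'])
E
```

```text
t 7.95 tcp [0.5462 0.3236 0.25  ] jaw yaw 93.47 q7 1.0629583441414885 w 0.0195
 tool-frame slide (before turn) [-0.0007 -0.0007 -0.026 ]  turn [-0.0005 -0.0011  0.0013]  slide after turn [-0.0008 -0.0007 -0.026 ]
[  4.8072   4.2347 -16.181 ]
```

Holding well (16 N). Continue 26 mm.

Emit:
{"fn": "send_rows", "kwargs": {
  "steps": [
    {"fingers": 0, "slide": [0, 0, -0.003], "rotation": [0, 0, 0]},
    {"fingers": 0, "slide": [0, 0, -0.003], "rotation": [0, 0, 0]},
    {"fingers": 0, "slide": [0, 0, -0.003], "rotation": [0, 0, 0]},
    {"fingers": 0, "slide": [0, 0, -0.003], "rotation": [0, 0, 0]},
    {"fingers": 0, "slide": [0, 0, -0.003], "rotation": [0, 0, 0]},
    {"fingers": 0, "slide": [0, 0, -0.003], "rotation": [0, 0, 0]},
    {"fingers": 0, "slide": [0, 0, -0.003], "rotation": [0, 0, 0]},
    {"fingers": 0, "slide": [0, 0, -0.003], "rotation": [0, 0, 0]},
    {"fingers": 0, "slide": [0, 0, -0.002], "rotation": [0, 0, 0]},
    {"fingers": 0, "slide": [0, 0, 0], "rotation": [0, 0, 0]}
  ]
}}

```text
time_s: 8.95
tcp_pos: [0.5461, 0.3235, 0.2768]
orientation: [0.095, -3.139, 0.0]
wrist_force: [0.9, 3.9, -5.0]
width: 0.02
```

```bash
python3 - <<'E'
from h import *
go([.547,.323,.276],93.4)
print(sense()['wrist_force'])
E
```

```text
t 8.95 tcp [0.5461 0.3235 0.2768] jaw yaw 93.47 q7 1.0614628571024842 w 0.02
 tool-frame slide (before turn) [-0.0008 -0.0006  0.0008]  turn [-0.0002 -0.0009  0.0012]  slide after turn [-0.0008 -0.0006  0.0008]
[ 0.8953  3.9273 -5.0066]
```

Emit:
{"fn": "send_rows", "kwargs": {
  "steps": [
    {"fingers": 0, "slide": [0, 0, -0.001], "rotation": [0, 0, 0]},
    {"fingers": 0, "slide": [0, 0, 0], "rotation": [0, 0, 0]},
    {"fingers": 0, "slide": [0, 0, 0], "rotation": [0, 0, 0]}
  ]
}}

```text
time_s: 9.25
tcp_pos: [0.5458, 0.3235, 0.2787]
orientation: [0.095, -3.139, -0.0]
wrist_force: [-1.1, 3.5, -5.1]
width: 0.0179
```

Emit:
{"fn": "send_rows", "kwargs": {
  "steps": [
    {"fingers": 0, "slide": [0, 0, 0.002], "rotation": [0, 0, 0]},
    {"fingers": 0, "slide": [0, 0, 0.002], "rotation": [0, 0, 0]},
    {"fingers": 0, "slide": [0, 0, 0.002], "rotation": [0, 0, 0]},
    {"fingers": 0, "slide": [0, 0, 0], "rotation": [0, 0, 0]},
    {"fingers": 0, "slide": [0, 0, 0], "rotation": [0, 0, 0]}
  ]
}}

```text
time_s: 9.75
tcp_pos: [0.546, 0.3236, 0.2776]
orientation: [-0.095, 3.138, 0.005]
wrist_force: [-10.4, -1.1, 20.9]
width: 0.0182
```

```bash
python3 - <<'E'
from h import *
go([.547,.323,.276],93.4)
print(sense()['wrist_force'])
E
```

```text
t 9.75 tcp [0.546  0.3236 0.2776] jaw yaw 93.47 q7 1.0617086256010475 w 0.0182
 tool-frame slide (before turn) [-0.0009 -0.0007  0.0016]  turn [0.003  0.0026 0.0012]  slide after turn [-0.0009 -0.0007  0.0016]
[-10.3962  -1.0819  20.8872]
```

Emit:
{"fn": "send_rows", "kwargs": {
  "steps": [
    {"fingers": 1, "slide": [0, 0, -0.005], "rotation": [0, 0, 0]},
    {"fingers": 1, "slide": [0, 0, 0], "rotation": [0, 0, 0]},
    {"fingers": 1, "slide": [0, 0, 0], "rotation": [0, 0, 0]},
    {"fingers": 1, "slide": [0, 0, 0], "rotation": [0, 0, 0]},
    {"fingers": 1, "slide": [0, 0, 0], "rotation": [0, 0, 0]},
    {"fingers": 1, "slide": [0, 0, -0.05], "rotation": [0, 0, 0]},
    {"fingers": 1, "slide": [0.0, 0, -0.05], "rotation": [0, 0, 0]},
    {"fingers": 1, "slide": [0.05, 0, 0], "rotation": [0, 0, 0]},
    {"fingers": 1, "slide": [0.05, 0, 0], "rotation": [0, 0, 0]},
    {"fingers": 1, "slide": [0.03, 0, 0], "rotation": [0, 0, 0]}
  ]
}}

```text
time_s: 10.75
tcp_pos: [0.4138, 0.3155, 0.3781]
orientation: [0.097, -3.14, -0.001]
wrist_force: [0.1, -0.0, 0.2]
width: 0.0877
```

```bash
python3 - <<'E'
from h import *
go([.547,.323,.276],93.4)
im=crop("side",180,230,340,384,4,"pics/f2.png")
im=crop("top",70,130,230,260,4,"pics/f3.png")
E
```

```text
t 10.75 tcp [0.4138 0.3155 0.3781] jaw yaw 93.54 q7 0.8994336823757058 w 0.0877
 tool-frame slide (before turn) [-0.1334 -0.0008  0.1021]  turn [ 0.0006 -0.0001  0.0024]  slide after turn [-0.1334 -0.0004  0.1021]
```

View pics/f2.png

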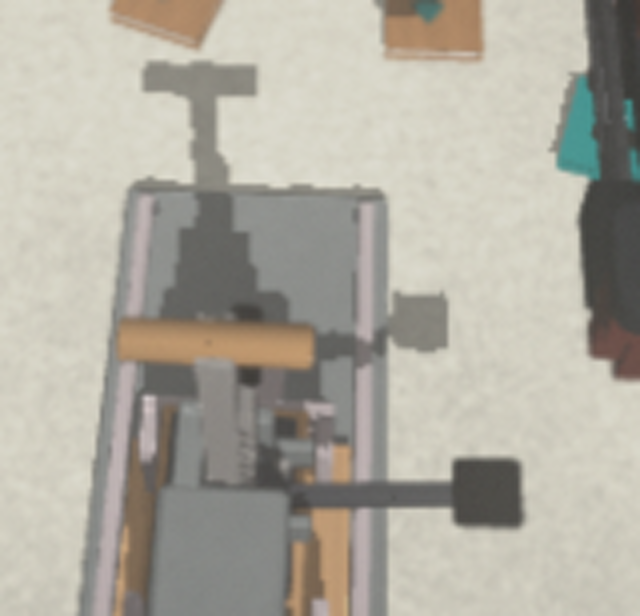

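View pics/f3.png

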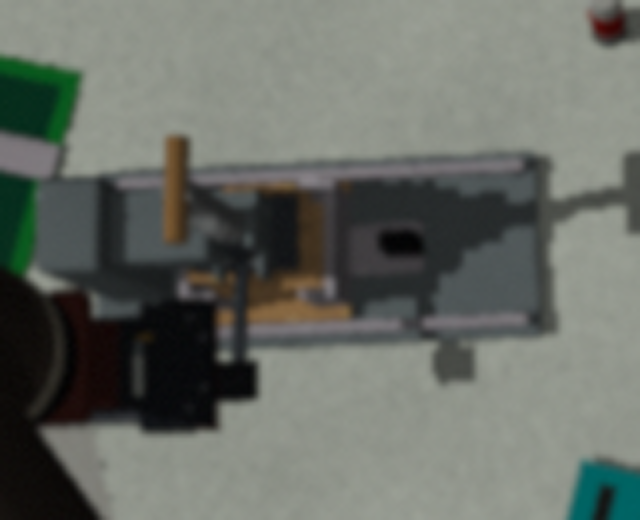

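```bash
python3 - <<'E'
from h import *
a=(180+216/4,230+342/4);b=(70+175/4,130+189/4)
print(tri(a,b))
for z in(.266,.278): print(plane("side",[a],z),plane("top",[b],z))
E
```

```text
[0.5469 0.3231 0.2785]
[[0.5473 0.3179 0.266 ]] [[0.5499 0.3271 0.266 ]]
[[0.5462 0.323  0.278 ]] [[0.5476 0.3232 0.278 ]]
```

Emit:
{"fn": "send_rows", "kwargs": {
  "steps": [
    {"fingers": 1, "slide": [0, -0.02, 0], "rotation": [0, 0, 0.14]},
    {"fingers": 1, "slide": [0, 0, 0], "rotation": [0, 0, 0.14]},
    {"fingers": 1, "slide": [0, 0, 0], "rotation": [0, 0, 0.14]},
    {"fingers": 1, "slide": [0, 0, 0], "rotation": [0, 0, 0.14]},
    {"fingers": 1, "slide": [0, 0, 0], "rotation": [0, 0, 0.14]},
    {"fingers": 1, "slide": [0, 0, 0], "rotation": [0, 0, 0.14]},
    {"fingers": 1, "slide": [0, 0, 0], "rotation": [0, 0, 0.14]},
    {"fingers": 1, "slide": [0, 0, 0], "rotation": [0, 0, 0.14]},
    {"fingers": 1, "slide": [0, 0, 0], "rotation": [0, 0, 0.14]},
    {"fingers": 1, "slide": [0, 0, 0], "rotation": [0, 0, 0.14]}
  ]
}}

```text
time_s: 11.85
tcp_pos: [0.4188, 0.2951, 0.3774]
orientation: [1.959, 2.456, -0.001]
wrist_force: [-0.4, -0.7, -0.1]
width: 0.0881
```

```bash
python3 - <<'E'
from h import *
go([.552,.216,.2],3.4)
E
```

```text
t 11.85 tcp [0.4188 0.2951 0.3774] jaw yaw 12.85 q7 -0.46129775861525774 w 0.0881
 tool-frame slide (before turn) [-0.1066  0.1123  0.1775]  turn [-0.0001  0.0009  0.1649]  slide after turn [-0.0869  0.1282  0.1774]
```

Emit:
{"fn": "send_rows", "kwargs": {
  "steps": [
    {"fingers": 1, "slide": [0, 0, 0], "rotation": [0, 0, 0.082]},
    {"fingers": 1, "slide": [0, 0, 0], "rotation": [0, 0, 0.083]},
    {"fingers": 1, "slide": [-0.025, 0.04, 0], "rotation": [0, 0, 0]},
    {"fingers": 1, "slide": [-0.025, 0.04, 0], "rotation": [0, 0, 0]},
    {"fingers": 1, "slide": [-0.025, 0.04, 0], "rotation": [0, 0, 0]},
    {"fingers": 1, "slide": [-0.012, 0.008, 0.04], "rotation": [0, 0, 0]},
    {"fingers": 1, "slide": [0, 0, 0.045], "rotation": [0, 0, 0]},
    {"fingers": 1, "slide": [0, 0, 0.045], "rotation": [0, 0, 0]},
    {"fingers": 1, "slide": [0, 0, 0.045], "rotation": [0, 0, 0]},
    {"fingers": 1, "slide": [0, 0, 0], "rotation": [0, 0, 0]}
  ]
}}

```text
time_s: 12.85
tcp_pos: [0.5485, 0.2151, 0.1966]
orientation: [-2.146, -2.291, 0.017]
wrist_force: [0.6, -0.1, -0.2]
width: 0.0878
```

```bash
python3 - <<'E'
from h import *
go([.552,.216,.044],3.4)
im=crop("side",180,180,340,334,4,"pics/g2.png")
im=crop("top",70,130,230,260,4,"pics/g3.png")
E
```

```text
t 12.85 tcp [0.5485 0.2151 0.1966] jaw yaw 3.75 q7 -0.28297653773749054 w 0.0878
 tool-frame slide (before turn) [0.0015 0.0051 0.1526]  turn [-0.0097  0.0053  0.0061]  slide after turn [0.0007 0.0036 0.1526]
```

View pics/g2.png

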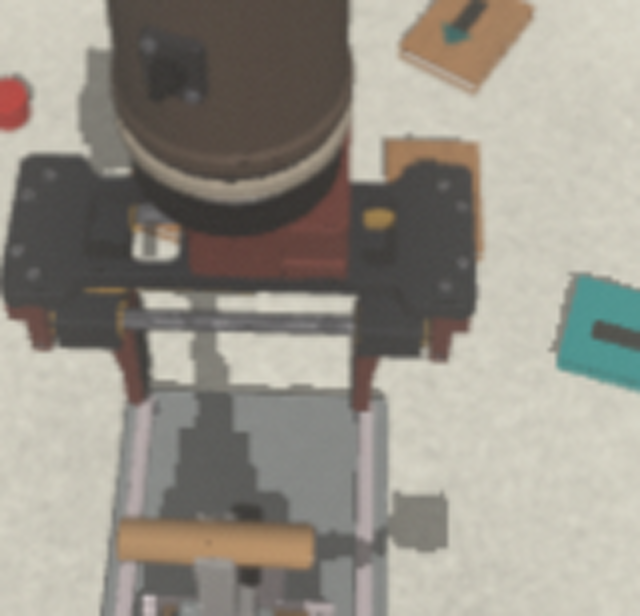

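View pics/g3.png

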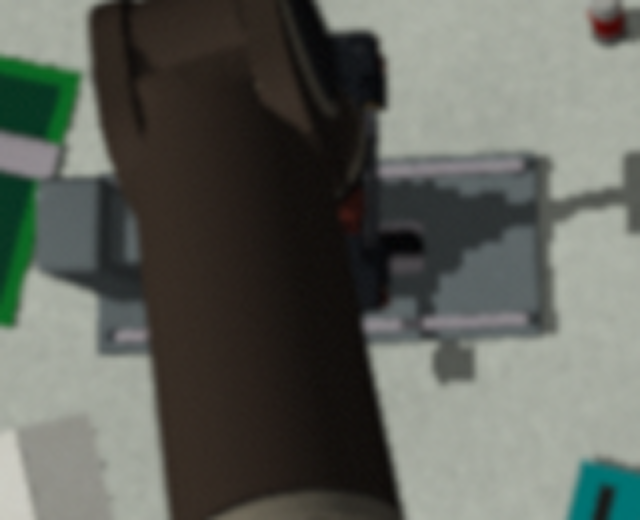

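Emit:
{"fn": "send_rows", "kwargs": {
  "steps": [
    {"fingers": 1, "slide": [0.001, 0.003, 0.03], "rotation": [0, 0, 0.005]},
    {"fingers": 1, "slide": [0, 0, 0.03], "rotation": [0, 0, 0]},
    {"fingers": 1, "slide": [0, 0, 0.03], "rotation": [0, 0, 0]},
    {"fingers": 1, "slide": [0, 0, 0.03], "rotation": [0, 0, 0]},
    {"fingers": 1, "slide": [0, 0, 0.03], "rotation": [0, 0, 0]},
    {"fingers": 1, "slide": [0, 0, 0.0], "rotation": [0, 0, 0]}
  ]
}}

```text
time_s: 13.55
tcp_pos: [0.5542, 0.2183, 0.0521]
orientation: [-2.152, -2.288, 0.003]
wrist_force: [-0.2, -0.6, -0.6]
width: 0.0877
```

Emit:
{"fn": "send_rows", "kwargs": {
  "steps": [
    {"fingers": 0, "slide": [0, 0, 0], "rotation": [0, 0, 0]},
    {"fingers": 0, "slide": [0, 0, 0], "rotation": [0, 0, 0]},
    {"fingers": 0, "slide": [0, 0, 0], "rotation": [0, 0, 0]},
    {"fingers": 0, "slide": [0, 0, 0], "rotation": [0, 0, 0]},
    {"fingers": 0, "slide": [0, 0, 0], "rotation": [0, 0, 0]},
    {"fingers": 0, "slide": [0, 0, 0], "rotation": [0, 0, 0]},
    {"fingers": 0, "slide": [0, 0, 0], "rotation": [0, 0, 0]},
    {"fingers": 0, "slide": [0, 0, 0], "rotation": [0, 0, 0]},
    {"fingers": 0, "slide": [0, 0, 0], "rotation": [0, 0, 0]},
    {"fingers": 0, "slide": [0, 0, 0], "rotation": [0, 0, 0]}
  ]
}}

```text
time_s: 14.55
tcp_pos: [0.5533, 0.2181, 0.0526]
orientation: [-2.152, -2.287, 0.002]
wrist_force: [-3.6, -0.3, 2.1]
width: 0.0142
```

```bash
python3 - <<'E'
from h import *
go([.552,.216,.044],3.4)
print(sense()['wrist_force'])
E
```

```text
t 14.55 tcp [0.5533 0.2181 0.0526] jaw yaw 3.5 q7 -0.23559906048272855 w 0.0142
 tool-frame slide (before turn) [-0.002  -0.0014  0.0086]  turn [-0.0018  0.0003  0.0017]  slide after turn [-0.002  -0.0014  0.0086]
[-3.6314 -0.2864  2.0695]
```

Emit:
{"fn": "send_rows", "kwargs": {
  "steps": [
    {"fingers": 0, "slide": [-0.008, 0, 0], "rotation": [0, 0, 0]},
    {"fingers": 0, "slide": [-0.016, 0, 0], "rotation": [0, 0, 0]},
    {"fingers": 0, "slide": [-0.018, 0, 0], "rotation": [0, 0, 0]},
    {"fingers": 0, "slide": [-0.018, 0, 0], "rotation": [0, 0, 0]},
    {"fingers": 0, "slide": [-0.018, 0, 0], "rotation": [0, 0, 0]},
    {"fingers": 0, "slide": [-0.018, 0, 0], "rotation": [0, 0, 0]},
    {"fingers": 0, "slide": [-0.016, 0, 0], "rotation": [0, 0, 0]},
    {"fingers": 0, "slide": [-0.008, 0, 0], "rotation": [0, 0, 0]},
    {"fingers": 0, "slide": [-0.006, 0, 0], "rotation": [0, 0, 0]},
    {"fingers": 0, "slide": [0, 0, 0], "rotation": [0, 0, 0]}
  ]
}}

```text
time_s: 15.55
tcp_pos: [0.5612, 0.0909, 0.0526]
orientation: [-2.154, -2.287, 0.003]
wrist_force: [-4.7, -1.7, 2.6]
width: 0.0144
```

```bash
python3 - <<'E'
from h import *
go([.56,.09,.0526],3.4)
print(sense()['wrist_force'])
E
```

```text
t 15.55 tcp [0.5612 0.0909 0.0526] jaw yaw 3.42 q7 -0.023446156270891364 w 0.0144
 tool-frame slide (before turn) [-0.0008 -0.0013  0.    ]  turn [-0.0014  0.001   0.0004]  slide after turn [-0.0008 -0.0013  0.    ]
[-4.7082 -1.7426  2.5807]
```

Emit:
{"fn": "send_rows", "kwargs": {
  "steps": [
    {"fingers": 1, "slide": [0, 0, 0], "rotation": [0, 0, 0]},
    {"fingers": 1, "slide": [0, 0, 0], "rotation": [0, 0, 0]},
    {"fingers": 1, "slide": [0, 0, 0], "rotation": [0, 0, 0]},
    {"fingers": 1, "slide": [0, 0, 0], "rotation": [0, 0, 0]},
    {"fingers": 1, "slide": [0, 0, -0.03], "rotation": [0, 0, 0]},
    {"fingers": 1, "slide": [0, 0, -0.05], "rotation": [0, 0, 0]},
    {"fingers": 1, "slide": [0, -0.03, -0.05], "rotation": [0, 0, 0]},
    {"fingers": 1, "slide": [0, -0.05, 0], "rotation": [0, 0, 0]},
    {"fingers": 1, "slide": [0, -0.05, 0], "rotation": [0, 0, 0]},
    {"fingers": 1, "slide": [0, -0.05, 0], "rotation": [0, 0, 0]}
  ]
}}

```text
time_s: 16.55
tcp_pos: [0.3851, 0.0818, 0.1759]
orientation: [2.152, 2.288, 0.002]
wrist_force: [0.8, 0.7, 0.5]
width: 0.0874
```

```bash
python3 - <<'E'
from h import *
go([.56,.09,.0526],3.4)
im=crop("side",150,90,350,290,4,"pics/g4.png")
cv2.imwrite("pics/side_g.png",im)
im=crop("top",70,130,230,260,4,"pics/g5.png")
cv2.imwrite("pics/top_g.png",im)
E
```

```text
t 16.55 tcp [0.3851 0.0818 0.1759] jaw yaw 3.51 q7 -0.2491310667917554 w 0.0874
 tool-frame slide (before turn) [-0.0026  0.1749  0.1236]  turn [ 0.0015 -0.0005  0.002 ]  slide after turn [-0.0022  0.1751  0.1233]
```

View pics/g4.png

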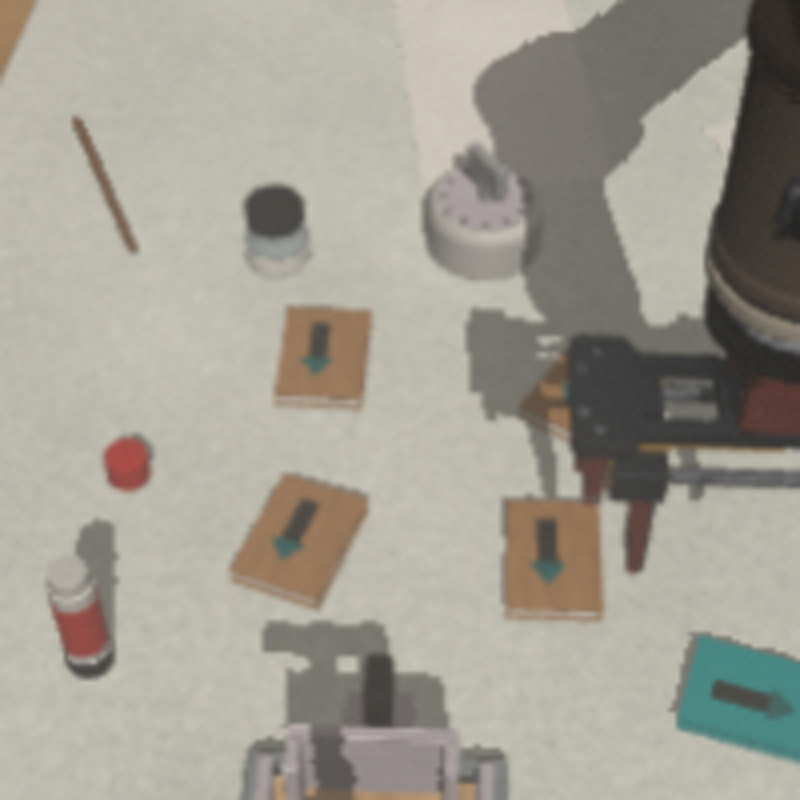

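View pics/g5.png

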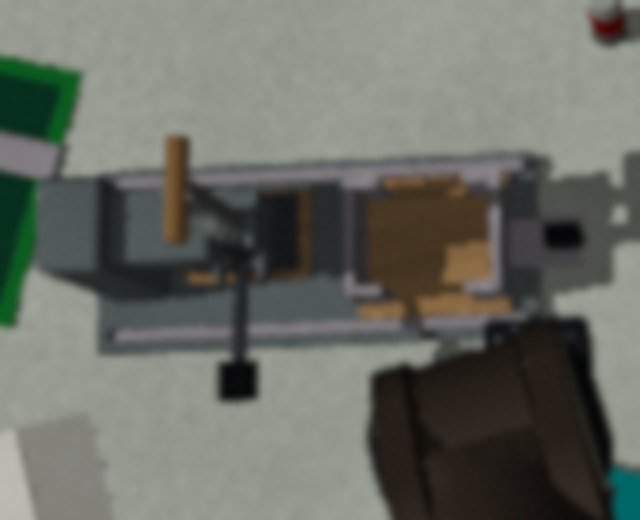

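View pics/top_g.png

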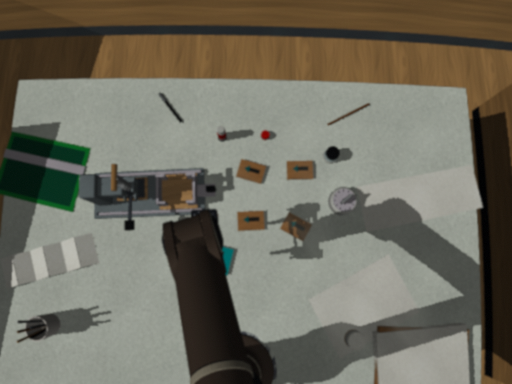

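```bash
python3 - <<'E'
from h import *
f=lambda x,y:(x/4+70,y/4+130)
P=plane("top",[f(344,180),f(503,171),f(345,293),f(501,290)],.08)
print(P,P.mean(0))
im=cv2.imread("pics/top_g.png");s=cv2.imread("pics/side_g.png")
for n,im in(("top",im),("side",s)):
    h=cv2.cvtColor(im,cv2.COLOR_BGR2HSV)
    m=cv2.inRange(h,(5,70,40),(22,255,230)); 
    c,_=cv2.findContours(cv2.morphologyEx(m,cv2.MORPH_CLOSE,np.ones((5,5))),cv2.RETR_EXTERNAL,cv2.CHAIN_APPROX_NONE)
    for k in c:
        a=cv2.contourArea(k)
        if not 150<a<1200: continue
        P=plane(n,k.reshape(-1,2),.012)[:,:2]
        r=cv2.minAreaRect((P*1000).astype(np.float32)); 
        if max(r[1])<120 and P[:,0].min()>.25: print(n,a,r, np.round(k.reshape(-1,2).mean(0)))
crop("side",200,240,320,384,5,"pics/g6.png",s)
E
```

```text
[[0.5945 0.2551 0.08  ]
 [0.6035 0.1331 0.08  ]
 [0.5073 0.2498 0.08  ]
 [0.5118 0.1312 0.08  ]] [0.5543 0.1923 0.08  ]
top 416.5 ((450.3900146484375, -179.09649658203125), (80.08228302001953, 59.61142349243164), 59.6955680847168) [295. 226.]
top 455.0 ((466.64544677734375, -38.91834259033203), (60.163997650146484, 82.30003356933594), 1.090090036392212) [251. 220.]
top 946.0 ((555.8262939453125, 193.49539184570312), (113.56122589111328, 118.47122192382812), 1.1027812957763672) [177. 194.]
top 426.0 ((634.267333984375, -194.6138916015625), (56.3664436340332, 84.6766357421875), 1.0535719394683838) [300. 170.]
top 439.0 ((627.30419921875, -36.45622253417969), (84.7347183227539, 60.605613708496094), 74.68195343017578) [251. 171.]
side 606.5 ((625.7325439453125, -30.67702865600586), (89.01199340820312, 60.900691986083984), 75.1387710571289) [225. 225.]
side 417.5 ((632.4376220703125, -190.62747192382812), (58.07175827026367, 83.19129943847656), 1.9428194761276245) [230. 178.]
```

View pics/g6.png

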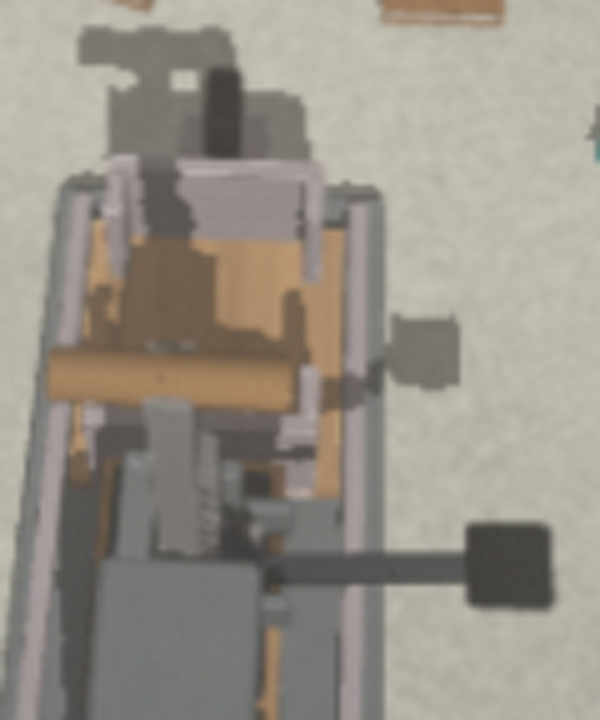

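```bash
python3 - <<'E'
from h import *
print(plane("top",[(222,136)],.02),plane("top",[(265,135)],.02),plane("top",[(333,153)],.055))
print(plane("side",[(150+90/4,90+650/4)],.01))
go([.467,-.036,.1],3)
E
```

```text
[[0.7393 0.0597 0.02  ]] [[ 0.7453 -0.0803  0.02  ]] [[ 0.6804 -0.2953  0.055 ]]
[[0.7379 0.0653 0.01  ]]
t 16.65 tcp [0.3803 0.0809 0.1751] jaw yaw 3.57 q7 -0.24884014601449508 w 0.0878
 tool-frame slide (before turn) [-0.1221  0.0795  0.0747]  turn [-0.0037 -0.0007  0.01  ]  slide after turn [-0.1212  0.0805  0.0751]
```

Emit:
{"fn": "send_rows", "kwargs": {
  "steps": [
    {"fingers": 1, "slide": [-0.02, 0.015, 0], "rotation": [0, 0, 0.01]},
    {"fingers": 1, "slide": [-0.04, 0.025, 0], "rotation": [0, 0, 0]},
    {"fingers": 1, "slide": [-0.04, 0.025, 0.02], "rotation": [0, 0, 0]},
    {"fingers": 1, "slide": [-0.022, 0.016, 0.03], "rotation": [0, 0, 0]},
    {"fingers": 1, "slide": [0, 0, 0.03], "rotation": [0, 0, 0]},
    {"fingers": 1, "slide": [0, 0, 0], "rotation": [0, 0, 0]},
    {"fingers": 1, "slide": [0, 0, 0], "rotation": [0, 0, 0]}
  ]
}}

```text
time_s: 17.35
tcp_pos: [0.4732, -0.0348, 0.0963]
orientation: [-2.164, -2.277, 0.002]
wrist_force: [0.0, 0.4, 0.4]
width: 0.0878
```

```bash
python3 - <<'E'
from h import *
go([.467,-.036,.022],3)
E
```

```text
t 17.35 tcp [ 0.4732 -0.0348  0.0963] jaw yaw 2.93 q7 0.19794976215165597 w 0.0878
 tool-frame slide (before turn) [-0.0008 -0.0062  0.0743]  turn [-0.0011  0.0003 -0.0012]  slide after turn [-0.0009 -0.0063  0.0743]
```

Emit:
{"fn": "send_rows", "kwargs": {
  "steps": [
    {"fingers": 1, "slide": [-0.001, -0.006, 0.024], "rotation": [0, 0, 0]},
    {"fingers": 1, "slide": [0, 0, 0.025], "rotation": [0, 0, 0]},
    {"fingers": 1, "slide": [0, 0, 0.022], "rotation": [0, 0, 0]},
    {"fingers": 1, "slide": [0, 0, 0], "rotation": [0, 0, 0]},
    {"fingers": 1, "slide": [0, 0, 0], "rotation": [0, 0, 0]}
  ]
}}

```text
time_s: 17.85
tcp_pos: [0.4681, -0.0357, 0.0266]
orientation: [2.163, 2.278, 0.002]
wrist_force: [-0.3, -1.6, 0.7]
width: 0.088
```

```bash
python3 - <<'E'
from h import *
go([.467,-.036,.0215],3)
E
```

```text
t 17.85 tcp [ 0.4681 -0.0357  0.0266] jaw yaw 2.97 q7 0.27177070575995355 w 0.088
 tool-frame slide (before turn) [-0.0002 -0.0011  0.0051]  turn [ 0.0015 -0.0003 -0.0006]  slide after turn [-0.0002 -0.0011  0.0051]
```

Emit:
{"fn": "send_rows", "kwargs": {
  "steps": [
    {"fingers": 1, "slide": [0, -0.001, 0.005], "rotation": [0, 0, 0]},
    {"fingers": 0, "slide": [0, 0, 0], "rotation": [0, 0, 0]},
    {"fingers": 0, "slide": [0, 0, 0], "rotation": [0, 0, 0]},
    {"fingers": 0, "slide": [0, 0, 0], "rotation": [0, 0, 0]},
    {"fingers": 0, "slide": [0, 0, 0], "rotation": [0, 0, 0]},
    {"fingers": 0, "slide": [0, 0, 0], "rotation": [0, 0, 0]},
    {"fingers": 0, "slide": [0, 0, 0], "rotation": [0, 0, 0]},
    {"fingers": 0, "slide": [0, 0, 0], "rotation": [0, 0, 0]}
  ]
}}

```text
time_s: 18.65
tcp_pos: [0.4661, -0.0362, 0.0202]
orientation: [-2.164, -2.277, 0.0]
wrist_force: [0.8, 0.1, 0.3]
width: 0.0351
```

```bash
python3 - <<'E'
from h import *
go([.5547,.195,.15],3.5)
print(sense()['wrist_force'])
E
```

```text
t 18.65 tcp [ 0.4661 -0.0362  0.0202] jaw yaw 2.92 q7 0.2779842607129423 w 0.0351
 tool-frame slide (before turn) [ 0.2264  0.1002 -0.1298]  turn [-0.0001 -0.     -0.0101]  slide after turn [ 0.2254  0.1025 -0.1298]
[0.8075 0.0563 0.2766]
```

```bash
python3 - <<'E'
from h import *
im=crop("side",150,90,350,290,4,"pics/i1.png")
im=crop("top",190,130,350,270,4,"pics/i2.png")
E
```

```text
(no output)
```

View pics/i1.png

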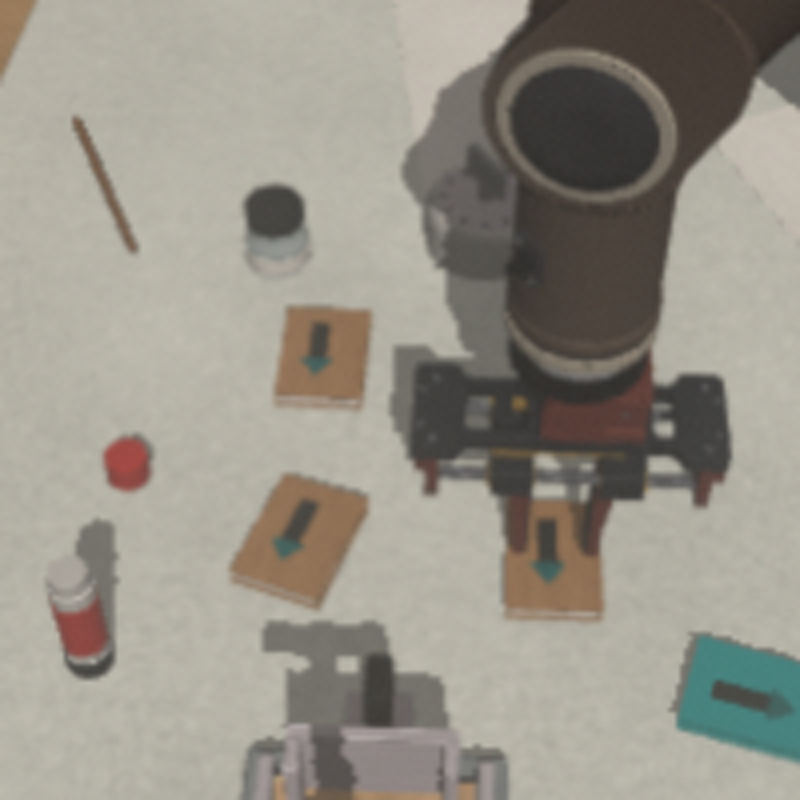

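View pics/i2.png

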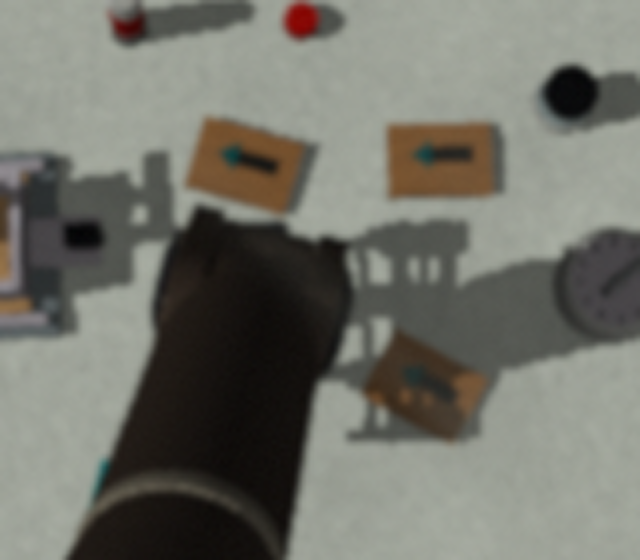

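```bash
python3 - <<'E'
from h import *
s=sense();M=R.from_rotvec(s['orientation']).as_matrix();print(s['tcp_pos'],s['width'],s['wrist_force'])
for dz in(.019,.0,-.012):
  for w in(-1,1):
    p=s['tcp_pos']+M@np.array([0,w*s['width']/2,dz]); q=proj("side",p)[0]; print(dz,w,p,q,(q-[150,90])*4)
E
```

```text
[ 0.4661 -0.0362  0.0201] 0.02751373378068141 [0.4403 0.4316 0.2807]
0.019 -1 [ 0.4523 -0.0369  0.0011] [293.1114 230.2703] [572.4456 561.0811]
0.019 1 [ 0.4798 -0.0355  0.0011] [282.2415 229.8124] [528.966  559.2496]
0.0 -1 [ 0.4523 -0.0369  0.0201] [293.7304 225.8318] [574.9217 543.3272]
0.0 1 [ 0.4798 -0.0355  0.0201] [282.7011 225.3683] [530.8043 541.4734]
-0.012 -1 [ 0.4523 -0.0369  0.0321] [294.1304 222.9605] [576.5216 531.8421]
-0.012 1 [ 0.4798 -0.0355  0.0321] [282.998  222.4935] [531.9921 529.9738]
```

```bash
python3 - <<'E'
from h import *
im=crop("side",255,190,325,260,10,"pics/i3.png")
s=sense();M=R.from_rotvec(s['orientation']).as_matrix();print(s['tcp_pos'],s['width'],s['wrist_force'])
for z in(0,.006,.012,.018,.024):
    p=s['tcp_pos'].copy();p[2]=z; print(z,(proj("side",p)[0]-[255,190])*10)
E
```

```text
[ 0.4661 -0.0362  0.0201] 0.02330806110994052 [ 0.0173 -0.8804 -0.9187]
0 [326.44   403.0766]
0.006 [328.1277 389.2158]
0.012 [329.8303 375.2267]
0.018 [331.5479 361.1075]
0.024 [333.2808 346.8565]
```

View pics/i3.png

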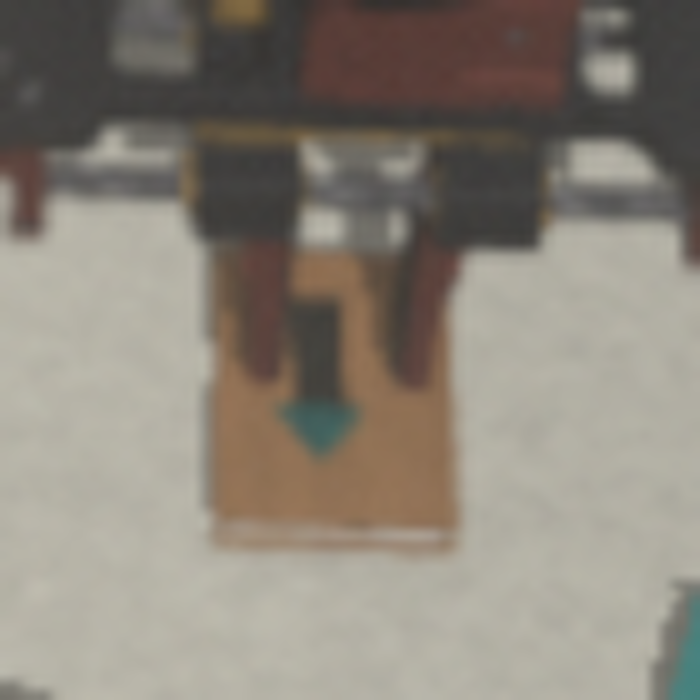

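Emit:
{"fn": "send_rows", "kwargs": {
  "steps": [
    {"fingers": 1, "slide": [0, 0, -0.01], "rotation": [0, 0, 0]},
    {"fingers": 1, "slide": [0, 0, 0], "rotation": [0, 0, 0]},
    {"fingers": 1, "slide": [0, 0, 0], "rotation": [0, 0, 0]},
    {"fingers": 1, "slide": [0, 0, 0], "rotation": [0, 0, 0]},
    {"fingers": 1, "slide": [0, 0, 0], "rotation": [0, 0, 0]},
    {"fingers": 1, "slide": [0, 0, 0], "rotation": [0, 0, 0]},
    {"fingers": 1, "slide": [0, 0, 0], "rotation": [0, 0, 0]},
    {"fingers": 1, "slide": [0, 0, 0], "rotation": [0, 0, 0]}
  ]
}}

```text
time_s: 19.6
tcp_pos: [0.4661, -0.0362, 0.0301]
orientation: [-2.164, -2.277, 0.0]
wrist_force: [-0.2, -0.0, -0.3]
width: 0.0838
```

```bash
python3 - <<'E'
from h import *
go([.467,-.036,.02],3)
im=crop("side",255,190,325,260,10,"pics/i4.png")
s=sense();p=s['tcp_pos'].copy()
for z in(0,.012,.024):
    p[2]=z; print(z,(proj("side",p)[0]-[255,190])*10)
E
```

```text
t 19.6 tcp [ 0.4661 -0.0362  0.0301] jaw yaw 2.92 q7 0.268053634334817 w 0.0838
 tool-frame slide (before turn) [0.0002 0.0009 0.0101]  turn [-0.0001  0.     -0.0014]  slide after turn [0.0002 0.0009 0.0101]
0 [326.3013 403.017 ]
0.012 [329.6902 375.1669]
0.024 [333.1394 346.7964]
```

View pics/i4.png

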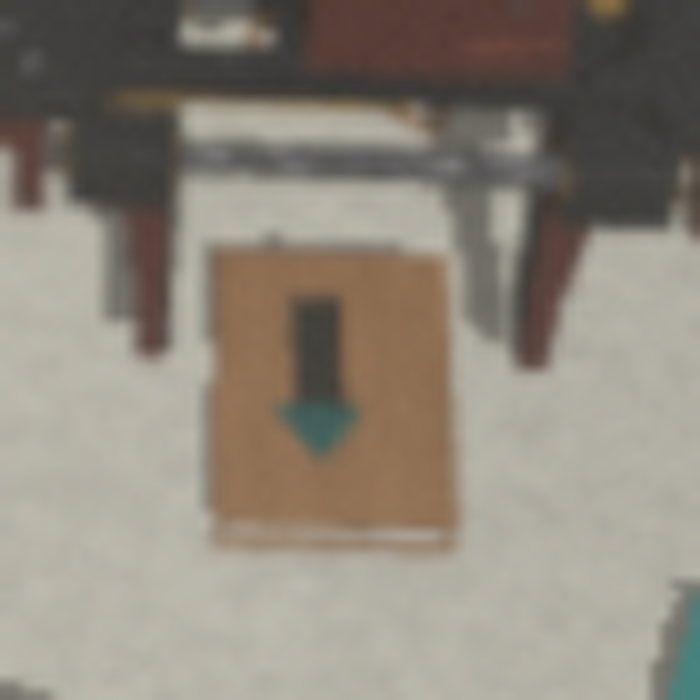

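Emit:
{"fn": "send_rows", "kwargs": {
  "steps": [
    {"fingers": 1, "slide": [0, 0, 0.005], "rotation": [0, 0, 0]},
    {"fingers": 1, "slide": [0, 0, 0.005], "rotation": [0, 0, 0]},
    {"fingers": 1, "slide": [0, 0, 0.003], "rotation": [0, 0, 0]},
    {"fingers": 1, "slide": [0, 0, 0], "rotation": [0, 0, 0]}
  ]
}}

```text
time_s: 20.05
tcp_pos: [0.4657, -0.0363, 0.0165]
orientation: [-2.164, -2.277, 0.001]
wrist_force: [-0.3, -0.4, 0.1]
width: 0.0882
```

Emit:
{"fn": "send_rows", "kwargs": {
  "steps": [
    {"fingers": 1, "slide": [0, 0, 0.003], "rotation": [0, 0, 0]},
    {"fingers": 1, "slide": [0, 0, 0], "rotation": [0, 0, 0]},
    {"fingers": 1, "slide": [0, 0, 0], "rotation": [0, 0, 0]}
  ]
}}

```text
time_s: 20.35
tcp_pos: [0.4662, -0.0362, 0.0142]
orientation: [-2.164, -2.277, 0.0]
wrist_force: [0.2, -0.1, 0.3]
width: 0.0876
```

Emit:
{"fn": "send_rows", "kwargs": {
  "steps": [
    {"fingers": 1, "slide": [0, 0, 0.003], "rotation": [0, 0, 0]},
    {"fingers": 1, "slide": [0, 0, 0], "rotation": [0, 0, 0]},
    {"fingers": 1, "slide": [0, 0, 0], "rotation": [0, 0, 0]}
  ]
}}

```text
time_s: 20.65
tcp_pos: [0.4661, -0.0362, 0.0111]
orientation: [-2.164, -2.277, 0.0]
wrist_force: [0.8, -0.3, -0.1]
width: 0.0876
```

```bash
python3 - <<'E'
from h import *
go([.467,-.036,.02],3)
im=crop("side",255,190,325,260,10,"pics/i5.png")
print(sense()['wrist_force'])
E
```

```text
t 20.65 tcp [ 0.4661 -0.0362  0.0111] jaw yaw 2.92 q7 0.2871893068536939 w 0.0876
 tool-frame slide (before turn) [ 0.0002  0.0009 -0.0089]  turn [-0.0001 -0.     -0.0014]  slide after turn [ 0.0002  0.0009 -0.0089]
[-0.152   0.2325  0.3266]
```

View pics/i5.png

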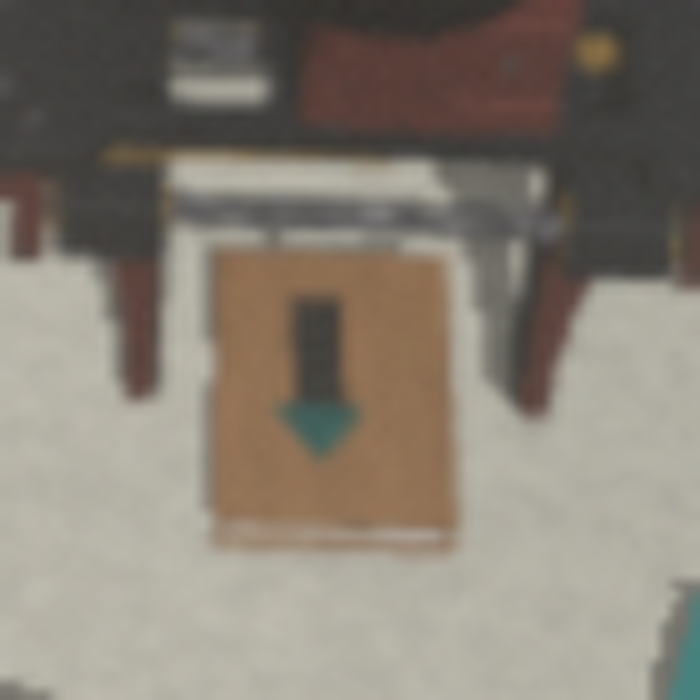

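Emit:
{"fn": "send_rows", "kwargs": {
  "steps": [
    {"fingers": 0, "slide": [0, 0, 0.001], "rotation": [0, 0, 0]},
    {"fingers": 0, "slide": [0, 0, 0], "rotation": [0, 0, 0]},
    {"fingers": 0, "slide": [0, 0, 0], "rotation": [0, 0, 0]},
    {"fingers": 0, "slide": [0, 0, 0], "rotation": [0, 0, 0]},
    {"fingers": 0, "slide": [0, 0, 0], "rotation": [0, 0, 0]},
    {"fingers": 0, "slide": [0, 0, 0], "rotation": [0, 0, 0]},
    {"fingers": 0, "slide": [0, 0, 0], "rotation": [0, 0, 0]}
  ]
}}

```text
time_s: 21.4
tcp_pos: [0.4662, -0.0362, 0.0102]
orientation: [2.164, 2.277, 0.0]
wrist_force: [0.1, -0.5, 0.0]
width: 0.035
```

```bash
python3 - <<'E'
from h import *
go([.5547,.195,.17],3.5)
print(sense()['wrist_force'])
E
```

```text
t 21.4 tcp [ 0.4662 -0.0362  0.0102] jaw yaw 2.92 q7 0.288153954801014 w 0.035
 tool-frame slide (before turn) [ 0.2264  0.1002 -0.1598]  turn [ 0.0001 -0.     -0.0101]  slide after turn [ 0.2253  0.1025 -0.1598]
[ 0.0725 -0.5059  0.0127]
```

```bash
python3 - <<'E'
from h import *
im=crop("side",255,190,325,260,10,"pics/i6.png")
im=crop("top",190,130,350,270,4,"pics/i7.png")
E
```

```text
(no output)
```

View pics/i6.png

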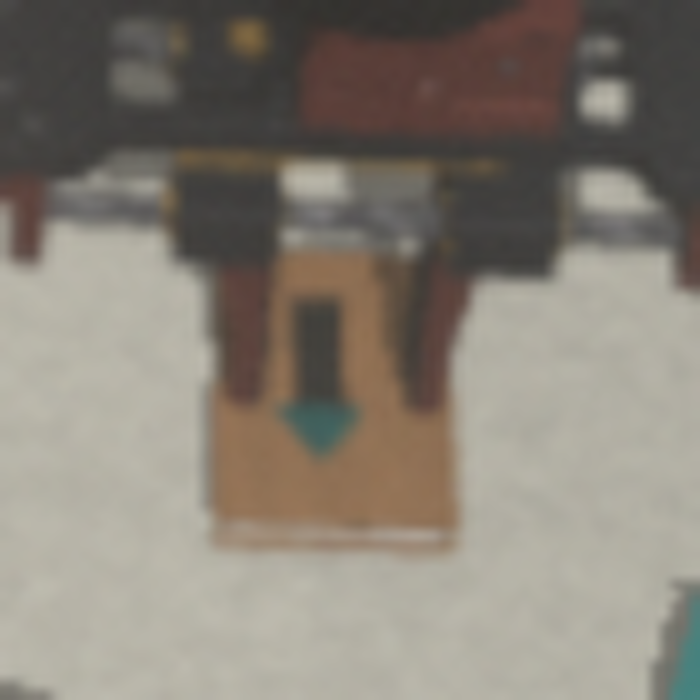

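Emit:
{"fn": "send_rows", "kwargs": {
  "steps": [
    {"fingers": 1, "slide": [0, 0, -0.01], "rotation": [0, 0, 0]},
    {"fingers": 1, "slide": [0, 0, 0], "rotation": [0, 0, 0]},
    {"fingers": 1, "slide": [0, 0, 0], "rotation": [0, 0, 0]},
    {"fingers": 1, "slide": [0, 0, 0], "rotation": [0, 0, 0]},
    {"fingers": 1, "slide": [0, 0, 0], "rotation": [0, 0, 0]},
    {"fingers": 1, "slide": [0, 0, 0], "rotation": [0, 0, 0]},
    {"fingers": 1, "slide": [0, 0, 0.005], "rotation": [0, 0, 0]},
    {"fingers": 1, "slide": [0, 0, 0.006], "rotation": [0, 0, 0]},
    {"fingers": 1, "slide": [0, 0, 0.003], "rotation": [0, 0, 0]},
    {"fingers": 1, "slide": [0, 0, 0], "rotation": [0, 0, 0]}
  ]
}}

```text
time_s: 22.5
tcp_pos: [0.4656, -0.0363, 0.0055]
orientation: [-2.164, -2.277, 0.002]
wrist_force: [0.9, -0.5, 0.4]
width: 0.0881
```

Emit:
{"fn": "send_rows", "kwargs": {
  "steps": [
    {"fingers": 1, "slide": [0, 0, 0.002], "rotation": [0, 0, 0]},
    {"fingers": 1, "slide": [0, 0, 0], "rotation": [0, 0, 0]},
    {"fingers": 1, "slide": [0, 0, 0], "rotation": [0, 0, 0]}
  ]
}}

```text
time_s: 22.8
tcp_pos: [0.4662, -0.0362, 0.0042]
orientation: [2.164, 2.277, 0.0]
wrist_force: [0.1, -0.1, -0.3]
width: 0.0877
```

```bash
python3 - <<'E'
from h import *
im=crop("side",255,190,325,260,10,"pics/i8.png")
s=sense();print(s['tcp_pos'],s['wrist_force'])
E
```

```text
[ 0.4662 -0.0362  0.0043] [0.5028 0.2544 0.0347]
```

View pics/i8.png

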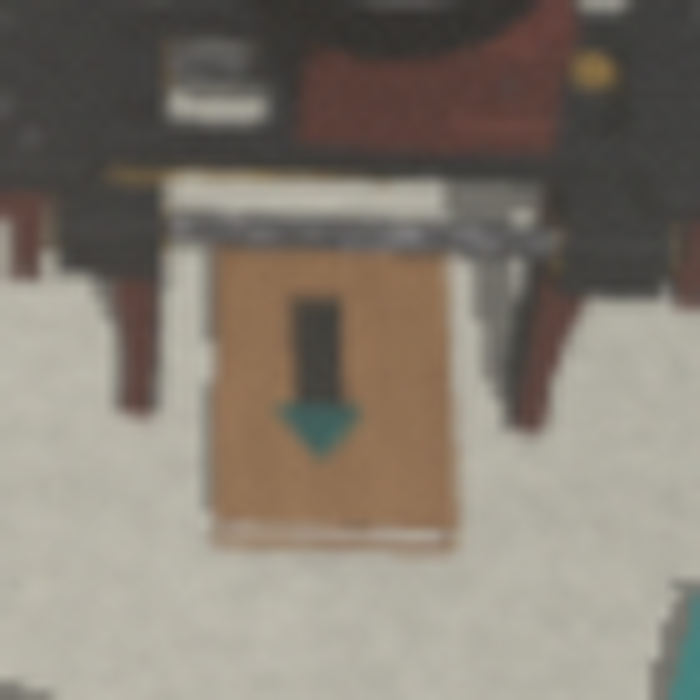

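Emit:
{"fn": "send_rows", "kwargs": {
  "steps": [
    {"fingers": 0, "slide": [0, 0, 0.001], "rotation": [0, 0, 0]},
    {"fingers": 0, "slide": [0, 0, 0], "rotation": [0, 0, 0]},
    {"fingers": 0, "slide": [0, 0, 0], "rotation": [0, 0, 0]},
    {"fingers": 0, "slide": [0, 0, 0], "rotation": [0, 0, 0]},
    {"fingers": 0, "slide": [0, 0, 0], "rotation": [0, 0, 0]},
    {"fingers": 0, "slide": [0, 0, 0], "rotation": [0, 0, 0]},
    {"fingers": 0, "slide": [0, 0, 0], "rotation": [0, 0, 0]}
  ]
}}

```text
time_s: 23.55
tcp_pos: [0.4662, -0.0362, 0.0032]
orientation: [-2.164, -2.277, -0.0]
wrist_force: [-0.5, -0.5, -0.6]
width: 0.0596
```

```bash
python3 - <<'E'
from h import *
go([.5547,.195,.17],3.5)
print(sense()['wrist_force'])
E
```

```text
t 23.55 tcp [ 0.4662 -0.0362  0.0032] jaw yaw 2.93 q7 0.2952630316492121 w 0.0596
 tool-frame slide (before turn) [ 0.2264  0.1002 -0.1668]  turn [ 0.0001 -0.0001 -0.01  ]  slide after turn [ 0.2253  0.1025 -0.1668]
[-0.5264 -0.4958 -0.6012]
```

Emit:
{"fn": "send_rows", "kwargs": {
  "steps": [
    {"fingers": 0, "slide": [0, 0, -0.02], "rotation": [0, 0, -0.01]},
    {"fingers": 0, "slide": [0, 0, -0.035], "rotation": [0, 0, 0]},
    {"fingers": 0, "slide": [0, 0, -0.035], "rotation": [0, 0, 0]},
    {"fingers": 0, "slide": [0, 0, -0.035], "rotation": [0, 0, 0]},
    {"fingers": 0, "slide": [0.03, 0.01, -0.01], "rotation": [0, 0, 0]},
    {"fingers": 0, "slide": [0.035, 0.018, 0], "rotation": [0, 0, 0]},
    {"fingers": 0, "slide": [0.035, 0.018, 0], "rotation": [0, 0, 0]},
    {"fingers": 0, "slide": [0.035, 0.018, 0], "rotation": [0, 0, 0]},
    {"fingers": 0, "slide": [0.035, 0.018, 0], "rotation": [0, 0, 0]}
  ]
}}

```text
time_s: 24.45
tcp_pos: [0.5379, 0.14, 0.1382]
orientation: [-2.153, -2.288, -0.0]
wrist_force: [-0.1, -0.3, -0.1]
width: 0.0593
```

```bash
python3 - <<'E'
from h import *
go([.5547,.195,.12],3.5)
print(sense()['wrist_force'])
E
```

```text
t 24.45 tcp [0.5379 0.14   0.1382] jaw yaw 3.49 q7 -0.13137670010063465 w 0.0593
 tool-frame slide (before turn) [0.0539 0.0202 0.0182]  turn [-0.0001 -0.0002 -0.0001]  slide after turn [0.0539 0.0202 0.0182]
[-0.1157 -0.295  -0.1494]
```

Emit:
{"fn": "send_rows", "kwargs": {
  "steps": [
    {"fingers": 0, "slide": [0.025, 0.01, 0], "rotation": [0, 0, 0]},
    {"fingers": 0, "slide": [0.024, 0.01, 0], "rotation": [0, 0, 0]},
    {"fingers": 0, "slide": [0.005, 0, 0.0], "rotation": [0, 0, 0]},
    {"fingers": 0, "slide": [0.0, 0, 0.0], "rotation": [0, 0, 0]},
    {"fingers": 0, "slide": [0.0, 0, 0.0], "rotation": [0, 0, 0]}
  ]
}}

```text
time_s: 24.95
tcp_pos: [0.5539, 0.192, 0.138]
orientation: [2.154, 2.287, -0.002]
wrist_force: [0.5, 0.0, -0.4]
width: 0.0593
```

```bash
python3 - <<'E'
from h import *
go([.5547,.195,.027],3.5)
s=crop("side",180,230,340,384,4,"pics/j1.png")
t=crop("top",70,130,230,260,4,"pics/j2.png")
E
```

```text
t 24.95 tcp [0.5539 0.192  0.138 ] jaw yaw 3.43 q7 -0.20563087276803893 w 0.0593
 tool-frame slide (before turn) [0.003  0.0011 0.111 ]  turn [-0.0007  0.0009 -0.0012]  slide after turn [0.0029 0.001  0.111 ]
```

View pics/j1.png

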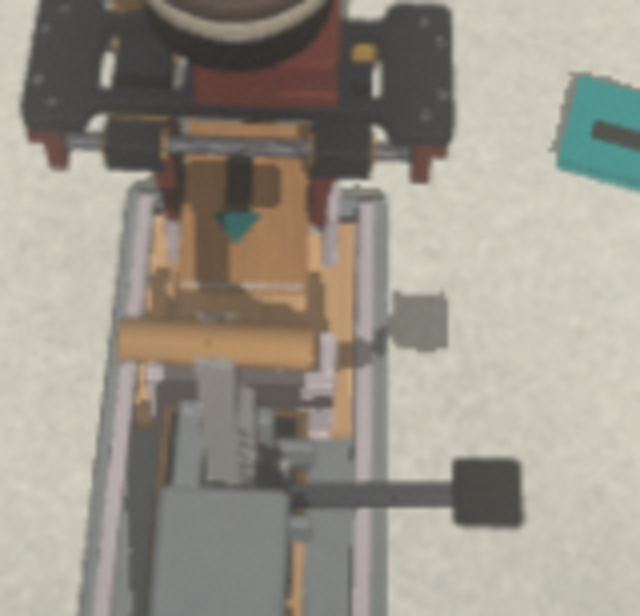

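```bash
python3 - <<'E'
from h import *
a=plane("side",[(180+182/4,230+284/4),(180+304/4,230+288/4)],.147)
print(a,a.mean(0))
E
```

```text
[[0.5772 0.2404 0.147 ]
 [0.5215 0.2365 0.147 ]] [0.5493 0.2384 0.147 ]
```

Emit:
{"fn": "send_rows", "kwargs": {
  "steps": [
    {"fingers": 0, "slide": [0.003, 0.001, 0.02], "rotation": [0, 0, 0]},
    {"fingers": 0, "slide": [0, 0, 0.025], "rotation": [0, 0, 0]},
    {"fingers": 0, "slide": [0, 0, 0.025], "rotation": [0, 0, 0]},
    {"fingers": 0, "slide": [0, 0, 0.022], "rotation": [0, 0, 0]},
    {"fingers": 0, "slide": [0, 0, 0], "rotation": [0, 0, 0]},
    {"fingers": 0, "slide": [0, 0, 0], "rotation": [0, 0, 0]}
  ]
}}

```text
time_s: 25.65
tcp_pos: [0.5553, 0.1957, 0.0466]
orientation: [2.154, 2.287, -0.001]
wrist_force: [-0.7, -1.2, 0.2]
width: 0.0597
```

```bash
python3 - <<'E'
from h import *
go([.5547,.195,.0265],3.5)
print(sense()['wrist_force'])
E
```

```text
t 25.65 tcp [0.5553 0.1957 0.0466] jaw yaw 3.42 q7 -0.16932956950297248 w 0.0597
 tool-frame slide (before turn) [-0.0007 -0.0006  0.0201]  turn [-0.0002  0.0004 -0.0013]  slide after turn [-0.0007 -0.0006  0.0201]
[-0.7494 -1.1654  0.1654]
```

Emit:
{"fn": "send_rows", "kwargs": {
  "steps": [
    {"fingers": 0, "slide": [0, 0, 0.01], "rotation": [0, 0, 0]},
    {"fingers": 0, "slide": [0, 0, 0.007], "rotation": [0, 0, 0]},
    {"fingers": 0, "slide": [0, 0, 0.003], "rotation": [0, 0, 0]},
    {"fingers": 0, "slide": [0, 0, 0], "rotation": [0, 0, 0]},
    {"fingers": 0, "slide": [0, 0, 0], "rotation": [0, 0, 0]}
  ]
}}

```text
time_s: 26.15
tcp_pos: [0.5552, 0.1967, 0.0263]
orientation: [2.153, 2.288, 0.0]
wrist_force: [0.1, 1.2, 0.5]
width: 0.0591
```

```bash
python3 - <<'E'
from h import *
go([.5547,.195,.0255],3.5)
print(sense()['wrist_force'])
E
```

```text
t 26.15 tcp [0.5552 0.1967 0.0263] jaw yaw 3.5 q7 -0.16010582984994717 w 0.0591
 tool-frame slide (before turn) [-0.0016 -0.0006  0.0008]  turn [ 0.0001 -0.     -0.0001]  slide after turn [-0.0016 -0.0006  0.0008]
[0.132  1.1529 0.499 ]
```

Emit:
{"fn": "send_rows", "kwargs": {
  "steps": [
    {"fingers": 1, "slide": [0, 0, 0.0005], "rotation": [0, 0, 0]},
    {"fingers": 1, "slide": [0, 0, 0], "rotation": [0, 0, 0]},
    {"fingers": 1, "slide": [0, 0, 0], "rotation": [0, 0, 0]},
    {"fingers": 1, "slide": [0, 0, 0], "rotation": [0, 0, 0]},
    {"fingers": 1, "slide": [0, 0, -0.03], "rotation": [0, 0, 0]},
    {"fingers": 1, "slide": [0, 0, -0.05], "rotation": [0, 0, 0]},
    {"fingers": 1, "slide": [0, 0, -0.05], "rotation": [0, 0, 0]},
    {"fingers": 1, "slide": [-0.04, -0.02, 0], "rotation": [0, 0, 0]},
    {"fingers": 1, "slide": [-0.04, -0.03, 0], "rotation": [0, 0, 0]},
    {"fingers": 1, "slide": [-0.04, -0.04, 0], "rotation": [0, 0, 0]}
  ]
}}

```text
time_s: 27.15
tcp_pos: [0.4767, 0.0745, 0.1561]
orientation: [2.152, 2.287, 0.002]
wrist_force: [0.5, -1.0, 0.8]
width: 0.0876
```

```bash
cat >> h.py <<'E'
def books(t,s):
  for n,im in(("top",t),("side",s)):
    h=cv2.cvtColor(im,cv2.COLOR_BGR2HSV)
    m=cv2.inRange(h,(5,70,40),(22,255,230)); 
    c,_=cv2.findContours(cv2.morphologyEx(m,cv2.MORPH_CLOSE,np.ones((5,5))),cv2.RETR_EXTERNAL,cv2.CHAIN_APPROX_NONE)
    for k in c:
        a=cv2.contourArea(k)
        if not 150<a<1200: continue
        P=plane(n,k.reshape(-1,2),.012)[:,:2]
        r=cv2.minAreaRect((P*1000).astype(np.float32)); 
        if max(r[1])<120 and P[:,0].min()>.25: print(n,a,np.round(r[0],1),np.round(r[1]),round(r[2],1), np.round(k.reshape(-1,2).mean(0)))
E
python3 - <<'E'
from h import *
go([.450,-.178,.1],-28.4)
t=crop("top",70,130,310,270,3,"pics/k2.png")
s=crop("side",180,180,340,334,4,"pics/k1.png")
books(t,s)
E
```

```text
t 27.15 tcp [0.4767 0.0745 0.1561] jaw yaw 3.47 q7 -0.07828863430268258 w 0.0876
 tool-frame slide (before turn) [-0.2505 -0.042   0.0561]  turn [ 0.0016 -0.0004  0.5562]  slide after turn [-0.2348  0.0967  0.0561]
top 433.0 [ 449.7 -180.7] [82. 60.] 60.1 [296. 226.]
top 422.0 [ 632.6 -193.8] [59. 83.] 1.2 [300. 170.]
top 439.0 [627.3 -36.5] [85. 61.] 74.7 [251. 171.]
side 608.5 [625.7 -30.7] [89. 61.] 75.1 [225. 224.]
side 412.0 [ 633.  -190.5] [57. 83.] 2.5 [230. 178.]
```

View pics/k2.png

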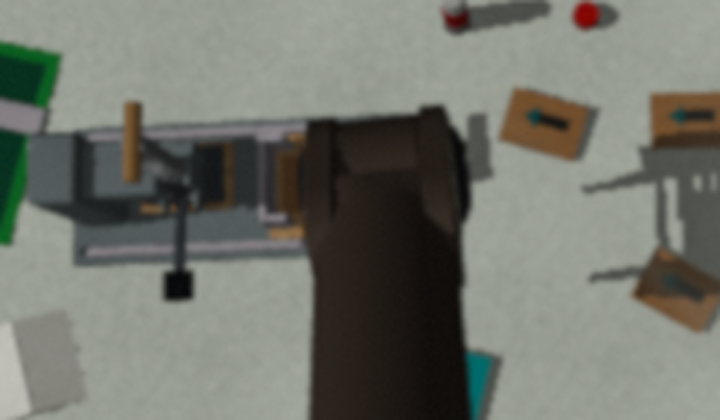

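View pics/k1.png

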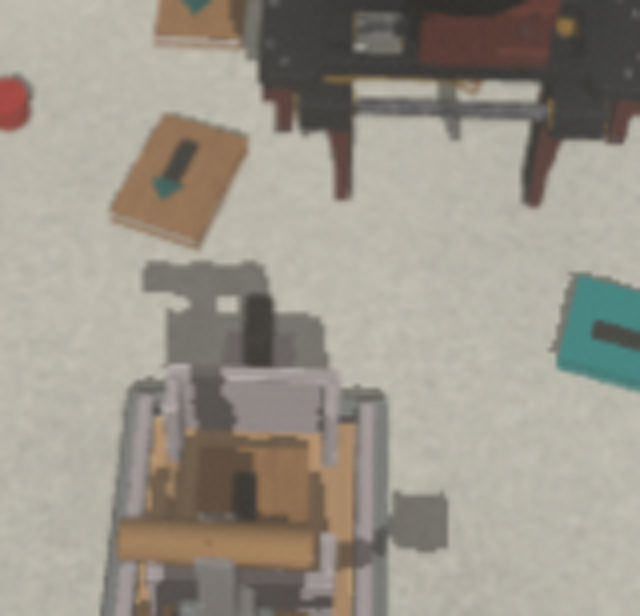

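Emit:
{"fn": "send_rows", "kwargs": {
  "steps": [
    {"fingers": 1, "slide": [0, 0, 0], "rotation": [0, 0, 0.142]},
    {"fingers": 1, "slide": [0, 0, 0], "rotation": [0, 0, 0.142]},
    {"fingers": 1, "slide": [0, 0, 0], "rotation": [0, 0, 0.142]},
    {"fingers": 1, "slide": [0, 0, 0], "rotation": [0, 0, 0.14]},
    {"fingers": 1, "slide": [-0.035, 0.014, 0], "rotation": [0, 0, 0]},
    {"fingers": 1, "slide": [-0.04, 0.016, 0], "rotation": [0, 0, 0]},
    {"fingers": 1, "slide": [-0.04, 0.016, 0], "rotation": [0, 0, 0]},
    {"fingers": 1, "slide": [-0.04, 0.016, 0], "rotation": [0, 0, 0]},
    {"fingers": 1, "slide": [-0.04, 0.016, 0.02], "rotation": [0, 0, 0]},
    {"fingers": 1, "slide": [-0.03, 0.014, 0.02], "rotation": [0, 0, 0]}
  ]
}}

```text
time_s: 28.25
tcp_pos: [0.449, -0.1674, 0.116]
orientation: [2.705, 1.594, 0.003]
wrist_force: [0.6, 0.0, 0.3]
width: 0.0874
```

Emit:
{"fn": "send_rows", "kwargs": {
  "steps": [
    {"fingers": 1, "slide": [0, 0, 0.02], "rotation": [0, 0, 0]},
    {"fingers": 1, "slide": [0, 0, 0], "rotation": [0, 0, 0]},
    {"fingers": 1, "slide": [0, 0, 0], "rotation": [0, 0, 0]}
  ]
}}

```text
time_s: 28.55
tcp_pos: [0.4488, -0.1647, 0.0958]
orientation: [-2.705, -1.596, 0.001]
wrist_force: [0.1, 0.4, 0.1]
width: 0.0875
```

```bash
python3 - <<'E'
from h import *
go([.4495,-.179,.004],-29)
s=crop("side",220,130,380,260,4,"pics/l1.png")
E
```

```text
t 28.55 tcp [ 0.4488 -0.1647  0.0958] jaw yaw -28.91 q7 0.018733998019337467 w 0.0875
 tool-frame slide (before turn) [-0.0122  0.0076  0.0918]  turn [-0.0008  0.0002  0.0015]  slide after turn [-0.0122  0.0076  0.0918]
```

View pics/l1.png

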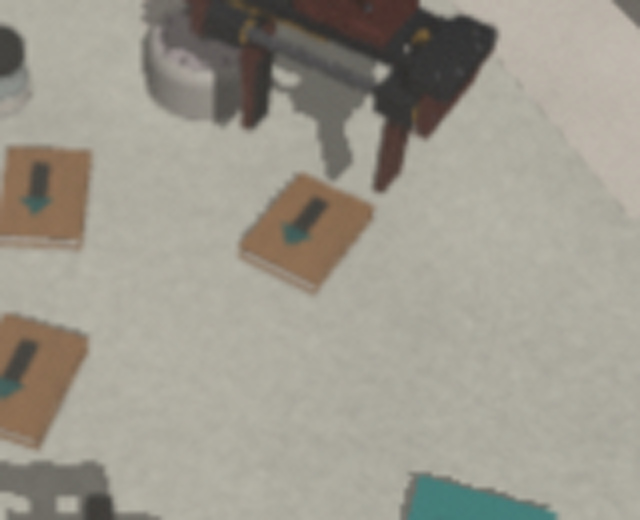

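Emit:
{"fn": "send_rows", "kwargs": {
  "steps": [
    {"fingers": 1, "slide": [-0.012, 0.0075, 0], "rotation": [0, 0, 0]},
    {"fingers": 1, "slide": [0, 0, 0.02], "rotation": [0, 0, 0]},
    {"fingers": 1, "slide": [0, 0, 0.025], "rotation": [0, 0, 0]},
    {"fingers": 1, "slide": [0, 0, 0.02], "rotation": [0, 0, 0]},
    {"fingers": 1, "slide": [0, 0, 0.01], "rotation": [0, 0, 0]},
    {"fingers": 1, "slide": [0, 0, 0], "rotation": [0, 0, 0]},
    {"fingers": 1, "slide": [0, 0, 0], "rotation": [0, 0, 0]}
  ]
}}

```text
time_s: 29.3
tcp_pos: [0.4501, -0.1791, 0.0216]
orientation: [2.705, 1.597, 0.001]
wrist_force: [0.7, 0.2, -0.1]
width: 0.0878
```

```bash
python3 - <<'E'
from h import *
go([.4495,-.179,.0035],-29)
s=crop("side",220,130,380,260,4,"pics/l2.png")
E
```

```text
t 29.3 tcp [ 0.4501 -0.1791  0.0216] jaw yaw -28.9 q7 0.15099853404468153 w 0.0878
 tool-frame slide (before turn) [-0.0002 -0.0006  0.0181]  turn [ 0.001  -0.0004  0.0018]  slide after turn [-0.0002 -0.0006  0.0181]
```

View pics/l2.png

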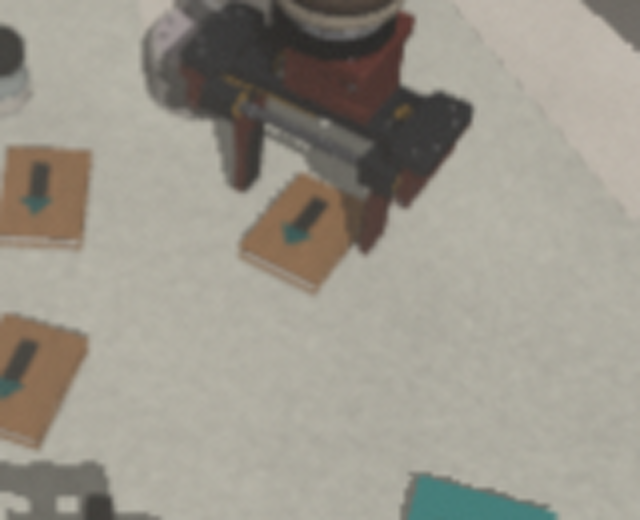

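Emit:
{"fn": "send_rows", "kwargs": {
  "steps": [
    {"fingers": 1, "slide": [0, 0, 0.006], "rotation": [0, 0, 0]},
    {"fingers": 1, "slide": [0, 0, 0.006], "rotation": [0, 0, 0]},
    {"fingers": 1, "slide": [0, 0, 0.006], "rotation": [0, 0, 0]},
    {"fingers": 1, "slide": [0, 0, 0], "rotation": [0, 0, 0]},
    {"fingers": 0, "slide": [0, 0, 0], "rotation": [0, 0, 0]},
    {"fingers": 0, "slide": [0, 0, 0], "rotation": [0, 0, 0]},
    {"fingers": 0, "slide": [0, 0, 0], "rotation": [0, 0, 0]},
    {"fingers": 0, "slide": [0, 0, 0], "rotation": [0, 0, 0]},
    {"fingers": 0, "slide": [0, 0, 0], "rotation": [0, 0, 0]},
    {"fingers": 0, "slide": [0, 0, 0], "rotation": [0, 0, 0]}
  ]
}}

```text
time_s: 30.35
tcp_pos: [0.4495, -0.1793, 0.0028]
orientation: [2.706, 1.596, 0.0]
wrist_force: [-0.1, 0.3, 1.4]
width: 0.0591
```

```bash
python3 - <<'E'
from h import *
go([.5547,.195,.14],3.5)
print(sense()['wrist_force'])
E
```

```text
t 30.35 tcp [ 0.4495 -0.1793  0.0028] jaw yaw -28.93 q7 0.17452156323313803 w 0.0591
 tool-frame slide (before turn) [ 0.3785 -0.0889 -0.1372]  turn [ 0.0002 -0.0001 -0.5661]  slide after turn [ 0.3671  0.1279 -0.1372]
[-0.1485  0.2622  1.4086]
```

Emit:
{"fn": "send_rows", "kwargs": {
  "steps": [
    {"fingers": 0, "slide": [0, 0, -0.02], "rotation": [0, 0, 0]},
    {"fingers": 0, "slide": [0, 0, -0.04], "rotation": [0, 0, 0]},
    {"fingers": 0, "slide": [0, 0, -0.04], "rotation": [0, 0, 0]},
    {"fingers": 0, "slide": [0, 0, -0.04], "rotation": [0, 0, 0]},
    {"fingers": 0, "slide": [0, 0, 0], "rotation": [0, 0, -0.14]},
    {"fingers": 0, "slide": [0, 0, 0], "rotation": [0, 0, -0.142]},
    {"fingers": 0, "slide": [0, 0, 0], "rotation": [0, 0, -0.142]},
    {"fingers": 0, "slide": [0, 0, 0], "rotation": [0, 0, -0.142]},
    {"fingers": 0, "slide": [0.03, 0.01, 0], "rotation": [0, 0, 0]},
    {"fingers": 0, "slide": [0.037, 0.013, 0], "rotation": [0, 0, 0]}
  ]
}}

```text
time_s: 31.35
tcp_pos: [0.4679, -0.112, 0.1429]
orientation: [2.157, 2.283, -0.0]
wrist_force: [0.8, 0.7, 0.2]
width: 0.0597
```

Emit:
{"fn": "send_rows", "kwargs": {
  "steps": [
    {"fingers": 0, "slide": [0.037, 0.013, 0], "rotation": [0, 0, 0]},
    {"fingers": 0, "slide": [0.037, 0.013, 0], "rotation": [0, 0, 0]},
    {"fingers": 0, "slide": [0.037, 0.013, 0], "rotation": [0, 0, 0]},
    {"fingers": 0, "slide": [0.037, 0.013, 0], "rotation": [0, 0, 0]},
    {"fingers": 0, "slide": [0.037, 0.013, 0], "rotation": [0, 0, 0]},
    {"fingers": 0, "slide": [0.037, 0.013, 0], "rotation": [0, 0, 0]},
    {"fingers": 0, "slide": [0.037, 0.013, 0], "rotation": [0, 0, 0]},
    {"fingers": 0, "slide": [0.02, 0.007, 0], "rotation": [0, 0, 0]},
    {"fingers": 0, "slide": [0, 0, 0], "rotation": [0, 0, 0]},
    {"fingers": 0, "slide": [0, 0, 0], "rotation": [0, 0, 0]}
  ]
}}

```text
time_s: 32.35
tcp_pos: [0.5487, 0.1723, 0.1423]
orientation: [2.153, 2.288, -0.002]
wrist_force: [-0.3, -0.3, -0.7]
width: 0.0596
```

```bash
python3 - <<'E'
from h import *
go([.5547,.195,.0375],3.5)
print(sense()['wrist_force'])
E
```

```text
t 32.35 tcp [0.5487 0.1723 0.1423] jaw yaw 3.48 q7 -0.17170792490929815 w 0.0596
 tool-frame slide (before turn) [0.0225 0.0074 0.1048]  turn [-0.0009  0.0012 -0.0003]  slide after turn [0.0223 0.0074 0.1048]
[-0.3498 -0.316  -0.6517]
```

Emit:
{"fn": "send_rows", "kwargs": {
  "steps": [
    {"fingers": 0, "slide": [0.0225, 0.0065, 0], "rotation": [0, 0, 0]},
    {"fingers": 0, "slide": [0, 0, 0], "rotation": [0, 0, 0]},
    {"fingers": 0, "slide": [0, 0, 0.02], "rotation": [0, 0, 0]},
    {"fingers": 0, "slide": [0, 0, 0.025], "rotation": [0, 0, 0]},
    {"fingers": 0, "slide": [0, 0, 0.025], "rotation": [0, 0, 0]},
    {"fingers": 0, "slide": [0, 0, 0.015], "rotation": [0, 0, 0]},
    {"fingers": 0, "slide": [0, 0, 0], "rotation": [0, 0, 0]},
    {"fingers": 0, "slide": [0, 0, 0], "rotation": [0, 0, 0]}
  ]
}}

```text
time_s: 33.15
tcp_pos: [0.5545, 0.1954, 0.0583]
orientation: [2.154, 2.287, 0.0]
wrist_force: [-0.1, -0.3, -0.8]
width: 0.0592
```

```bash
python3 - <<'E'
from h import *
go([.5547,.195,.0375],3.5)
print(sense()['wrist_force'])
E
```

```text
t 33.15 tcp [0.5545 0.1954 0.0583] jaw yaw 3.43 q7 -0.16489135218706202 w 0.0592
 tool-frame slide (before turn) [-0.0004  0.0001  0.0208]  turn [ 0.0003  0.0003 -0.0012]  slide after turn [-0.0004  0.0001  0.0208]
[-0.1267 -0.2536 -0.7518]
```

Emit:
{"fn": "send_rows", "kwargs": {
  "steps": [
    {"fingers": 0, "slide": [0, 0, 0.01], "rotation": [0, 0, 0]},
    {"fingers": 0, "slide": [0, 0, 0.007], "rotation": [0, 0, 0]},
    {"fingers": 0, "slide": [0, 0, 0.0035], "rotation": [0, 0, 0]},
    {"fingers": 0, "slide": [0, 0, 0], "rotation": [0, 0, 0]},
    {"fingers": 0, "slide": [0, 0, 0], "rotation": [0, 0, 0]}
  ]
}}

```text
time_s: 33.65
tcp_pos: [0.5542, 0.1964, 0.0372]
orientation: [2.153, 2.288, 0.0]
wrist_force: [0.0, -0.6, -0.4]
width: 0.0595
```

Emit:
{"fn": "send_rows", "kwargs": {
  "steps": [
    {"fingers": 1, "slide": [0, 0, 0], "rotation": [0, 0, 0]},
    {"fingers": 1, "slide": [0, 0, 0], "rotation": [0, 0, 0]},
    {"fingers": 1, "slide": [0, 0, 0], "rotation": [0, 0, 0]},
    {"fingers": 1, "slide": [0, 0, 0], "rotation": [0, 0, 0]},
    {"fingers": 1, "slide": [0, 0, -0.03], "rotation": [0, 0, 0]},
    {"fingers": 1, "slide": [0, 0, -0.05], "rotation": [0, 0, 0]},
    {"fingers": 1, "slide": [0, 0, -0.05], "rotation": [0, 0, 0]},
    {"fingers": 1, "slide": [-0.04, 0, 0], "rotation": [0, 0, 0]},
    {"fingers": 1, "slide": [-0.04, 0, 0], "rotation": [0, 0, 0]},
    {"fingers": 1, "slide": [-0.04, 0, 0], "rotation": [0, 0, 0]}
  ]
}}

```text
time_s: 34.65
tcp_pos: [0.5616, 0.0756, 0.1679]
orientation: [2.151, 2.289, 0.002]
wrist_force: [0.0, -0.2, 0.0]
width: 0.0877
```

```bash
python3 - <<'E'
from h import *
go([.6265,-.034,.1],-15)
t=crop("top",70,130,310,270,3,"pics/m2.png")
s=crop("side",180,160,340,334,4,"pics/m1.png")
books(t,s)
E
```

```text
t 34.65 tcp [0.5616 0.0756 0.1679] jaw yaw 3.56 q7 -0.000776275327552119 w 0.0877
 tool-frame slide (before turn) [-0.1134  0.0579  0.0679]  turn [ 0.0012 -0.0007  0.3239]  slide after turn [-0.089   0.091   0.0679]
top 417.5 [ 634.2 -193.3] [56. 82.] 1.0 [299. 170.]
top 437.5 [627.1 -36.3] [85. 61.] 73.9 [251. 171.]
```

View pics/m1.png

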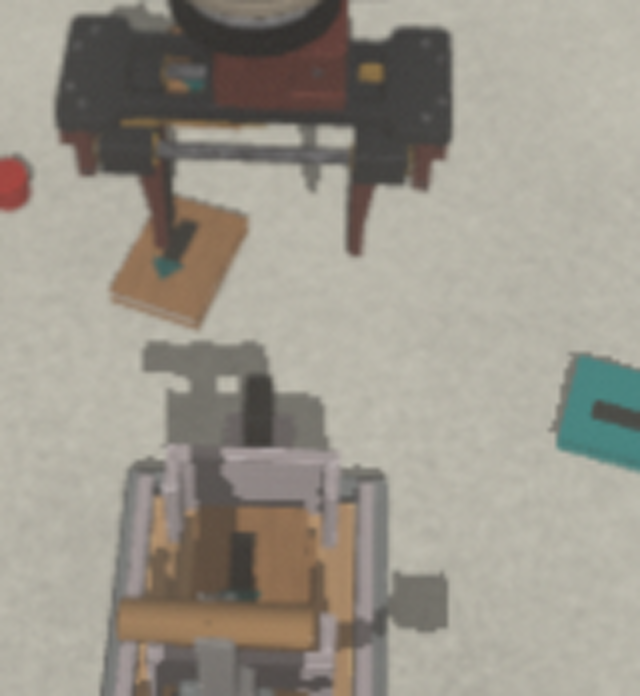

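Emit:
{"fn": "send_rows", "kwargs": {
  "steps": [
    {"fingers": 1, "slide": [0, 0, 0], "rotation": [0, 0, 0.11]},
    {"fingers": 1, "slide": [0, 0, 0], "rotation": [0, 0, 0.11]},
    {"fingers": 1, "slide": [0, 0, 0], "rotation": [0, 0, 0.11]},
    {"fingers": 1, "slide": [-0.025, 0.026, 0], "rotation": [0, 0, 0]},
    {"fingers": 1, "slide": [-0.03, 0.03, 0], "rotation": [0, 0, 0]},
    {"fingers": 1, "slide": [-0.03, 0.03, 0.02], "rotation": [0, 0, 0]},
    {"fingers": 1, "slide": [0, 0, 0.045], "rotation": [0, 0, 0]},
    {"fingers": 1, "slide": [0, 0, 0], "rotation": [0, 0, 0]},
    {"fingers": 1, "slide": [0, 0, 0], "rotation": [0, 0, 0]}
  ]
}}

```text
time_s: 35.65
tcp_pos: [0.6211, -0.0271, 0.1019]
orientation: [-2.497, -1.903, 0.003]
wrist_force: [-0.1, -0.4, 0.7]
width: 0.088
```

```bash
python3 - <<'E'
from h import *
go([.6265,-.034,.0035],-15.4)
E
```

```text
t 35.65 tcp [ 0.6211 -0.0271  0.1019] jaw yaw -15.36 q7 -0.053400898728399086 w 0.088
 tool-frame slide (before turn) [-0.0052  0.0073  0.0984]  turn [-0.0026  0.0002  0.0007]  slide after turn [-0.0052  0.0071  0.0984]
```

Emit:
{"fn": "send_rows", "kwargs": {
  "steps": [
    {"fingers": 1, "slide": [-0.005, 0.007, 0], "rotation": [0, 0, 0]},
    {"fingers": 1, "slide": [0, 0, 0.025], "rotation": [0, 0, 0]},
    {"fingers": 1, "slide": [0, 0, 0.03], "rotation": [0, 0, 0]},
    {"fingers": 1, "slide": [0, 0, 0.02], "rotation": [0, 0, 0]},
    {"fingers": 1, "slide": [0, 0, 0.004], "rotation": [0, 0, 0]},
    {"fingers": 1, "slide": [0, 0, 0], "rotation": [0, 0, 0]},
    {"fingers": 1, "slide": [0, 0, 0], "rotation": [0, 0, 0]}
  ]
}}

```text
time_s: 36.35
tcp_pos: [0.6287, -0.0348, 0.0252]
orientation: [2.498, 1.903, 0.004]
wrist_force: [0.5, -0.8, -0.3]
width: 0.0879
```

```bash
python3 - <<'E'
from h import *
go([.6265,-.034,.003],-15.4)
s=crop("side",180,160,300,260,5,"pics/n1.png")
E
```

```text
t 36.35 tcp [ 0.6287 -0.0348  0.0252] jaw yaw -15.39 q7 0.000748035161572988 w 0.0879
 tool-frame slide (before turn) [ 0.0002 -0.0024  0.0222]  turn [ 0.0027 -0.0009  0.0002]  slide after turn [ 0.0002 -0.0023  0.0222]
```

View pics/n1.png

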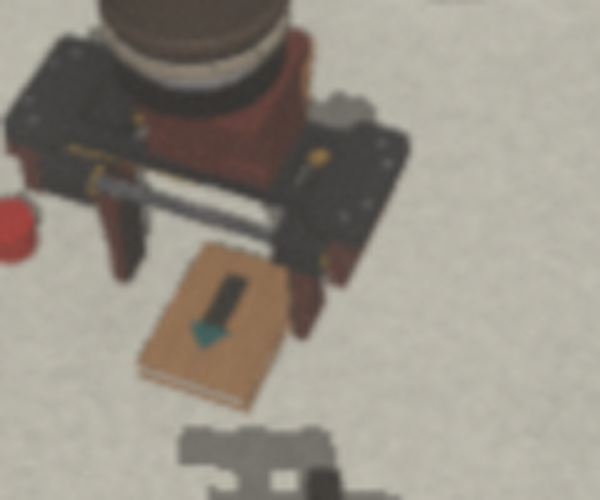

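Emit:
{"fn": "send_rows", "kwargs": {
  "steps": [
    {"fingers": 1, "slide": [0, -0.004, 0], "rotation": [0, 0, 0]},
    {"fingers": 1, "slide": [0, 0, 0.008], "rotation": [0, 0, 0]},
    {"fingers": 1, "slide": [0, 0, 0.008], "rotation": [0, 0, 0]},
    {"fingers": 1, "slide": [0, 0, 0.006], "rotation": [0, 0, 0]},
    {"fingers": 1, "slide": [0, 0, 0], "rotation": [0, 0, 0]}
  ]
}}

```text
time_s: 36.9
tcp_pos: [0.6224, -0.0338, -0.0003]
orientation: [-2.498, -1.903, 0.003]
wrist_force: [0.1, 0.1, 0.6]
width: 0.0878
```

Emit:
{"fn": "send_rows", "kwargs": {
  "steps": [
    {"fingers": 0, "slide": [0, 0, 0], "rotation": [0, 0, 0]},
    {"fingers": 0, "slide": [0, 0, 0], "rotation": [0, 0, 0]},
    {"fingers": 0, "slide": [0, 0, 0], "rotation": [0, 0, 0]},
    {"fingers": 0, "slide": [0, 0, 0], "rotation": [0, 0, 0]},
    {"fingers": 0, "slide": [0, 0, 0], "rotation": [0, 0, 0]},
    {"fingers": 0, "slide": [0, 0, 0], "rotation": [0, 0, 0]},
    {"fingers": 0, "slide": [0, 0, 0], "rotation": [0, 0, 0]}
  ]
}}

```text
time_s: 37.6
tcp_pos: [0.6236, -0.0339, 0.0014]
orientation: [2.499, 1.903, 0.001]
wrist_force: [0.4, -0.7, 1.5]
width: 0.0601
```

```bash
python3 - <<'E'
from h import *
go([.5547,.195,.14],3.5)
print(sense()['wrist_force'])
E
```

```text
t 37.6 tcp [ 0.6236 -0.0339  0.0014] jaw yaw -15.41 q7 0.012013432502965006 w 0.0601
 tool-frame slide (before turn) [ 0.2024 -0.1272 -0.1386]  turn [ 0.0005 -0.0001 -0.33  ]  slide after turn [ 0.2326 -0.0548 -0.1386]
[ 0.3634 -0.6544  1.5155]
```

Emit:
{"fn": "send_rows", "kwargs": {
  "steps": [
    {"fingers": 0, "slide": [0, 0, 0], "rotation": [0, 0, 0]},
    {"fingers": 0, "slide": [0, 0, -0.025], "rotation": [0, 0, 0]},
    {"fingers": 0, "slide": [0, 0, -0.04], "rotation": [0, 0, 0]},
    {"fingers": 0, "slide": [0, 0, -0.04], "rotation": [0, 0, 0]},
    {"fingers": 0, "slide": [0, 0, -0.035], "rotation": [0, 0, -0.11]},
    {"fingers": 0, "slide": [0, 0, 0], "rotation": [0, 0, -0.11]},
    {"fingers": 0, "slide": [0, 0, 0], "rotation": [0, 0, -0.11]},
    {"fingers": 0, "slide": [0.03, -0.007, 0], "rotation": [0, 0, 0]},
    {"fingers": 0, "slide": [0.036, -0.0085, 0], "rotation": [0, 0, 0]},
    {"fingers": 0, "slide": [0.036, -0.0085, 0], "rotation": [0, 0, 0]}
  ]
}}

```text
time_s: 38.6
tcp_pos: [0.5924, 0.067, 0.1409]
orientation: [-2.154, -2.286, 0.001]
wrist_force: [0.7, 0.0, -0.0]
width: 0.0596
```

Emit:
{"fn": "send_rows", "kwargs": {
  "steps": [
    {"fingers": 0, "slide": [0.036, -0.0085, 0], "rotation": [0, 0, 0]},
    {"fingers": 0, "slide": [0.036, -0.0085, 0], "rotation": [0, 0, 0]},
    {"fingers": 0, "slide": [0.036, -0.0085, 0], "rotation": [0, 0, 0]},
    {"fingers": 0, "slide": [0.022, -0.005, 0], "rotation": [0, 0, 0]},
    {"fingers": 0, "slide": [0, 0, 0], "rotation": [0, 0, 0]},
    {"fingers": 0, "slide": [0, 0, 0], "rotation": [0, 0, 0]}
  ]
}}

```text
time_s: 39.2
tcp_pos: [0.5545, 0.1944, 0.1409]
orientation: [2.151, 2.289, -0.001]
wrist_force: [-0.5, -0.3, -0.9]
width: 0.0593
```

```bash
python3 - <<'E'
from h import *
go([.5547,.195,.0485],3.5)
print(sense()['wrist_force'])
E
```

```text
t 39.2 tcp [0.5545 0.1944 0.1409] jaw yaw 3.56 q7 -0.1963542629985955 w 0.0593
 tool-frame slide (before turn) [0.0007 0.0003 0.0924]  turn [-0.0005  0.0006  0.001 ]  slide after turn [0.0006 0.0003 0.0924]
[-0.5005 -0.3272 -0.9004]
```

Emit:
{"fn": "send_rows", "kwargs": {
  "steps": [
    {"fingers": 0, "slide": [0, 0, 0.02], "rotation": [0, 0, 0]},
    {"fingers": 0, "slide": [0, 0, 0.025], "rotation": [0, 0, 0]},
    {"fingers": 0, "slide": [0, 0, 0.025], "rotation": [0, 0, 0]},
    {"fingers": 0, "slide": [0, 0, 0.005], "rotation": [0, 0, 0]},
    {"fingers": 0, "slide": [0, 0, 0], "rotation": [0, 0, 0]},
    {"fingers": 0, "slide": [0, 0, 0], "rotation": [0, 0, 0]}
  ]
}}

```text
time_s: 39.8
tcp_pos: [0.5558, 0.1937, 0.0672]
orientation: [2.154, 2.286, 0.002]
wrist_force: [-0.7, 0.1, -0.8]
width: 0.0596
```

```bash
python3 - <<'E'
from h import *
go([.5547,.195,.048],3.5)
print(sense()['wrist_force'])
E
```

```text
t 39.8 tcp [0.5558 0.1937 0.0672] jaw yaw 3.42 q7 -0.161384923442796 w 0.0596
 tool-frame slide (before turn) [ 0.0013 -0.001   0.0192]  turn [ 0.0012 -0.0001 -0.0013]  slide after turn [ 0.0013 -0.001   0.0192]
[-0.6603  0.1272 -0.7603]
```

Emit:
{"fn": "send_rows", "kwargs": {
  "steps": [
    {"fingers": 0, "slide": [0.001, -0.001, 0.009], "rotation": [0, 0, 0]},
    {"fingers": 0, "slide": [0, 0, 0.007], "rotation": [0, 0, 0]},
    {"fingers": 0, "slide": [0, 0, 0.003], "rotation": [0, 0, 0]},
    {"fingers": 0, "slide": [0, 0, 0], "rotation": [0, 0, 0]},
    {"fingers": 0, "slide": [0, 0, 0], "rotation": [0, 0, 0]}
  ]
}}

```text
time_s: 40.3
tcp_pos: [0.5536, 0.1955, 0.0474]
orientation: [-2.152, -2.288, -0.0]
wrist_force: [-1.9, -0.7, 3.7]
width: 0.0594
```

Emit:
{"fn": "send_rows", "kwargs": {
  "steps": [
    {"fingers": 1, "slide": [0, 0, 0], "rotation": [0, 0, 0]},
    {"fingers": 1, "slide": [0, 0, 0], "rotation": [0, 0, 0]},
    {"fingers": 1, "slide": [0, 0, 0], "rotation": [0, 0, 0]},
    {"fingers": 1, "slide": [0, 0, 0], "rotation": [0, 0, 0]},
    {"fingers": 1, "slide": [0, 0, -0.03], "rotation": [0, 0, 0]},
    {"fingers": 1, "slide": [0, 0, -0.05], "rotation": [0, 0, 0]},
    {"fingers": 1, "slide": [0, 0, -0.04], "rotation": [0, 0, 0]},
    {"fingers": 1, "slide": [-0.04, 0.005, 0], "rotation": [0, 0, 0]},
    {"fingers": 1, "slide": [-0.04, 0.005, 0], "rotation": [0, 0, 0]},
    {"fingers": 1, "slide": [-0.04, 0.005, 0], "rotation": [0, 0, 0]}
  ]
}}

```text
time_s: 41.3
tcp_pos: [0.5763, 0.0755, 0.1678]
orientation: [2.151, 2.289, 0.002]
wrist_force: [0.7, -0.6, 0.5]
width: 0.0881
```

```bash
python3 - <<'E'
from h import *
go([.6332,-.192,.1],1.8)
t=crop("top",70,130,310,270,3,"pics/o2.png")
s=crop("side",180,160,340,334,4,"pics/o1.png")
books(t,s)
E
```

```text
t 41.3 tcp [0.5763 0.0755 0.1678] jaw yaw 3.57 q7 0.012445826627069521 w 0.0881
 tool-frame slide (before turn) [-0.2706  0.0401  0.0677]  turn [ 0.0011 -0.0004  0.0308]  slide after turn [-0.2692  0.0485  0.0678]
top 417.0 [ 634.2 -193.3] [56. 82.] 1.0 [299. 170.]
```

View pics/o1.png

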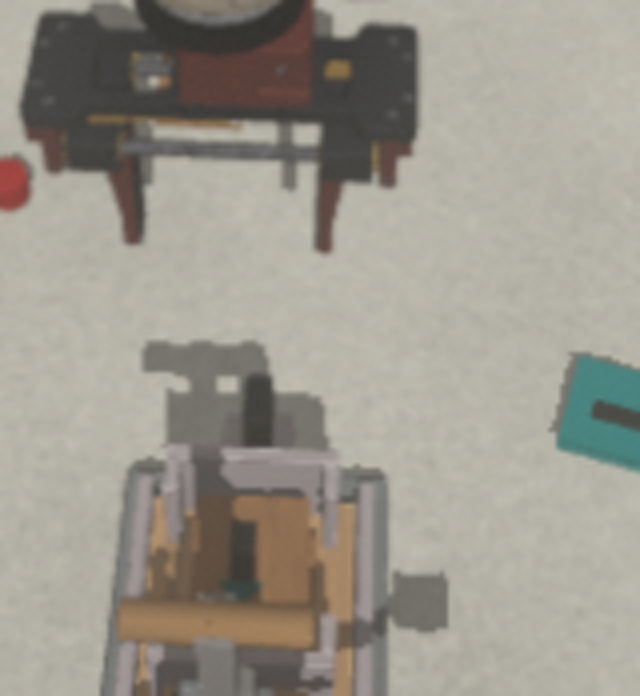

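Emit:
{"fn": "send_rows", "kwargs": {
  "steps": [
    {"fingers": 1, "slide": [-0.03, 0.005, 0], "rotation": [0, 0, 0.03]},
    {"fingers": 1, "slide": [-0.04, 0.007, 0], "rotation": [0, 0, 0]},
    {"fingers": 1, "slide": [-0.04, 0.007, 0], "rotation": [0, 0, 0]},
    {"fingers": 1, "slide": [-0.04, 0.007, 0], "rotation": [0, 0, 0]},
    {"fingers": 1, "slide": [-0.04, 0.007, 0], "rotation": [0, 0, 0]},
    {"fingers": 1, "slide": [-0.04, 0.007, 0], "rotation": [0, 0, 0]},
    {"fingers": 1, "slide": [-0.035, 0.007, 0.03], "rotation": [0, 0, 0]},
    {"fingers": 1, "slide": [0, 0, 0.035], "rotation": [0, 0, 0]},
    {"fingers": 1, "slide": [0, 0, 0], "rotation": [0, 0, 0]},
    {"fingers": 1, "slide": [0, 0, 0], "rotation": [0, 0, 0]}
  ]
}}

```text
time_s: 42.4
tcp_pos: [0.632, -0.1855, 0.102]
orientation: [-2.184, -2.255, 0.001]
wrist_force: [0.9, 0.4, 0.7]
width: 0.0879
```

```bash
python3 - <<'E'
from h import *
go([.6332,-.192,.0025],1.8)
E
```

```text
t 42.4 tcp [ 0.632  -0.1855  0.102 ] jaw yaw 1.83 q7 0.4759582254857247 w 0.0879
 tool-frame slide (before turn) [-0.0067  0.0011  0.0995]  turn [-0.0016 -0.001   0.0006]  slide after turn [-0.0066  0.001   0.0995]
```

Emit:
{"fn": "send_rows", "kwargs": {
  "steps": [
    {"fingers": 1, "slide": [-0.0065, 0.001, 0], "rotation": [0, 0, 0]},
    {"fingers": 1, "slide": [0, 0, 0.025], "rotation": [0, 0, 0]},
    {"fingers": 1, "slide": [0, 0, 0.03], "rotation": [0, 0, 0]},
    {"fingers": 1, "slide": [0, 0, 0.02], "rotation": [0, 0, 0]},
    {"fingers": 1, "slide": [0, 0, 0.004], "rotation": [0, 0, 0]},
    {"fingers": 1, "slide": [0, 0, 0], "rotation": [0, 0, 0]},
    {"fingers": 1, "slide": [0, 0, 0], "rotation": [0, 0, 0]}
  ]
}}

```text
time_s: 43.1
tcp_pos: [0.6347, -0.1934, 0.0252]
orientation: [2.185, 2.254, 0.002]
wrist_force: [-0.2, -0.6, -0.6]
width: 0.0881
```

```bash
python3 - <<'E'
from h import *
go([.6332,-.192,.0025],1.8)
s=crop("side",180,110,300,230,5,"pics/p1.png")
E
```

```text
t 43.1 tcp [ 0.6347 -0.1934  0.0252] jaw yaw 1.8 q7 0.5192558381109668 w 0.0881
 tool-frame slide (before turn) [ 0.0015 -0.0015  0.0227]  turn [ 0.0028  0.0007 -0.    ]  slide after turn [ 0.0015 -0.0014  0.0227]
```

View pics/p1.png

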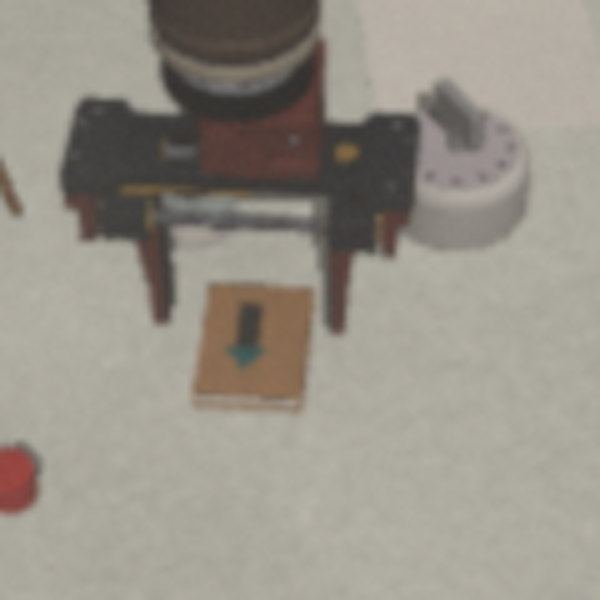

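Emit:
{"fn": "send_rows", "kwargs": {
  "steps": [
    {"fingers": 1, "slide": [0.001, -0.003, 0], "rotation": [0, 0, 0]},
    {"fingers": 1, "slide": [0, 0, 0.008], "rotation": [0, 0, 0]},
    {"fingers": 1, "slide": [0, 0, 0.008], "rotation": [0, 0, 0]},
    {"fingers": 1, "slide": [0, 0, 0.006], "rotation": [0, 0, 0]},
    {"fingers": 1, "slide": [0, 0, 0], "rotation": [0, 0, 0]}
  ]
}}

```text
time_s: 43.65
tcp_pos: [0.6294, -0.192, -0.0003]
orientation: [-2.185, -2.254, 0.002]
wrist_force: [0.1, 0.3, 0.1]
width: 0.0879
```

Emit:
{"fn": "send_rows", "kwargs": {
  "steps": [
    {"fingers": 0, "slide": [0, 0, 0], "rotation": [0, 0, 0]},
    {"fingers": 0, "slide": [0, 0, 0], "rotation": [0, 0, 0]},
    {"fingers": 0, "slide": [0, 0, 0], "rotation": [0, 0, 0]},
    {"fingers": 0, "slide": [0, 0, 0], "rotation": [0, 0, 0]},
    {"fingers": 0, "slide": [0, 0, 0], "rotation": [0, 0, 0]},
    {"fingers": 0, "slide": [0, 0, 0], "rotation": [0, 0, 0]},
    {"fingers": 0, "slide": [0, 0, 0], "rotation": [0, 0, 0]},
    {"fingers": 0, "slide": [0, 0, 0], "rotation": [0, 0, 0]}
  ]
}}

```text
time_s: 44.45
tcp_pos: [0.6305, -0.1924, 0.0014]
orientation: [2.186, 2.255, 0.0]
wrist_force: [-0.4, 0.1, 2.3]
width: 0.0598
```

```bash
python3 - <<'E'
from h import *
go([.5547,.195,.155],3.5)
print(sense()['wrist_force'])
E
```

```text
t 44.45 tcp [ 0.6305 -0.1924  0.0014] jaw yaw 1.78 q7 0.5294229825796599 w 0.0598
 tool-frame slide (before turn) [ 0.3895 -0.0637 -0.1536]  turn [ 0.0005  0.0001 -0.0301]  slide after turn [ 0.3913 -0.052  -0.1536]
[-0.3957  0.0548  2.2553]
```

Emit:
{"fn": "send_rows", "kwargs": {
  "steps": [
    {"fingers": 0, "slide": [0, 0, -0.025], "rotation": [0, 0, -0.03]},
    {"fingers": 0, "slide": [0, 0, -0.04], "rotation": [0, 0, 0]},
    {"fingers": 0, "slide": [0, 0, -0.045], "rotation": [0, 0, 0]},
    {"fingers": 0, "slide": [0, 0, -0.04], "rotation": [0, 0, 0]},
    {"fingers": 0, "slide": [0.03, -0.004, 0], "rotation": [0, 0, 0]},
    {"fingers": 0, "slide": [0.037, -0.005, 0], "rotation": [0, 0, 0]},
    {"fingers": 0, "slide": [0.037, -0.005, 0], "rotation": [0, 0, 0]},
    {"fingers": 0, "slide": [0.037, -0.005, 0], "rotation": [0, 0, 0]},
    {"fingers": 0, "slide": [0.037, -0.005, 0], "rotation": [0, 0, 0]}
  ]
}}

```text
time_s: 45.35
tcp_pos: [0.5948, -0.0147, 0.1511]
orientation: [-2.152, -2.288, 0.0]
wrist_force: [0.6, 0.8, 0.8]
width: 0.0596
```

Emit:
{"fn": "send_rows", "kwargs": {
  "steps": [
    {"fingers": 0, "slide": [0.037, -0.005, 0], "rotation": [0, 0, 0]},
    {"fingers": 0, "slide": [0.037, -0.005, 0], "rotation": [0, 0, 0]},
    {"fingers": 0, "slide": [0.037, -0.005, 0], "rotation": [0, 0, 0]},
    {"fingers": 0, "slide": [0.037, -0.005, 0], "rotation": [0, 0, 0]},
    {"fingers": 0, "slide": [0.037, -0.005, 0], "rotation": [0, 0, 0]},
    {"fingers": 0, "slide": [0.02, -0.002, 0], "rotation": [0, 0, 0]},
    {"fingers": 0, "slide": [0, 0, 0], "rotation": [0, 0, 0]},
    {"fingers": 0, "slide": [0, 0, 0], "rotation": [0, 0, 0]}
  ]
}}

```text
time_s: 46.15
tcp_pos: [0.5559, 0.1863, 0.151]
orientation: [2.152, 2.289, -0.001]
wrist_force: [-0.4, -0.6, -1.1]
width: 0.06
```

```bash
python3 - <<'E'
from h import *
go([.5547,.195,.08],3.5)
print(sense()['wrist_force'])
E
```

```text
t 46.15 tcp [0.5559 0.1863 0.151 ] jaw yaw 3.53 q7 -0.17841192644389783 w 0.06
 tool-frame slide (before turn) [ 0.0088 -0.0006  0.071 ]  turn [-0.0004  0.0008  0.0005]  slide after turn [ 0.0088 -0.0006  0.071 ]
[-0.3676 -0.5942 -1.112 ]
```

Emit:
{"fn": "send_rows", "kwargs": {
  "steps": [
    {"fingers": 0, "slide": [0.0085, -0.001, 0], "rotation": [0, 0, 0]},
    {"fingers": 0, "slide": [0, 0, 0.02], "rotation": [0, 0, 0]},
    {"fingers": 0, "slide": [0, 0, 0.025], "rotation": [0, 0, 0]},
    {"fingers": 0, "slide": [0, 0, 0.025], "rotation": [0, 0, 0]},
    {"fingers": 0, "slide": [0, 0, 0], "rotation": [0, 0, 0]},
    {"fingers": 0, "slide": [0, 0, 0], "rotation": [0, 0, 0]}
  ]
}}

```text
time_s: 46.75
tcp_pos: [0.5548, 0.1943, 0.0814]
orientation: [2.154, 2.286, -0.001]
wrist_force: [-0.2, 0.1, 0.5]
width: 0.0597
```

```bash
python3 - <<'E'
from h import *
go([.5547,.195,.0595],3.5)
print(sense()['wrist_force'])
E
```

```text
t 46.75 tcp [0.5548 0.1943 0.0814] jaw yaw 3.4 q7 -0.1600954488802258 w 0.0597
 tool-frame slide (before turn) [ 0.0007 -0.      0.0219]  turn [-0.0005  0.0006 -0.0017]  slide after turn [ 0.0007 -0.      0.0219]
[-0.2274  0.1435  0.4766]
```

Emit:
{"fn": "send_rows", "kwargs": {
  "steps": [
    {"fingers": 0, "slide": [0.0005, 0, 0.009], "rotation": [0, 0, 0]},
    {"fingers": 0, "slide": [0, 0, 0.007], "rotation": [0, 0, 0]},
    {"fingers": 0, "slide": [0, 0, 0.005], "rotation": [0, 0, 0]},
    {"fingers": 0, "slide": [0, 0, 0], "rotation": [0, 0, 0]},
    {"fingers": 0, "slide": [0, 0, 0], "rotation": [0, 0, 0]}
  ]
}}

```text
time_s: 47.25
tcp_pos: [0.5545, 0.1958, 0.0602]
orientation: [-2.153, -2.288, 0.0]
wrist_force: [0.4, -0.6, -0.1]
width: 0.0597
```

Emit:
{"fn": "send_rows", "kwargs": {
  "steps": [
    {"fingers": 1, "slide": [0, 0, 0], "rotation": [0, 0, 0]},
    {"fingers": 1, "slide": [0, 0, 0], "rotation": [0, 0, 0]},
    {"fingers": 1, "slide": [0, 0, 0], "rotation": [0, 0, 0]},
    {"fingers": 1, "slide": [0, 0, 0], "rotation": [0, 0, 0]},
    {"fingers": 1, "slide": [0, 0, -0.03], "rotation": [0, 0, 0]},
    {"fingers": 1, "slide": [0, 0, -0.05], "rotation": [0, 0, 0]},
    {"fingers": 1, "slide": [0, 0, -0.02], "rotation": [0, 0, 0]},
    {"fingers": 1, "slide": [-0.04, 0, 0], "rotation": [0, 0, 0]},
    {"fingers": 1, "slide": [-0.04, 0, 0], "rotation": [0, 0, 0]},
    {"fingers": 1, "slide": [-0.04, 0, 0], "rotation": [0, 0, 0]}
  ]
}}

```text
time_s: 48.25
tcp_pos: [0.5618, 0.075, 0.1606]
orientation: [2.151, 2.289, 0.001]
wrist_force: [0.6, -0.3, 0.4]
width: 0.0879
```

```bash
python3 - <<'E'
from h import *
go([.5615,.088,.035],3.5)
t=crop("top",70,130,310,270,3,"pics/q2.png")
s=crop("side",180,160,340,334,4,"pics/q1.png")
cv2.imwrite("pics/q_side.png",s)
E
```

```text
t 48.25 tcp [0.5618 0.075  0.1606] jaw yaw 3.56 q7 0.014209527284162509 w 0.0879
 tool-frame slide (before turn) [0.013  0.0004 0.1256]  turn [ 0.0008 -0.0003  0.001 ]  slide after turn [0.013  0.0005 0.1256]
```

View pics/q1.png

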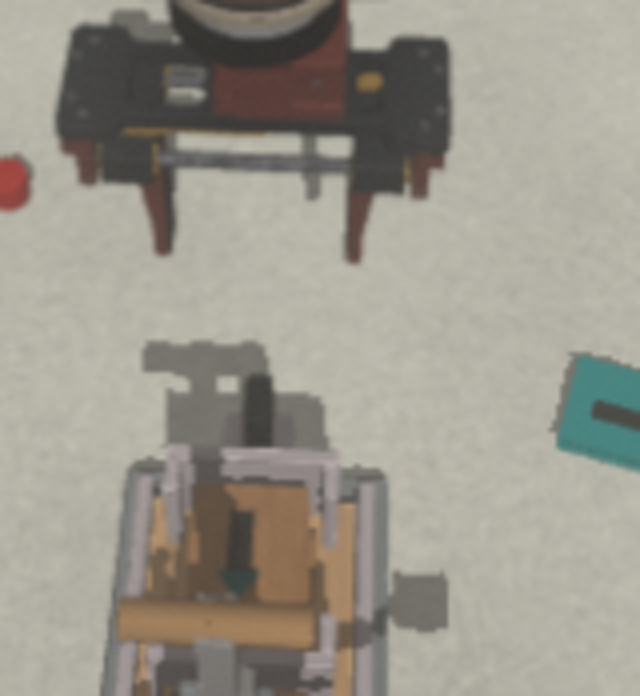

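```bash
python3 - <<'E'
from h import *
f=lambda x,y:(180+x/4,160+y/4)
print(plane("side",[f(195,483),f(307,487),f(310,592)],.070))
print("wall tops",plane("side",[f(168,450),f(337,455)],.08))
# projections of expected top corners
c,s_=np.cos(.061),np.sin(.061)
for dx,dy in((-.03,-.042),(.03,-.042),(-.03,.042),(.03,.042)):
    p=np.array([.5547+c*dx-s_*dy,.195+s_*dx+c*dy,.07]);q=proj("side",p)[0];print(p,(q-[180,160])*4)
E
```

```text
[[0.5861 0.1577 0.07  ]
 [0.5272 0.1539 0.07  ]
 [0.52   0.2127 0.07  ]]
wall tops [[0.6018 0.1452 0.08  ]
 [0.5129 0.1389 0.08  ]]
[0.5273 0.1512 0.07  ] [307.2524 482.526 ]
[0.5872 0.1549 0.07  ] [193.7033 478.1817]
[0.5222 0.2351 0.07  ] [301.3499 633.4762]
[0.5821 0.2388 0.07  ] [180.4671 628.5978]
```

View pics/q2.png

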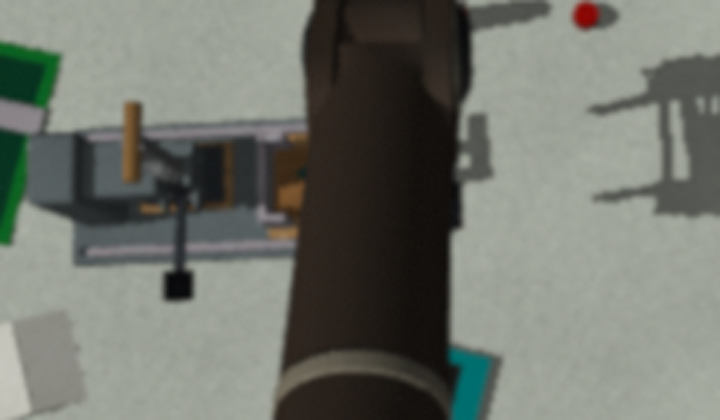

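Emit:
{"fn": "send_rows", "kwargs": {
  "steps": [
    {"fingers": 1, "slide": [0.0145, 0.0, 0], "rotation": [0, 0, 0]},
    {"fingers": 1, "slide": [0, 0, 0.03], "rotation": [0, 0, 0]},
    {"fingers": 1, "slide": [0, 0, 0.04], "rotation": [0, 0, 0]},
    {"fingers": 1, "slide": [0, 0, 0.04], "rotation": [0, 0, 0]},
    {"fingers": 1, "slide": [0, 0, 0.015], "rotation": [0, 0, 0]},
    {"fingers": 1, "slide": [0, 0, 0], "rotation": [0, 0, 0]},
    {"fingers": 1, "slide": [0, 0, 0], "rotation": [0, 0, 0]}
  ]
}}

```text
time_s: 49.05
tcp_pos: [0.5617, 0.0915, 0.0361]
orientation: [2.151, 2.289, 0.001]
wrist_force: [0.3, -0.8, -0.5]
width: 0.0877
```

```bash
python3 - <<'E'
from h import *
go([.5612,.0905,.037],3.5)
print(sense()['wrist_force'])
s=crop("side",180,190,320,300,5,"pics/r1.png")
E
```

```text
t 49.05 tcp [0.5617 0.0915 0.0361] jaw yaw 3.54 q7 0.05830990155701166 w 0.0877
 tool-frame slide (before turn) [-0.001  -0.0005 -0.0009]  turn [ 0.0009 -0.0004  0.0008]  slide after turn [-0.001  -0.0005 -0.0009]
[ 0.3059 -0.757  -0.514 ]
```

View pics/r1.png

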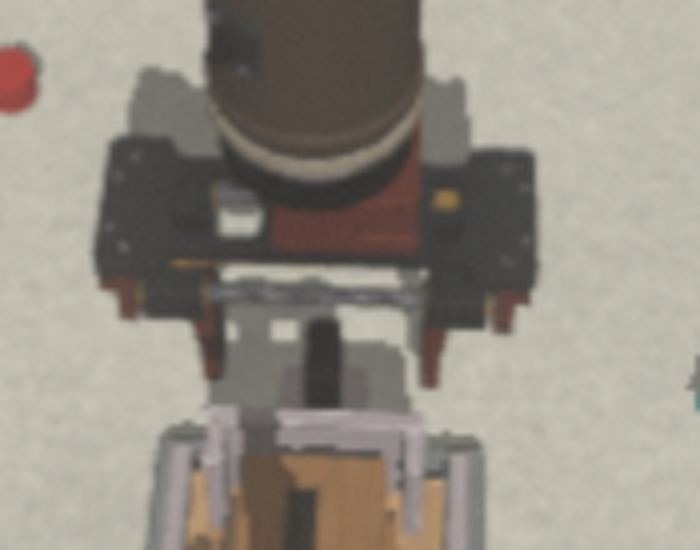

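Straddling the tab. Close and push.

Emit:
{"fn": "send_rows", "kwargs": {
  "steps": [
    {"fingers": 0, "slide": [0, 0, 0], "rotation": [0, 0, 0]},
    {"fingers": 0, "slide": [0, 0, 0], "rotation": [0, 0, 0]},
    {"fingers": 0, "slide": [0, 0, 0], "rotation": [0, 0, 0]},
    {"fingers": 0, "slide": [0, 0, 0], "rotation": [0, 0, 0]},
    {"fingers": 0, "slide": [0, 0, 0], "rotation": [0, 0, 0]},
    {"fingers": 0, "slide": [0, 0, 0], "rotation": [0, 0, 0]},
    {"fingers": 0, "slide": [0, 0, 0], "rotation": [0, 0, 0]},
    {"fingers": 0, "slide": [0, 0, 0], "rotation": [0, 0, 0]},
    {"fingers": 0, "slide": [0, 0, 0], "rotation": [0, 0, 0]},
    {"fingers": 0, "slide": [0, 0, 0], "rotation": [0, 0, 0]}
  ]
}}

```text
time_s: 50.1
tcp_pos: [0.5612, 0.0905, 0.0351]
orientation: [2.152, 2.288, 0.0]
wrist_force: [1.0, 0.1, -0.7]
width: 0.0158
```

Emit:
{"fn": "send_rows", "kwargs": {
  "steps": [
    {"fingers": 0, "slide": [0.006, 0, 0], "rotation": [0, 0, 0]},
    {"fingers": 0, "slide": [0.014, 0, 0], "rotation": [0, 0, 0]},
    {"fingers": 0, "slide": [0.016, 0, 0], "rotation": [0, 0, 0]},
    {"fingers": 0, "slide": [0.016, 0, 0], "rotation": [0, 0, 0]},
    {"fingers": 0, "slide": [0.016, 0, 0], "rotation": [0, 0, 0]},
    {"fingers": 0, "slide": [0.016, 0, 0], "rotation": [0, 0, 0]},
    {"fingers": 0, "slide": [0.016, 0, 0], "rotation": [0, 0, 0]},
    {"fingers": 0, "slide": [0.012, 0, 0], "rotation": [0, 0, 0]},
    {"fingers": 0, "slide": [0.008, 0, 0], "rotation": [0, 0, 0]},
    {"fingers": 0, "slide": [0.004, 0, 0], "rotation": [0, 0, 0]}
  ]
}}

```text
time_s: 51.1
tcp_pos: [0.5534, 0.2153, 0.0352]
orientation: [2.152, 2.289, 0.0]
wrist_force: [3.5, -0.7, -2.1]
width: 0.0159
```

```bash
python3 - <<'E'
from h import *
go([.5533,.2181,.037],3.5)
print(sense()['wrist_force'])
E
```

```text
t 51.1 tcp [0.5534 0.2153 0.0352] jaw yaw 3.55 q7 -0.14880776261170126 w 0.0159
 tool-frame slide (before turn) [ 0.0028  0.0001 -0.0018]  turn [ 0.0003 -0.0001  0.0008]  slide after turn [ 0.0028  0.0001 -0.0018]
[ 3.5129 -0.7384 -2.0845]
```

Emit:
{"fn": "send_rows", "kwargs": {
  "steps": [
    {"fingers": 0, "slide": [0.002, 0, 0], "rotation": [0, 0, 0]},
    {"fingers": 0, "slide": [0.002, 0, 0], "rotation": [0, 0, 0]},
    {"fingers": 0, "slide": [0.001, 0, 0], "rotation": [0, 0, 0]},
    {"fingers": 0, "slide": [0, 0, 0], "rotation": [0, 0, 0]}
  ]
}}

```text
time_s: 51.5
tcp_pos: [0.5532, 0.217, 0.0352]
orientation: [2.154, 2.285, -0.002]
wrist_force: [3.6, -5.3, -2.2]
width: 0.0156
```

```bash
python3 - <<'E'
from h import *
go([.5533,.2181,.037],3.5)
print(sense()['wrist_force'])
E
```

```text
t 51.5 tcp [0.5532 0.217  0.0352] jaw yaw 3.39 q7 -0.155862938669627 w 0.0156
 tool-frame slide (before turn) [ 0.0011  0.0001 -0.0018]  turn [-0.0004  0.0018 -0.0019]  slide after turn [ 0.0011  0.0001 -0.0018]
[ 3.552  -5.3312 -2.1657]
```

Emit:
{"fn": "send_rows", "kwargs": {
  "steps": [
    {"fingers": 0, "slide": [0.002, 0, 0], "rotation": [0, 0, 0]},
    {"fingers": 0, "slide": [0.001, 0, 0], "rotation": [0, 0, 0]},
    {"fingers": 0, "slide": [0, 0, 0], "rotation": [0, 0, 0]},
    {"fingers": 0, "slide": [0, 0, 0], "rotation": [0, 0, 0]}
  ]
}}

```text
time_s: 51.9
tcp_pos: [0.5533, 0.217, 0.0352]
orientation: [2.155, 2.282, -0.006]
wrist_force: [1.9, -11.9, 0.5]
width: 0.0162
```

Emit:
{"fn": "send_rows", "kwargs": {
  "steps": [
    {"fingers": 1, "slide": [-0.003, 0, 0], "rotation": [0, 0, 0]},
    {"fingers": 1, "slide": [0, 0, 0], "rotation": [0, 0, 0]},
    {"fingers": 1, "slide": [0, 0, 0], "rotation": [0, 0, 0]},
    {"fingers": 1, "slide": [0, 0, 0], "rotation": [0, 0, 0]},
    {"fingers": 1, "slide": [0, 0, 0], "rotation": [0, 0, 0]},
    {"fingers": 1, "slide": [0, 0, -0.03], "rotation": [0, 0, 0]},
    {"fingers": 1, "slide": [-0.02, 0, -0.04], "rotation": [0, 0, 0]},
    {"fingers": 1, "slide": [-0.03, -0.02, -0.04], "rotation": [0, 0, 0]},
    {"fingers": 1, "slide": [-0.03, -0.04, -0.04], "rotation": [0, 0, 0]},
    {"fingers": 1, "slide": [0, -0.04, -0.04], "rotation": [0, 0, 0]}
  ]
}}

```text
time_s: 52.9
tcp_pos: [0.4719, 0.1394, 0.2098]
orientation: [2.157, 2.283, -0.002]
wrist_force: [-0.2, 1.9, 0.8]
width: 0.0876
```

Emit:
{"fn": "send_rows", "kwargs": {
  "steps": [
    {"fingers": 0, "slide": [0, -0.045, -0.03], "rotation": [0, 0, 0]},
    {"fingers": 0, "slide": [0, -0.04, 0], "rotation": [0, 0, 0]},
    {"fingers": 0, "slide": [0, 0, 0], "rotation": [0, 0, 0]}
  ]
}}

```text
time_s: 53.2
tcp_pos: [0.3871, 0.1378, 0.2374]
orientation: [-2.149, -2.289, -0.002]
wrist_force: [1.0, -0.4, -0.2]
width: 0.0672
```

```bash
python3 - <<'E'
from h import *
go([.4350,.316,.22],93.5)
t=crop("top",70,130,230,260,4,"pics/s2.png")
s=crop("side",180,230,340,384,4,"pics/s1.png")
E
```

```text
t 53.2 tcp [0.3871 0.1378 0.2374] jaw yaw 3.62 q7 -0.38745269662111925 w 0.0672
 tool-frame slide (before turn) [0.1747 0.059  0.0178]  turn [ 0.0017 -0.0026 -1.5687]  slide after turn [-0.0586  0.1749  0.0174]
```

View pics/s1.png

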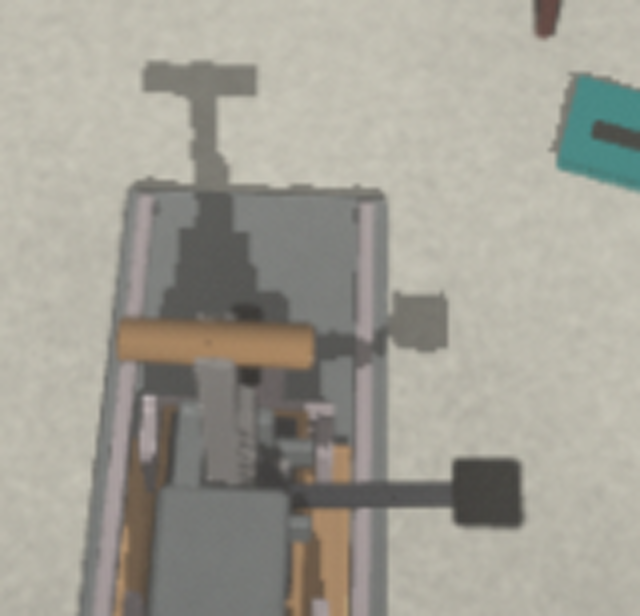

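View pics/s2.png

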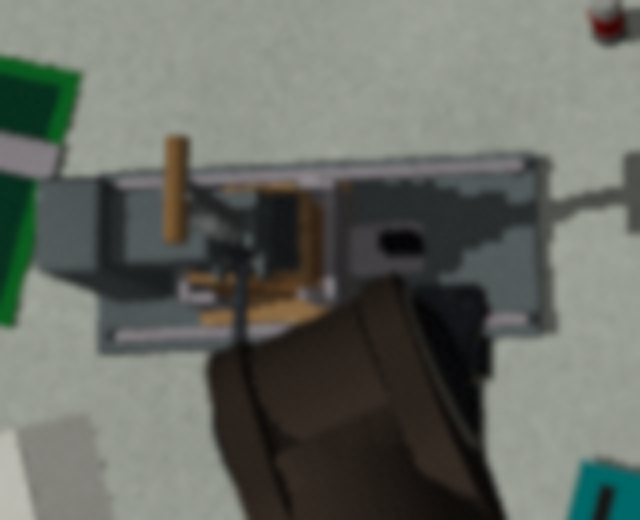

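Emit:
{"fn": "send_rows", "kwargs": {
  "steps": [
    {"fingers": 0, "slide": [0, 0, 0], "rotation": [0, 0, -0.145]},
    {"fingers": 0, "slide": [0, 0, 0], "rotation": [0, 0, -0.145]},
    {"fingers": 0, "slide": [0, 0, 0], "rotation": [0, 0, -0.145]},
    {"fingers": 0, "slide": [0, 0, 0], "rotation": [0, 0, -0.145]},
    {"fingers": 0, "slide": [0, 0, 0], "rotation": [0, 0, -0.145]},
    {"fingers": 0, "slide": [0, 0, 0], "rotation": [0, 0, -0.145]},
    {"fingers": 0, "slide": [0, 0, 0], "rotation": [0, 0, -0.145]},
    {"fingers": 0, "slide": [0, 0, 0], "rotation": [0, 0, -0.145]},
    {"fingers": 0, "slide": [0, 0, 0], "rotation": [0, 0, -0.145]},
    {"fingers": 0, "slide": [0, 0, 0], "rotation": [0, 0, -0.145]}
  ]
}}

```text
time_s: 54.3
tcp_pos: [0.3921, 0.1379, 0.2362]
orientation: [-0.086, -3.14, 0.002]
wrist_force: [1.2, -0.1, 0.6]
width: 0.0005
```

```bash
python3 - <<'E'
from h import *
go([.4350,.316,.18],93.5)
E
```

```text
t 54.3 tcp [0.3921 0.1379 0.2362] jaw yaw 86.87 q7 1.0715292587167904 w 0.0005
 tool-frame slide (before turn) [-0.0331  0.1802  0.056 ]  turn [-0.0011 -0.0003 -0.1157]  slide after turn [-0.0537  0.1751  0.0562]
```

Emit:
{"fn": "send_rows", "kwargs": {
  "steps": [
    {"fingers": 0, "slide": [0, 0, 0], "rotation": [0, 0, -0.115]},
    {"fingers": 0, "slide": [-0.008, 0.03, 0], "rotation": [0, 0, 0]},
    {"fingers": 0, "slide": [-0.012, 0.04, 0], "rotation": [0, 0, 0]},
    {"fingers": 0, "slide": [-0.012, 0.04, 0], "rotation": [0, 0, 0]},
    {"fingers": 0, "slide": [-0.012, 0.04, 0], "rotation": [0, 0, 0]},
    {"fingers": 0, "slide": [-0.01, 0.025, 0], "rotation": [0, 0, 0]},
    {"fingers": 0, "slide": [0, 0, 0], "rotation": [0, 0, 0]},
    {"fingers": 0, "slide": [0, 0, 0], "rotation": [0, 0, 0]}
  ]
}}

```text
time_s: 55.1
tcp_pos: [0.4359, 0.3154, 0.2353]
orientation: [0.087, -3.139, 0.004]
wrist_force: [0.1, -0.1, 0.4]
width: 0.0008
```

```bash
python3 - <<'E'
from h import *
go([.4350,.316,.15],93.5)
t=crop("top",70,130,230,260,4,"pics/u2.png")
s=crop("side",180,230,340,384,4,"pics/u1.png")
E
```

```text
t 55.1 tcp [0.4359 0.3154 0.2353] jaw yaw 93.16 q7 0.992550978922332 w 0.0008
 tool-frame slide (before turn) [0.0008 0.0008 0.0853]  turn [-0.0023 -0.0011 -0.0059]  slide after turn [0.0008 0.0006 0.0853]
```

View pics/u1.png

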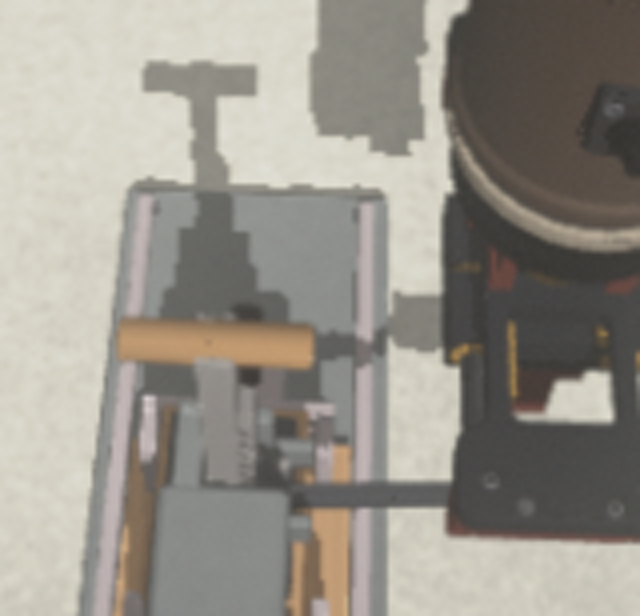

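Emit:
{"fn": "send_rows", "kwargs": {
  "steps": [
    {"fingers": 0, "slide": [0, 0, 0.03], "rotation": [0, 0, 0]},
    {"fingers": 0, "slide": [0, 0, 0.035], "rotation": [0, 0, 0]},
    {"fingers": 0, "slide": [0, 0, 0.02], "rotation": [0, 0, 0]},
    {"fingers": 0, "slide": [0, 0, 0.005], "rotation": [0, 0, 0]},
    {"fingers": 0, "slide": [0, 0, 0], "rotation": [0, 0, 0]}
  ]
}}

```text
time_s: 55.7
tcp_pos: [0.4353, 0.3147, 0.1467]
orientation: [0.085, -3.14, 0.001]
wrist_force: [0.7, 0.1, 0.0]
width: 0.0004
```

Emit:
{"fn": "send_rows", "kwargs": {
  "steps": [
    {"fingers": 0, "slide": [0, 0, 0.006], "rotation": [0, 0, 0]},
    {"fingers": 0, "slide": [0, 0, 0.006], "rotation": [0, 0, 0]},
    {"fingers": 0, "slide": [0, 0, 0], "rotation": [0, 0, 0]}
  ]
}}

```text
time_s: 56.0
tcp_pos: [0.4351, 0.3156, 0.1345]
orientation: [0.087, -3.14, -0.0]
wrist_force: [0.6, 0.2, 0.1]
width: 0.0001
```

Emit:
{"fn": "send_rows", "kwargs": {
  "steps": [
    {"fingers": 0, "slide": [0, 0, 0.005], "rotation": [0, 0, 0]},
    {"fingers": 0, "slide": [0, 0, 0.005], "rotation": [0, 0, 0]},
    {"fingers": 0, "slide": [0, 0, 0], "rotation": [0, 0, 0]}
  ]
}}

```text
time_s: 56.3
tcp_pos: [0.435, 0.3155, 0.1242]
orientation: [0.087, -3.14, 0.001]
wrist_force: [-0.6, -0.4, 0.9]
width: 0.0003
```

```bash
python3 - <<'E'
from h import *
print(sense()['wrist_force'],sense()['tcp_pos'])
s=crop("side",180,230,360,384,4,"pics/u3.png")
E
```

```text
[-0.5863 -0.4474  0.8679] [0.435  0.3155 0.1242]
```

View pics/u3.png

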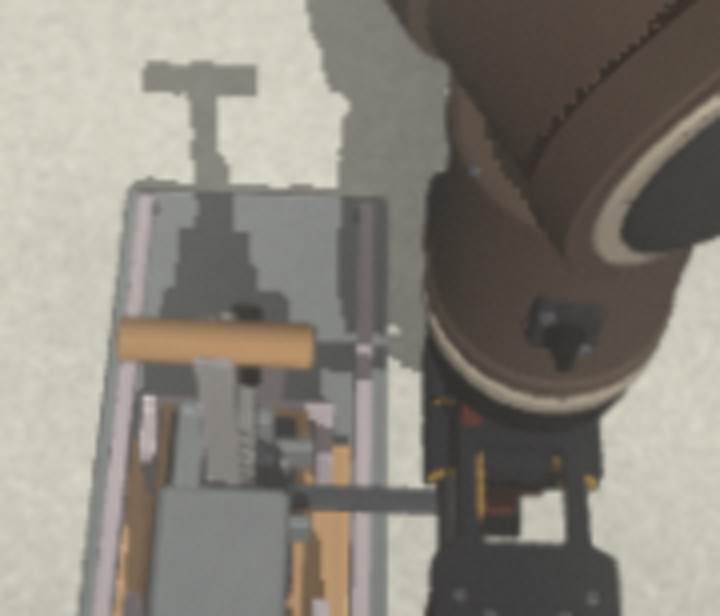

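Emit:
{"fn": "send_rows", "kwargs": {
  "steps": [
    {"fingers": 0, "slide": [0, 0, 0.005], "rotation": [0, 0, 0]},
    {"fingers": 0, "slide": [0, 0, 0.005], "rotation": [0, 0, 0]},
    {"fingers": 0, "slide": [0, 0, 0], "rotation": [0, 0, 0]}
  ]
}}

```text
time_s: 56.65
tcp_pos: [0.4352, 0.3156, 0.1141]
orientation: [0.087, -3.14, 0.0]
wrist_force: [0.6, -0.3, 2.1]
width: 0.0003
```

Emit:
{"fn": "send_rows", "kwargs": {
  "steps": [
    {"fingers": 0, "slide": [0, 0, 0.005], "rotation": [0, 0, 0]},
    {"fingers": 0, "slide": [0, 0, 0.003], "rotation": [0, 0, 0]},
    {"fingers": 0, "slide": [0, 0, 0], "rotation": [0, 0, 0]}
  ]
}}

```text
time_s: 56.95
tcp_pos: [0.4352, 0.3155, 0.1063]
orientation: [0.087, -3.14, 0.0]
wrist_force: [-0.5, -0.1, 2.2]
width: 0.0003
```

```bash
python3 - <<'E'
from h import *
print(sense()['wrist_force'],sense()['tcp_pos'])
s=crop("side",180,230,360,384,4,"pics/u4.png")
E
```

```text
[-0.5234 -0.1488  2.154 ] [0.4352 0.3155 0.1063]
```

View pics/u4.png

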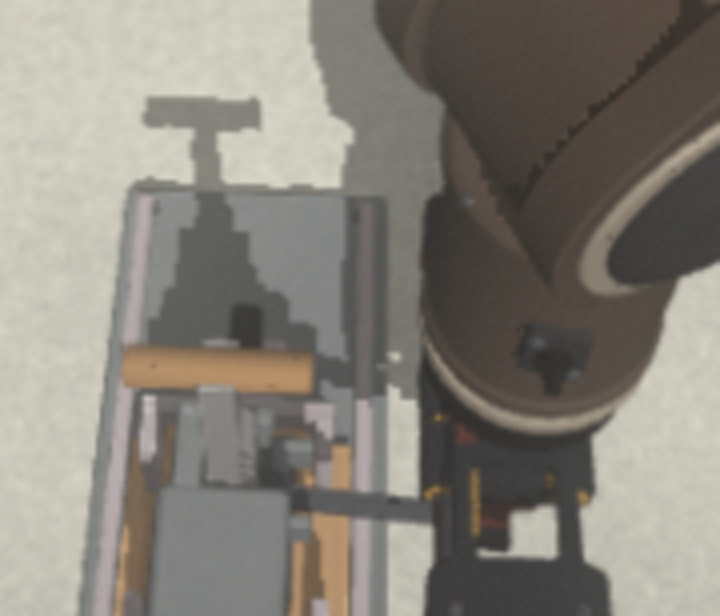

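The platen is sinking; press a little more and hold.

Emit:
{"fn": "send_rows", "kwargs": {
  "steps": [
    {"fingers": 0, "slide": [0, 0, 0.004], "rotation": [0, 0, 0]},
    {"fingers": 0, "slide": [0, 0, 0.002], "rotation": [0, 0, 0]},
    {"fingers": 0, "slide": [0, 0, 0], "rotation": [0, 0, 0]},
    {"fingers": 0, "slide": [0, 0, 0], "rotation": [0, 0, 0]},
    {"fingers": 0, "slide": [0, 0, 0], "rotation": [0, 0, 0]},
    {"fingers": 0, "slide": [0, 0, 0], "rotation": [0, 0, 0]},
    {"fingers": 0, "slide": [0, 0, 0], "rotation": [0, 0, 0]},
    {"fingers": 0, "slide": [0, 0, 0], "rotation": [0, 0, 0]},
    {"fingers": 0, "slide": [0, 0, 0], "rotation": [0, 0, 0]},
    {"fingers": 0, "slide": [0, 0, 0], "rotation": [0, 0, 0]}
  ]
}}

```text
time_s: 58.0
tcp_pos: [0.4352, 0.3156, 0.1006]
orientation: [0.087, -3.14, 0.0]
wrist_force: [0.5, 0.3, 2.4]
width: 0.0003
```

Emit:
{"fn": "send_rows", "kwargs": {
  "steps": [
    {"fingers": 0, "slide": [0, 0, 0], "rotation": [0, 0, 0]},
    {"fingers": 0, "slide": [0, 0, 0], "rotation": [0, 0, 0]},
    {"fingers": 0, "slide": [0, 0, 0], "rotation": [0, 0, 0]},
    {"fingers": 0, "slide": [0, 0, 0], "rotation": [0, 0, 0]},
    {"fingers": 0, "slide": [0, 0, 0], "rotation": [0, 0, 0]},
    {"fingers": 0, "slide": [0, 0, 0], "rotation": [0, 0, 0]}
  ]
}}

```text
time_s: 58.6
tcp_pos: [0.4352, 0.3156, 0.1007]
orientation: [-0.087, 3.14, 0.0]
wrist_force: [1.0, -1.0, 2.5]
width: 0.0002
```

```bash
python3 - <<'E'
from h import *
print(sense()['wrist_force'],sense()['tcp_pos'])
s=crop("side",180,230,360,384,4,"pics/u5.png")
E
```

```text
[ 1.0252 -0.9506  2.4633] [0.4352 0.3156 0.1007]
```

View pics/u5.png

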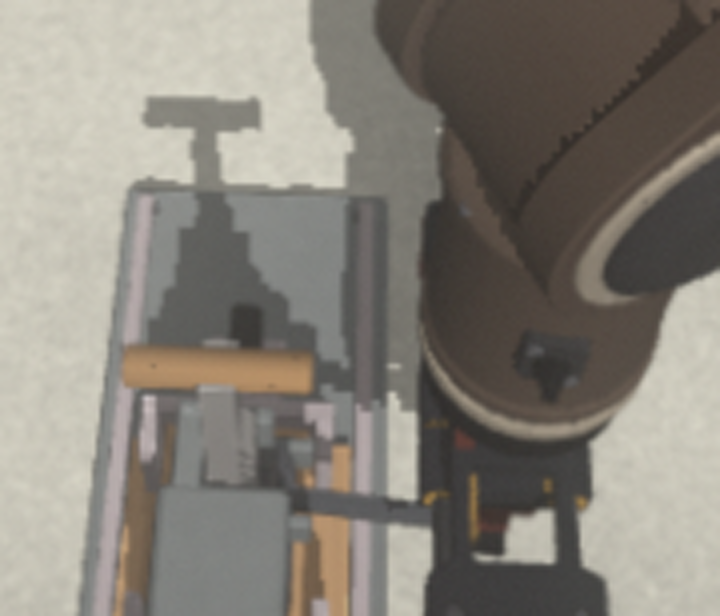

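Emit:
{"fn": "send_rows", "kwargs": {
  "steps": [
    {"fingers": 0, "slide": [0, 0, -0.01], "rotation": [0, 0, 0]},
    {"fingers": 0, "slide": [0, 0, -0.01], "rotation": [0, 0, 0]},
    {"fingers": 0, "slide": [0, 0, -0.015], "rotation": [0, 0, 0]},
    {"fingers": 0, "slide": [0, 0, -0.04], "rotation": [0, 0, 0]},
    {"fingers": 0, "slide": [0, 0, -0.05], "rotation": [0, 0, 0]},
    {"fingers": 0.5, "slide": [0.02, -0.04, -0.02], "rotation": [0, 0, 0]},
    {"fingers": 0.5, "slide": [0.02, -0.045, 0], "rotation": [0, 0, 0]},
    {"fingers": 0.5, "slide": [0.02, -0.045, 0], "rotation": [0, 0, 0]},
    {"fingers": 0.5, "slide": [0, -0.045, 0], "rotation": [0, 0, 0]},
    {"fingers": 0.5, "slide": [0, -0.045, 0], "rotation": [0, 0, 0]}
  ]
}}

```text
time_s: 59.65
tcp_pos: [0.3871, 0.0909, 0.2467]
orientation: [-0.088, 3.139, 0.003]
wrist_force: [-0.0, -0.7, 0.2]
width: 0.0367
```

```bash
python3 - <<'E'
from h import *
go([.532,-.325,.2],0)
s=crop("side",180,230,340,384,4,"pics/v1.png")
crop("side",230,90,330,180,7,"pics/v2.png",s)
t=crop("top",70,130,230,260,4,"pics/v3.png")
crop("top",310,170,380,230,9,"pics/v4.png",t)
E
```

```text
t 59.65 tcp [0.3871 0.0909 0.2467] jaw yaw 93.2 q7 1.2564825166863427 w 0.0367
 tool-frame slide (before turn) [-0.1214 -0.4234  0.0462]  turn [ 0.      0.0026 -1.515 ]  slide after turn [ 0.4159 -0.1449  0.0467]
```

View pics/v1.png

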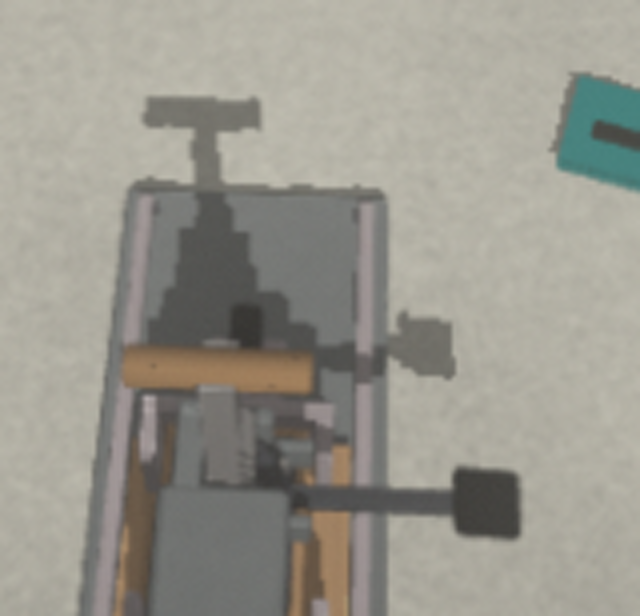

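View pics/v2.png

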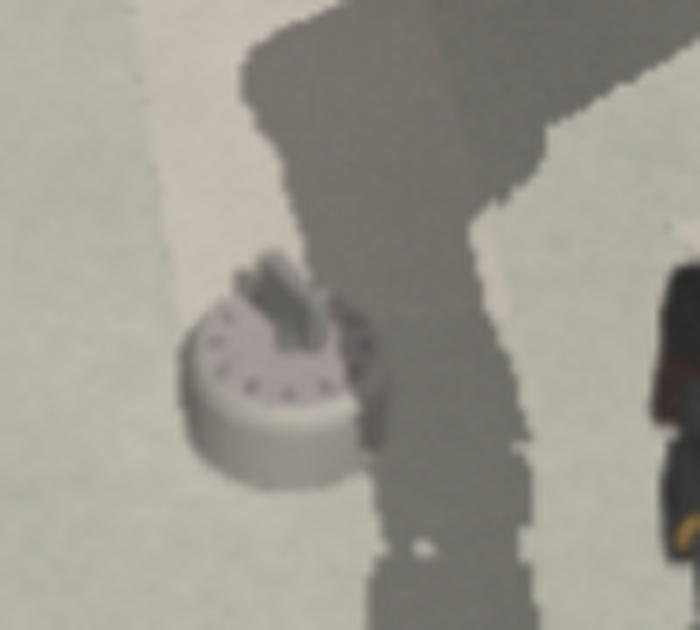

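View pics/v3.png

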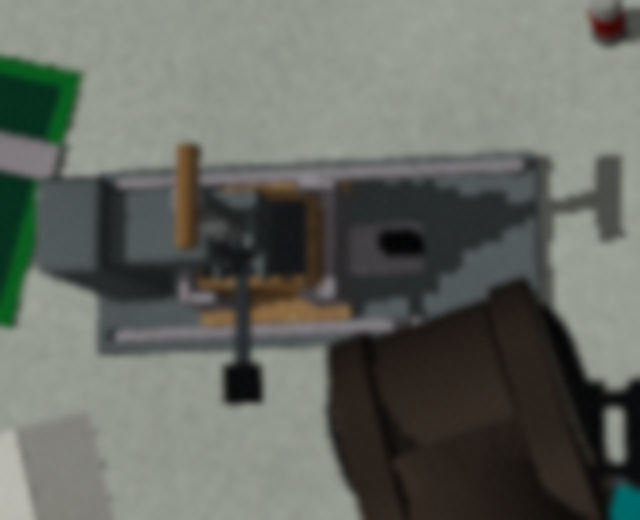

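View pics/v4.png

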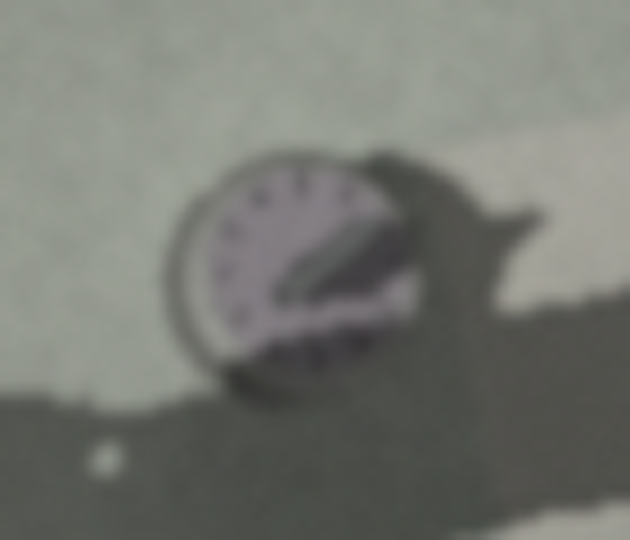

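```bash
python3 - <<'E'
from h import *
print("T",tri((180+218/4,230+370/4),(70+186/4,130+196/4)))
print("dial top",plane("top",[(310+313/9,170+272/9),(343,200)],.044),"side",plane("side",[(230+285/7,90+345/7)],.044))
s=cv2.imread("pics/side0.png");t=cv2.imread("pics/top0.png")
crop("side",250,115,295,165,14,"pics/w1.png",s)
crop("top",322,178,367,222,14,"pics/w2.png",t)
E
```

```text
T [0.547  0.3233 0.2536]
dial top [[ 0.5313 -0.3322  0.044 ]
 [ 0.5319 -0.3265  0.044 ]] side [[ 0.5319 -0.3257  0.044 ]]
```

View pics/w1.png

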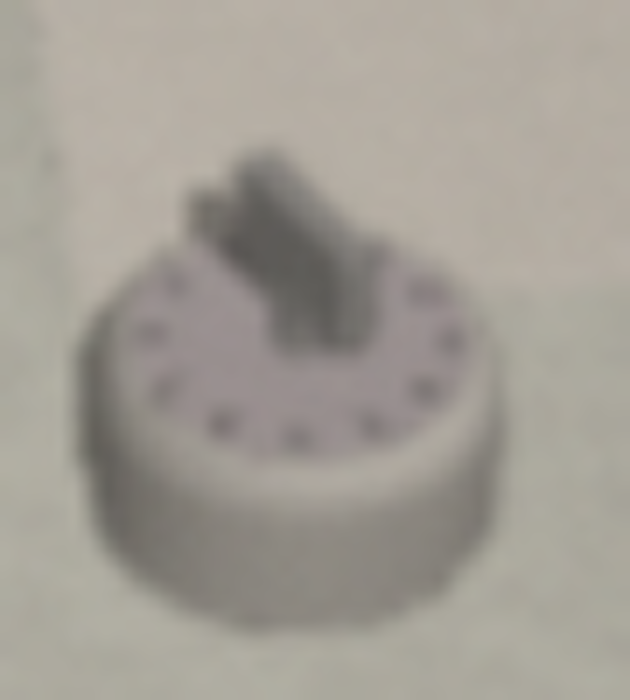

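View pics/w2.png

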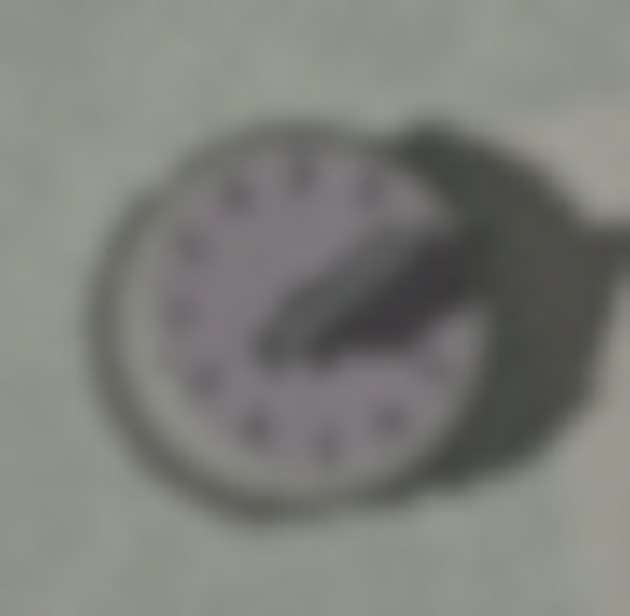

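```bash
python3 - <<'E'
from h import *
o=-.5
S=lambda x,y:(250+x/14+o,115+y/14+o)
T=lambda x,y:(322+x/14+o,178+y/14+o)
print(plane("top",[T(315,311)],.044),plane("side",[S(300,338)],.044))
for n,P in(("side",plane("side",[S(258,160),S(362,253)],.084)),("top",plane("top",[T(282,325),T(412,235)],.084))):
    d=P[1]-P[0];print(n,P,P.mean(0),np.linalg.norm(d),np.degrees(np.arctan2(d[1],d[0])))
E
```

```text
[[ 0.5329 -0.3297  0.044 ]] [[ 0.5315 -0.3286  0.044 ]]
side [[ 0.5423 -0.337   0.084 ]
 [ 0.5191 -0.3102  0.084 ]] [ 0.5307 -0.3236  0.084 ] 0.03537514932427371 130.83688560035608
top [[ 0.5239 -0.3129  0.084 ]
 [ 0.5441 -0.3422  0.084 ]] [ 0.534  -0.3276  0.084 ] 0.03562983037333812 -55.33733734292047
```

Emit:
{"fn": "send_rows", "kwargs": {
  "steps": [
    {"fingers": 0.8, "slide": [0, 0, 0], "rotation": [0, 0, 0.14]},
    {"fingers": 0.8, "slide": [0, 0, 0], "rotation": [0, 0, 0.14]},
    {"fingers": 0.8, "slide": [0, 0, 0], "rotation": [0, 0, 0.14]},
    {"fingers": 0.8, "slide": [0, 0, 0], "rotation": [0, 0, 0.14]},
    {"fingers": 0.8, "slide": [0, 0, 0], "rotation": [0, 0, 0.14]},
    {"fingers": 0.8, "slide": [0, 0, 0], "rotation": [0, 0, 0.14]},
    {"fingers": 0.8, "slide": [0, 0, 0], "rotation": [0, 0, 0.14]}
  ]
}}

```text
time_s: 60.45
tcp_pos: [0.3876, 0.093, 0.2463]
orientation: [1.409, 2.807, 0.001]
wrist_force: [0.1, 0.2, -0.1]
width: 0.0706
```

```bash
python3 - <<'E'
from h import *
go([.532,-.328,.18],37)
E
```

```text
t 60.45 tcp [0.3876 0.093  0.2463] jaw yaw 36.68 q7 0.26844701031083984 w 0.0706
 tool-frame slide (before turn) [-0.4239 -0.1358  0.0662]  turn [ 0.0009  0.0001 -0.0055]  slide after turn [-0.4231 -0.1381  0.0663]
```

Emit:
{"fn": "send_rows", "kwargs": {
  "steps": [
    {"fingers": 0.8, "slide": [-0.028, -0.009, 0], "rotation": [0, 0, -0.005]},
    {"fingers": 0.8, "slide": [-0.04, -0.013, 0], "rotation": [0, 0, 0]},
    {"fingers": 0.8, "slide": [-0.042, -0.014, 0], "rotation": [0, 0, 0]},
    {"fingers": 0.8, "slide": [-0.042, -0.014, 0], "rotation": [0, 0, 0]},
    {"fingers": 0.8, "slide": [-0.042, -0.014, 0], "rotation": [0, 0, 0]},
    {"fingers": 0.8, "slide": [-0.042, -0.014, 0], "rotation": [0, 0, 0]},
    {"fingers": 0.8, "slide": [-0.042, -0.014, 0], "rotation": [0, 0, 0]},
    {"fingers": 0.8, "slide": [-0.042, -0.014, 0.02], "rotation": [0, 0, 0]},
    {"fingers": 0.8, "slide": [-0.042, -0.014, 0.02], "rotation": [0, 0, 0]},
    {"fingers": 0.8, "slide": [-0.042, -0.014, 0.02], "rotation": [0, 0, 0]}
  ]
}}

```text
time_s: 61.45
tcp_pos: [0.5269, -0.311, 0.1852]
orientation: [1.392, 2.816, 0.001]
wrist_force: [1.8, 0.6, 1.3]
width: 0.0701
```

Emit:
{"fn": "send_rows", "kwargs": {
  "steps": [
    {"fingers": 0.8, "slide": [-0.018, -0.004, 0], "rotation": [0, 0, 0]},
    {"fingers": 0.8, "slide": [0, 0, 0], "rotation": [0, 0, 0]},
    {"fingers": 0.8, "slide": [0, 0, 0], "rotation": [0, 0, 0]}
  ]
}}

```text
time_s: 61.75
tcp_pos: [0.5334, -0.3263, 0.1857]
orientation: [-1.395, -2.815, -0.0]
wrist_force: [0.5, 0.3, 0.3]
width: 0.0701
```

```bash
python3 - <<'E'
from h import *
go([.532,-.328,.1],37)
E
```

```text
t 61.75 tcp [ 0.5334 -0.3263  0.1857] jaw yaw 37.28 q7 1.4505507255861927 w 0.0701
 tool-frame slide (before turn) [-0.0006 -0.0021  0.0857]  turn [-0.     -0.0005  0.0049]  slide after turn [-0.0006 -0.0021  0.0857]
```

Emit:
{"fn": "send_rows", "kwargs": {
  "steps": [
    {"fingers": 0.8, "slide": [-0.0005, -0.002, 0.03], "rotation": [0, 0, 0]},
    {"fingers": 0.8, "slide": [0, 0, 0.035], "rotation": [0, 0, 0]},
    {"fingers": 0.8, "slide": [0, 0, 0.02], "rotation": [0, 0, 0]},
    {"fingers": 0.8, "slide": [0, 0, 0], "rotation": [0, 0, 0]},
    {"fingers": 0.8, "slide": [0, 0, 0], "rotation": [0, 0, 0]}
  ]
}}

```text
time_s: 62.25
tcp_pos: [0.5326, -0.3272, 0.1018]
orientation: [1.392, 2.816, 0.001]
wrist_force: [0.1, 0.4, -0.1]
width: 0.0707
```

```bash
python3 - <<'E'
from h import *
go([.532,-.328,.056],37)
s=crop("side",225,90,325,180,7,"pics/x1.png")
E
```

```text
t 62.25 tcp [ 0.5326 -0.3272  0.1018] jaw yaw 37.38 q7 1.5117465288306908 w 0.0707
 tool-frame slide (before turn) [-0.0002 -0.001   0.0458]  turn [0.0009 0.0003 0.0067]  slide after turn [-0.0003 -0.001   0.0458]
```

View pics/x1.png

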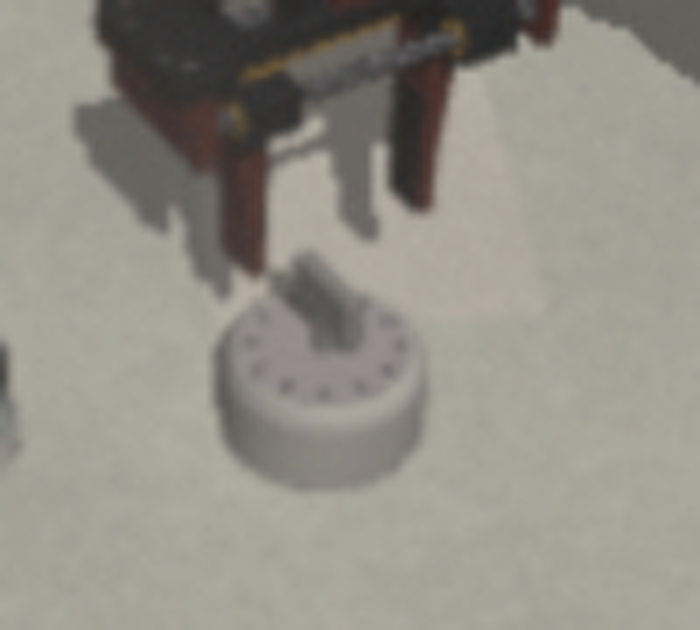

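```bash
python3 - <<'E'
from h import *
s=sense();M=R.from_rotvec(s['orientation']).as_matrix()
for w in(-1,0,1):
  for dx in(-.01,.01):
    p=s['tcp_pos']+M@np.array([dx,w*.035,0]);print(w,dx,p,(proj("side",p)[0]-[225,90])*7)
print((proj("side",[.532,-.328,.084])[0]-[225,90])*7)
E
```

```text
-1 -0.01 [ 0.5112 -0.357   0.1024] [381.1656 190.7121]
-1 0.01 [ 0.4991 -0.3411  0.1024] [408.7448 217.3629]
0 -0.01 [ 0.539  -0.3358  0.1024] [309.663  218.5388]
0 0.01 [ 0.5269 -0.3199  0.1024] [336.848  245.7599]
1 -0.01 [ 0.5668 -0.3146  0.1025] [236.5146 247.0719]
1 0.01 [ 0.5547 -0.2987  0.1025] [263.2719 274.8819]
[323.843  267.3682]
```

Emit:
{"fn": "send_rows", "kwargs": {
  "steps": [
    {"fingers": 0.8, "slide": [0, 0, 0.02], "rotation": [0, 0, 0]},
    {"fingers": 0.8, "slide": [0, 0, 0.016], "rotation": [0, 0, 0]},
    {"fingers": 0.8, "slide": [0, 0, 0.008], "rotation": [0, 0, 0]},
    {"fingers": 0.8, "slide": [0, 0, 0], "rotation": [0, 0, 0]},
    {"fingers": 0.8, "slide": [0, 0, 0], "rotation": [0, 0, 0]}
  ]
}}

```text
time_s: 62.8
tcp_pos: [0.5321, -0.3286, 0.0571]
orientation: [1.395, 2.815, -0.0]
wrist_force: [-0.0, 0.9, -0.2]
width: 0.0703
```

```bash
python3 - <<'E'
from h import *
go([.532,-.327,.057],37)
print(sense()['wrist_force'])
s=crop("side",225,90,325,180,7,"pics/x2.png")
E
```

```text
t 62.8 tcp [ 0.5321 -0.3286  0.0571] jaw yaw 37.29 q7 1.5443867172447179 w 0.0703
 tool-frame slide (before turn) [0.0013 0.0009 0.0001]  turn [0.     0.0003 0.005 ]  slide after turn [0.0013 0.0009 0.0001]
[-0.0149  0.9129 -0.1626]
```

View pics/x2.png

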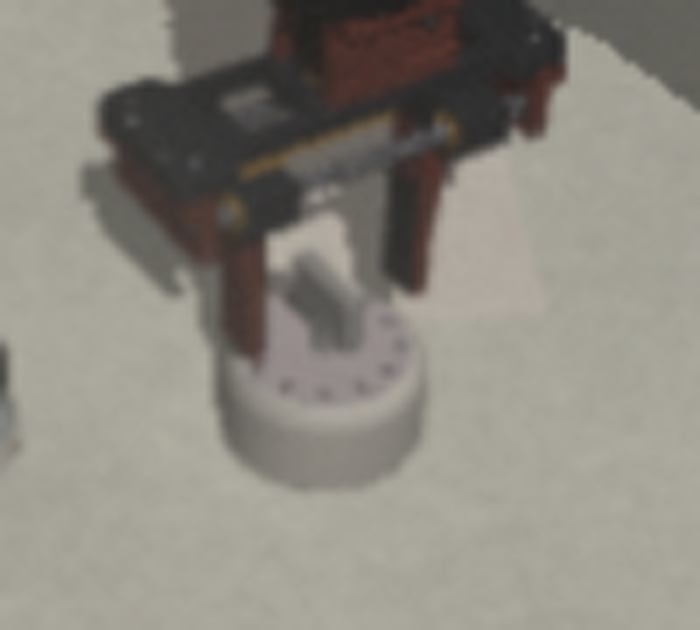

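Wing sits between the fingers. Close.

Emit:
{"fn": "send_rows", "kwargs": {
  "steps": [
    {"fingers": 0, "slide": [0.001, 0, 0], "rotation": [0, 0, 0]},
    {"fingers": 0, "slide": [0, 0, 0], "rotation": [0, 0, 0]},
    {"fingers": 0, "slide": [0, 0, 0], "rotation": [0, 0, 0]},
    {"fingers": 0, "slide": [0, 0, 0], "rotation": [0, 0, 0]},
    {"fingers": 0, "slide": [0, 0, 0], "rotation": [0, 0, 0]},
    {"fingers": 0, "slide": [0, 0, 0], "rotation": [0, 0, 0]},
    {"fingers": 0, "slide": [0, 0, 0], "rotation": [0, 0, 0]},
    {"fingers": 0, "slide": [0, 0, 0], "rotation": [0, 0, 0]},
    {"fingers": 0, "slide": [0, 0, 0], "rotation": [0, 0, 0]},
    {"fingers": 0, "slide": [0, 0, 0], "rotation": [0, 0, 0]}
  ]
}}

```text
time_s: 63.85
tcp_pos: [0.5314, -0.3275, 0.0566]
orientation: [-1.395, -2.815, -0.0]
wrist_force: [0.1, 0.3, 0.7]
width: 0.0089
```

```bash
python3 - <<'E'
from h import *
go([.532,-.327,.057],37)
print(sense()['wrist_force'],sense()['torque'])
E
```

```text
t 63.85 tcp [ 0.5314 -0.3275  0.0566] jaw yaw 37.29 q7 1.5442303108779387 w 0.0089
 tool-frame slide (before turn) [ 0.      0.0008 -0.0004]  turn [ 0.     -0.0001  0.0051]  slide after turn [ 0.      0.0008 -0.0004]
[0.095  0.2871 0.6862] [-0.0973  0.034  -0.0857]
```

Emit:
{"fn": "send_rows", "kwargs": {
  "steps": [
    {"fingers": 0, "slide": [0, 0, 0], "rotation": [0, 0, 0.1]},
    {"fingers": 0, "slide": [0, 0, 0], "rotation": [0, 0, 0.1]},
    {"fingers": 0, "slide": [0, 0, 0], "rotation": [0, 0, 0.1]},
    {"fingers": 0, "slide": [0, 0, 0], "rotation": [0, 0, 0.1]},
    {"fingers": 0, "slide": [0, 0, 0], "rotation": [0, 0, 0.1]}
  ]
}}

```text
time_s: 64.35
tcp_pos: [0.5314, -0.3275, 0.0566]
orientation: [-2.052, -2.379, 0.0]
wrist_force: [0.5, -0.2, -1.3]
width: 0.009
```

```bash
python3 - <<'E'
from h import *
go([.5314,-.3275,.057],37)
print(sense()['wrist_force'],sense()['torque'])
s=crop("side",225,90,325,180,7,"pics/x3.png")
E
```

```text
t 64.35 tcp [ 0.5314 -0.3275  0.0566] jaw yaw 8.43 q7 1.1325707378358598 w 0.009
 tool-frame slide (before turn) [ 0.      0.     -0.0004]  turn [-0.0001  0.     -0.4986]  slide after turn [ 0.      0.0001 -0.0004]
[ 0.4971 -0.1808 -1.2698] [-0.1277  0.0823  0.0589]
```

View pics/x3.png

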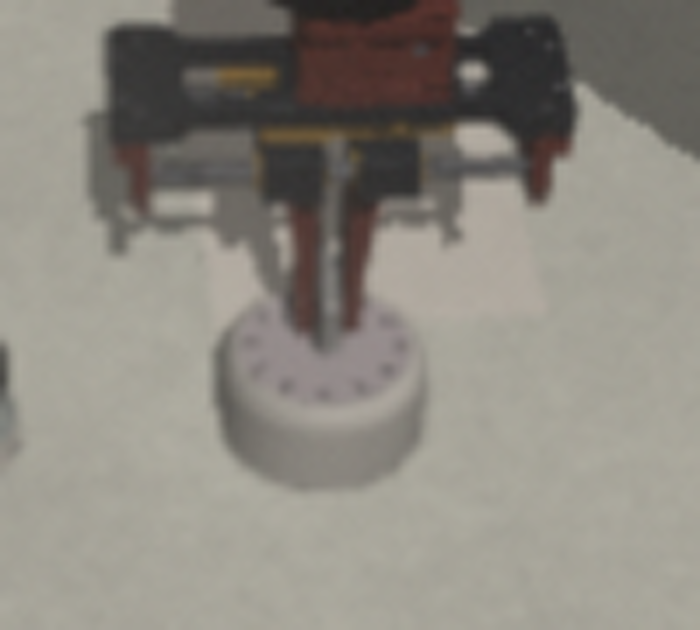

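Emit:
{"fn": "send_rows", "kwargs": {
  "steps": [
    {"fingers": 0, "slide": [0, 0, 0], "rotation": [0, 0, 0.13]},
    {"fingers": 0, "slide": [0, 0, 0], "rotation": [0, 0, 0.13]},
    {"fingers": 0, "slide": [0, 0, 0], "rotation": [0, 0, 0.13]},
    {"fingers": 0, "slide": [0, 0, 0], "rotation": [0, 0, 0.13]},
    {"fingers": 0, "slide": [0, 0, 0], "rotation": [0, 0, 0.13]},
    {"fingers": 0, "slide": [0, 0, 0], "rotation": [0, 0, 0.13]},
    {"fingers": 0, "slide": [0, 0, 0], "rotation": [0, 0, 0.13]},
    {"fingers": 0, "slide": [0, 0, 0], "rotation": [0, 0, 0.13]},
    {"fingers": 0, "slide": [0, 0, 0], "rotation": [0, 0, 0.13]},
    {"fingers": 0, "slide": [0, 0, 0], "rotation": [0, 0, 0.13]}
  ]
}}

```text
time_s: 65.4
tcp_pos: [0.5313, -0.3275, 0.0566]
orientation: [-3.073, -0.653, 0.0]
wrist_force: [-0.5, -0.9, -0.7]
width: 0.0089
```

```bash
python3 - <<'E'
from h import *
go([.5314,-.3275,.057],37)
print(sense()['wrist_force'],sense()['torque'])
E
```

```text
t 65.4 tcp [ 0.5313 -0.3275  0.0566] jaw yaw -66.0 q7 0.052167787747907216 w 0.0089
 tool-frame slide (before turn) [ 0.0001 -0.     -0.0004]  turn [0.     0.0002 1.3439]  slide after turn [ 0.     -0.0001 -0.0004]
[-0.5216 -0.87   -0.7281] [-0.1132  0.2639  0.0765]
```

Emit:
{"fn": "send_rows", "kwargs": {
  "steps": [
    {"fingers": 0, "slide": [0, 0, 0], "rotation": [0, 0, 0.13]},
    {"fingers": 0, "slide": [0, 0, 0], "rotation": [0, 0, 0.13]},
    {"fingers": 0, "slide": [0, 0, 0], "rotation": [0, 0, 0.13]},
    {"fingers": 0, "slide": [0, 0, 0], "rotation": [0, 0, 0.13]},
    {"fingers": 0, "slide": [0, 0, 0], "rotation": [0, 0, 0.13]},
    {"fingers": 0, "slide": [0, 0, 0], "rotation": [0, 0, 0.13]},
    {"fingers": 0, "slide": [0, 0, 0], "rotation": [0, 0, 0.13]},
    {"fingers": 0, "slide": [0, 0, 0], "rotation": [0, 0, 0.13]},
    {"fingers": 0, "slide": [0, 0, 0], "rotation": [0, 0, 0.13]},
    {"fingers": 0, "slide": [0, 0, 0], "rotation": [0, 0, 0.13]}
  ]
}}

```text
time_s: 66.4
tcp_pos: [0.5313, -0.3275, 0.0566]
orientation: [-2.842, 1.34, 0.001]
wrist_force: [-0.5, 0.3, 1.1]
width: 0.0086
```

```bash
python3 - <<'E'
from h import *
go([.5314,-.3275,.057],37)
print(sense()['wrist_force'],sense()['torque'])
s=crop("side",225,90,325,180,7,"pics/x4.png")
E
```

```text
t 66.4 tcp [ 0.5313 -0.3275  0.0566] jaw yaw -140.49 q7 -1.1449074365248912 w 0.0086
 tool-frame slide (before turn) [ 0.0001 -0.0001 -0.0004]  turn [0.0002 0.0004 0.0439]  slide after turn [ 0.0001 -0.0001 -0.0004]
[-0.5212  0.2596  1.0773] [0.0552 0.2862 0.0489]
```

View pics/x4.png

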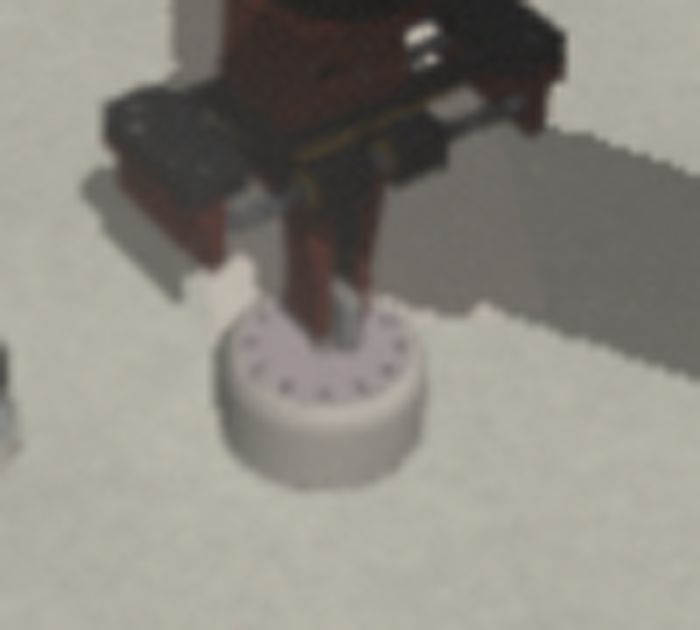

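Emit:
{"fn": "send_rows", "kwargs": {
  "steps": [
    {"fingers": 0, "slide": [0, 0, 0], "rotation": [0, 0, 0.11]},
    {"fingers": 0, "slide": [0, 0, 0], "rotation": [0, 0, 0.11]},
    {"fingers": 0, "slide": [0, 0, 0], "rotation": [0, 0, 0.11]},
    {"fingers": 0, "slide": [0, 0, 0], "rotation": [0, 0, 0.11]},
    {"fingers": 0, "slide": [0, 0, 0], "rotation": [0, 0, 0.11]},
    {"fingers": 0, "slide": [0, 0, 0], "rotation": [0, 0, 0.11]},
    {"fingers": 0, "slide": [0, 0, 0], "rotation": [0, 0, 0.11]},
    {"fingers": 0, "slide": [0, 0, 0], "rotation": [0, 0, 0.11]}
  ]
}}

```text
time_s: 67.25
tcp_pos: [0.5313, -0.3275, 0.0566]
orientation: [2.004, -2.419, -0.001]
wrist_force: [-0.7, 0.0, 1.5]
width: 0.0089
```

```bash
python3 - <<'E'
from h import *
go([.5314,-.3275,.057],37)
print(sense()['wrist_force'],sense()['torque'])
E
```

```text
t 67.25 tcp [ 0.5313 -0.3275  0.0566] jaw yaw 169.28 q7 -2.0116306950098872 w 0.0089
 tool-frame slide (before turn) [ 0.     -0.0001 -0.0004]  turn [ 0.0002  0.0003 -0.8329]  slide after turn [ 0.     -0.     -0.0004]
[-0.7168  0.0309  1.5339] [0.0545 0.2072 0.1182]
```

Emit:
{"fn": "send_rows", "kwargs": {
  "steps": [
    {"fingers": 0, "slide": [0, 0, 0], "rotation": [0, 0, 0.07]},
    {"fingers": 0, "slide": [0, 0, 0], "rotation": [0, 0, 0.07]},
    {"fingers": 0, "slide": [0, 0, 0], "rotation": [0, 0, 0.07]},
    {"fingers": 0, "slide": [0, 0, 0], "rotation": [0, 0, 0.07]},
    {"fingers": 0, "slide": [0, 0, 0], "rotation": [0, 0, 0.07]}
  ]
}}

```text
time_s: 67.75
tcp_pos: [0.5313, -0.3275, 0.0566]
orientation: [1.556, -2.729, -0.001]
wrist_force: [-1.3, 0.2, 1.9]
width: 0.0098
```

```bash
python3 - <<'E'
from h import *
go([.5314,-.3275,.057],37)
print(sense()['wrist_force'],sense()['torque'])
E
```

```text
t 67.75 tcp [ 0.5313 -0.3275  0.0566] jaw yaw 149.36 q7 -2.35767050822414 w 0.0098
 tool-frame slide (before turn) [-0.     -0.0001 -0.0004]  turn [ 0.0005  0.0002 -1.1805]  slide after turn [ 0.     -0.     -0.0004]
[-1.2649  0.1751  1.9399] [0.0551 0.2579 0.7287]
```

Emit:
{"fn": "send_rows", "kwargs": {
  "steps": [
    {"fingers": 0, "slide": [0, 0, 0], "rotation": [0, 0, 0.06]},
    {"fingers": 0, "slide": [0, 0, 0], "rotation": [0, 0, 0.06]},
    {"fingers": 0, "slide": [0, 0, 0], "rotation": [0, 0, 0.06]}
  ]
}}

```text
time_s: 68.05
tcp_pos: [0.5314, -0.3274, 0.0567]
orientation: [1.306, -2.857, -0.001]
wrist_force: [-1.6, 0.5, 1.9]
width: 0.0126
```

```bash
python3 - <<'E'
from h import *
go([.5314,-.3275,.057],37)
print(sense()['wrist_force'],sense()['torque'])
s=crop("side",225,90,325,180,7,"pics/x5.png")
E
```

```text
t 68.05 tcp [ 0.5314 -0.3274  0.0567] jaw yaw 139.13 q7 -2.5359787642052685 w 0.0126
 tool-frame slide (before turn) [ 0.     -0.0001 -0.0003]  turn [ 0.0007  0.0001 -1.3592]  slide after turn [ 0.0001 -0.     -0.0003]
[-1.5832  0.507   1.8685] [0.0724 0.3686 1.0343]
```

View pics/x5.png

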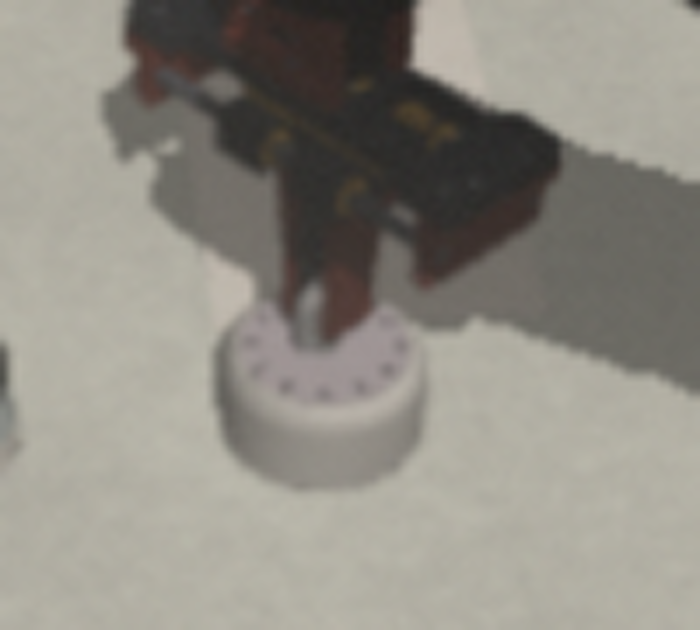

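Emit:
{"fn": "send_rows", "kwargs": {
  "steps": [
    {"fingers": 1, "slide": [0, 0, 0], "rotation": [0, 0, 0]},
    {"fingers": 1, "slide": [0, 0, 0], "rotation": [0, 0, 0]},
    {"fingers": 1, "slide": [0, 0, 0], "rotation": [0, 0, 0]},
    {"fingers": 1, "slide": [0, 0, 0], "rotation": [0, 0, 0]},
    {"fingers": 1, "slide": [0, 0, 0], "rotation": [0, 0, 0]},
    {"fingers": 1, "slide": [0, 0, -0.03], "rotation": [0, 0, 0]},
    {"fingers": 1, "slide": [0, 0, -0.04], "rotation": [0, 0, 0]},
    {"fingers": 1, "slide": [0, 0, -0.04], "rotation": [0, 0, 0]},
    {"fingers": 1, "slide": [0, 0, -0.04], "rotation": [0, 0, 0]},
    {"fingers": 1, "slide": [0, 0, -0.03], "rotation": [0, 0, 0]}
  ]
}}

```text
time_s: 69.1
tcp_pos: [0.5313, -0.3281, 0.2391]
orientation: [-1.3, 2.86, -0.003]
wrist_force: [0.8, -0.3, 0.0]
width: 0.0871
```

```bash
python3 - <<'E'
from h import *
go([.42,-.25,.25],139)
s=crop("side",250,115,295,165,14,"pics/y1.png")
cv2.imwrite("pics/y_side.png",s)
t=camera("top");cv2.imwrite("pics/y_top.png",t)
S=lambda x,y:(250+x/14-.5,115+y/14-.5)
E
```

```text
t 69.1 tcp [ 0.5313 -0.3281  0.2391] jaw yaw 138.89 q7 -2.6962842320583977 w 0.0871
 tool-frame slide (before turn) [ 0.0144  0.1352 -0.0111]  turn [-0.0017 -0.0002 -0.002 ]  slide after turn [ 0.0141  0.1352 -0.0109]
```

View pics/y1.png

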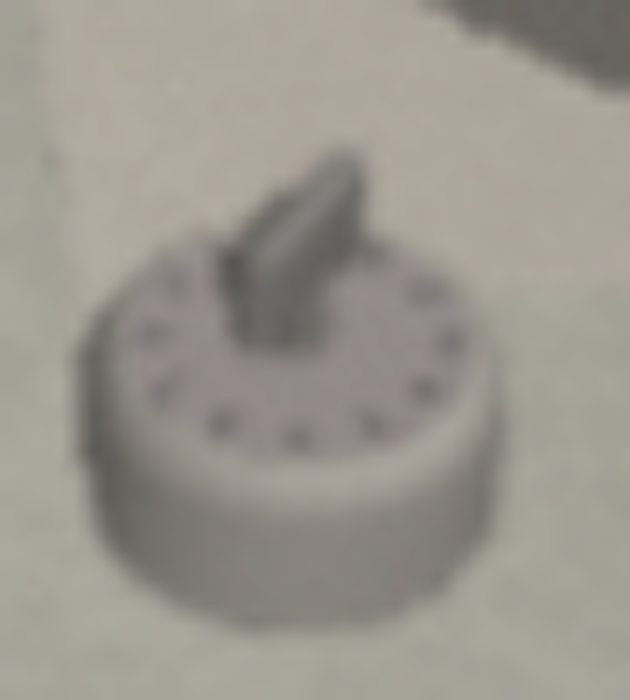

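View pics/y_side.png

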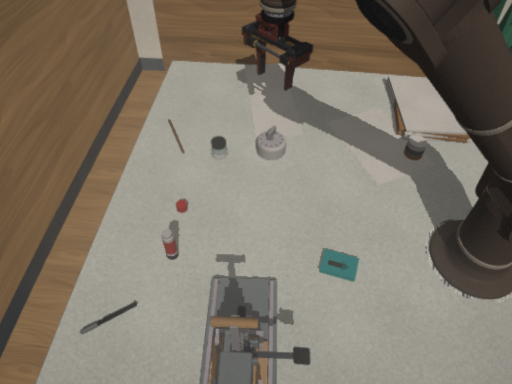

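View pics/y_top.png

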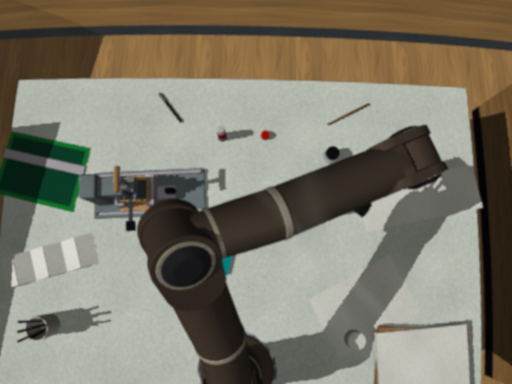

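```bash
python3 - <<'E'
from h import *
S=lambda x,y:(250+x/14-.5,115+y/14-.5)
P=plane("side",[S(258,242),S(345,160)],.084);d=P[1]-P[0];print(P,np.degrees(np.arctan2(d[1],d[0])))
s=cv2.imread("pics/y_side.png");crop("side",180,230,340,384,4,"pics/z1.png",s)
a=cv2.imread("pics/v1.png");b=cv2.imread("pics/z1.png")
print("press change since lowering", cv2.absdiff(a,b)[280:,90:330].mean())
print(sense()['dq'],sense()['wrist_force'])
E
```

```text
[[ 0.5403 -0.3113  0.084 ]
 [ 0.5245 -0.339   0.084 ]] -119.71621924677952
press change since lowering 10.894076554232804
[ 0.0048  0.0498 -0.0502  0.065  -0.0433 -0.0352  0.0327] [-1.1669 -0.0819 -0.9176]
```

View pics/z1.png

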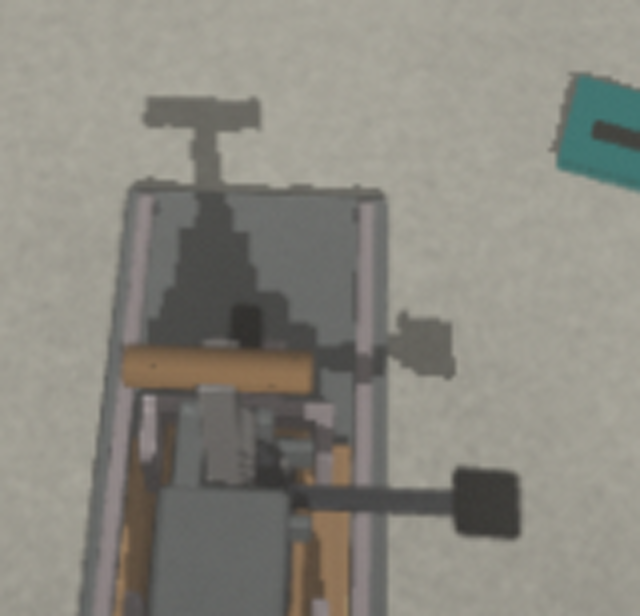

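Emit:
{"fn": "send_rows", "kwargs": {
  "steps": [
    {"fingers": 1, "slide": [0, 0, -0.01], "rotation": [0, 0, 0]},
    {"fingers": 1, "slide": [0, 0, 0], "rotation": [0, 0, 0]},
    {"fingers": 1, "slide": [0, 0, 0], "rotation": [0, 0, 0]}
  ]
}}

```text
time_s: 69.5
tcp_pos: [0.5312, -0.3272, 0.2458]
orientation: [1.3, -2.859, -0.002]
wrist_force: [-0.5, 0.3, -0.8]
width: 0.0874
```

```bash
python3 -c "
from cell import *
print(finish_job())"
```

```text
the job is handed in; nothing more can be done
None
```

I did every step in order and handed the job in at about 70 s. No verdict came back.

**What I did**
- I raised the platen to its top notch. The first quick lift slipped off the T-handle at the 0.012 notch, so I gripped again and lifted slowly.
- I drew the bed out, piled all four kraft booklets squarely between the corners, and pushed the bed home against its stop. The turquoise look-alike was left alone.
- I held the thumb pad down for over 1.5 s until the platen rested on the pile, then wound the timer key clockwise to its hard stop.

**Last checks**
- **Platen:** the T-handle measured 253.6 mm high, which puts the ram at about 0.0476 m. That fits it resting on four booklets. I did not measure the platen's contact force, and after release the thumb pad sat slightly below its engaged position. The press looked the same by eye in the last picture; the press-region image difference was about 11 grey levels, in a darker picture.
- **Timer key:** the wing turned about 4.3 rad by camera. The moment rose from about 0.1 to 1.0 N m at the end, which means it reached the stop.
- **Bed and bystanders:** the bed held against a push of about 12 N, and its handle is back at its starting pixel. By eye, the glue stick, its cap and the ink jar stand where they were.

**One disagreement:** the fingertips sat about level with the reported TCP, not 19 mm ahead of it as stated. Two tries at the first booklet closed above it, so I set the later grasp heights from that.

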